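Pack the archive transit tray and lock its keeper bar

ROBOT

A 7-joint arm with a two-finger parallel gripper is mounted at the origin on the work surface. World frame = base frame: x ahead of the robot, y to its left, z up, the work surface at z = 0. Lengths are in m, angles in degrees, forces in N, time in s.
With the tool pointing down it reaches from about 0.425 to 0.875 m from the base axis. Payload 4.7 kg.
Tool frame: the origin (TCP) lies midway between the tips of the shut fingers; the grasp point (between the pads) lies 19 mm behind it; y points along the fingers, x is the direction in which the jaws open and shut, and the axes are right-handed (so a half turn about y gives the same grasp; the last joint's range is limited). The gripper opens to 87 mm and grips with 3 to 60 N. Pads are 19 mm wide; open, the fingers measure 117 mm over their backs; the gripper's body (75 mm by 190 mm) begins 51 mm behind the grasp point.
Start: joints at [-73.505, 18.392, -4.016, 83.108, 1.295, 78.541, -3.26], TCP at [0.176, 0.626, 0.191] pointing down, gripper open.
Joint ranges: [-163.93, 163.93], [-17.29, 119.83], [-79.2, 71.16], [3.27, 140.29], [-89.18, 269.18], [5.43, 117.66], [-154.24, 154.24]. Speed limits (degrees/s): [147.25, 147.25, 180, 180, 180, 180, 180].

INTERFACE

Orientations are given as [roll, pitch, yaw] about the fixed x, y, z axes, in that order (R = Rz(yaw) Ry(pitch) Rx(roll)).
In Python, from cell import env gives the robot as it stands.
- The arm moves only by the tool carry_out, never from a script. Its argument "targets" is a list of rows, each a list of 2 entries, a list of its own where there are three numbers: the shift along the tool's x, y, z in mm, then the turn, a rotation vector about the tool's x, y, z in degrees. A call has 1 to 12 rows; each row shifts and turns the commanded pose from where the row before left it, along the tool's axes as they then stand; what a row does not reach is not made up. A row lasts 1/10 s, in which the tool goes at most 50 mm and 8.59 degrees, less where a joint would pass 70% of its speed; a pose out of reach is approached as far as the arm can. A call with a gripper value outside its range is refused whole. "jaw" is the opening, from 0 (shut) to 1 (fully open), set as the call begins (left out, the last holds). The fingers move at their own pace and stop on an object; "squeeze" is the grip in N (left out, the last holds). Time passes only in rows, so rows that do not move let the fingers close. It gives the time, the measured TCP pose, the force and the opening at its end, in the units of the state.
- env.get_obs(): the state, without advancing time (a new reading comes with each control period).
- env.read_camera(name): name is "side" or "top" or "wrist"; returns the picture (480x640x3 uint8, red, green, blue); there is no depth.
- env.get_calibration(name): a dict with "fx", "fy", "cx", "cy" (pixels), "D" ([k1, k2, p1, p2, k3] as OpenCV has them; the pictures are not rectified), "R" (3x3) and "t" (3): a world point X has camera coordinates R X + t; the wrist camera has in their place "hand_eye" (4x4, takes a point from camera to tool coordinates, whose origin is the TCP and whose axes are the tool frame's). Camera axes: x right, y down, z forward; pixel columns grow to the right and rows downward; lengths in m; the calibration is good to about 2 mm. A picture is of the moment at which its call begins: read the wrist's pose just before it. get_calibration takes no time and is no camera call.
- env.sign_off(): hands the job in, once; it reports no verdict.
Trained networks look in the newest picture that a camera, given by its name, has taken for a name from the list of things; names that differ only in an ending like _2 or _b are one class to them, and where a whole thing is asked for, a point or a joint stands for the part that bears it (a point fixed in the world has none). Each returns a list of dicts, best first, with "p" (0 to 1); they miss things now and then, are a little off and sometimes report something else, mostly with a low value. They report only what shows in the picture. A call takes as long as a camera call. They do not tell look-alikes from the thing itself.
- env.outline_of(camera, label): "mask" (480x640 bool, what is visible of it) and "xy" ([column, row] in pixels, amid what is visible of it).
The state is a dict: "time_s": time; "qpos": joint angles; "joint_velocities": joint speeds; "effort": joint torques, N m; "tool_pos": TCP position; "tool_rot": TCP orientation; "force": force on the tool from outside, world axes, zero at the start; "wrist_torque": the same for the moment, N m; "grip_width": finger opening in m.
Only numpy, scipy, OpenCV 4.12 (cv2) and the standard library are available. Lean on these libraries where they do the work, as an engineer would, in place of code of your own. Each camera call takes 0.05 s, during which the arm holds its last target.

TASK

Pack the blue transit tray for the move: slide each index plate forward in its lane until it sticks out over the front edge of the steel rack, grip it there, and lay it flat in the tray's left bay (as seen from the robot; plates may lie on one another), without letting any fall on the table, and set every carton flat in the right bay. Only when everything is packed, swing the keeper bar across the tray until the hole at its end lines up with the hole in the fixed lug, and thread the orange-headed locking pin down through both until its head sits on the bar. Leave the mug, the black binder and the hole punch where they are.

Things in the scene. Friction and masses are not known exactly. Their poses are not given: they have to be found in the camera images.
- rack: low dark steel rack, fixed, 175 mm (x) by 185 mm (y), shelf surface 70 mm above the table; origin on the table under its centre. Lanes along x, centres at y = -59, 0, 59 mm, 51 mm wide, between ribs 8 mm wide, 9 mm high: no room for a finger beside a plate. Open front edge at x = -87.5 mm (robot side), shelf 10 mm thick, free space before and below it. Plates start 6 to 30 mm back from that edge
- plate_red_center (a point): red rigid plastic index plate, 140 x 46 x 4 mm, 60 g, smooth and flat, lying in one lane of the rack at the start (may be absent: None). Point: the plate's centre, half-way through its thickness; x along its 140 mm length (same sense as the rack's x at the start), y across its 46 mm width, z up
- plate_green_center (a point): green rigid plastic index plate, 140 x 46 x 4 mm, 60 g, smooth and flat, lying in one lane of the rack at the start (may be absent: None). Point: the plate's centre, half-way through its thickness; x along its 140 mm length (same sense as the rack's x at the start), y across its 46 mm width, z up
- plate_blue_center (a point): blue rigid plastic index plate, 140 x 46 x 4 mm, 60 g, smooth and flat, lying in one lane of the rack at the start (may be absent: None). Point: the plate's centre, half-way through its thickness; x along its 140 mm length (same sense as the rack's x at the start), y across its 46 mm width, z up
- plate_bay (a point): centre of the floor of the blue tray's left bay, for the plates, 170 mm (x) by 117 mm (y) inside. The tray is fixed, 180 by 250 mm; floor 5 mm thick, walls 5 mm thick, 20 mm high above the table, one along the middle. x points to the tray's rear (away from the robot), y to its left, z up; all the tray's fixed points share these axes
- carton_bay (a point): centre of the floor of the tray's right bay, for the cartons, 170 mm (x) by 117 mm (y) inside, same axes; holds two cartons one behind the other (along x) with their 80 mm length across it (along y)
- carton_a_center (a point): cardboard carton of fasteners with a pale band, 80 x 50 x 40 mm, 150 g, standing flat on the table in front of the robot (may be absent: None). Point: its centre, 20 mm up; x along its 80 mm length, y across its 50 mm width, z up
- carton_b_center (a point): a second carton, the same as carton_a (may be absent: None)
- keeper (a joint): angle of the aluminium keeper bar (rad): 0 straight across the tray's middle, its hole exactly over the lug's; grows as it swings open, clockwise from above, to point left (about 1.5 at the start). Range -0.12 to 1.8, no stop at 0. Stays where left; 1 to 2 N at the knob moves it. The bar is 16 mm wide, 52 to 64 mm above the table
- keeper_hinge (a point): on the vertical hinge axis of the bar, at the tray's rear, 64 mm above the table (level with the bar's top); x points from the bar's hole to its hinge, z up
- keeper_knob (a point): centre of the black round upright knob on the bar, 22 mm in diameter, 36 mm high (64 to 100 mm above the table), 150 mm from the hinge axis and 74 mm from the bar's hole
- keeper_hole (a point): centre of the top of the 16 mm hole through the yellow eye (36 x 36 x 12 mm) at the end of the bar, 224 mm from the hinge axis, 64 mm above the table
- lug_hole (a point): centre of the top of the 16 mm hole through the fixed yellow lug (36 x 36 x 12 mm) at the front of the tray, 48 mm above the table; the closed bar's eye lies 4 mm above it, and below it there is free space down to the table
- pin_head (a point): centre of the orange head of the locking pin, 30 mm diameter, 28 mm high; below it a steel shaft, 12 mm diameter, 50 mm long, the last 12 mm tapering to 4 mm. Starts upright in a fixed wooden stand (46 x 46 x 56 mm high, 16 mm hole), head resting on its top, centre 70 mm above the table. 80 g; z from tip to head. Fully threaded, it is 14 mm above keeper_hole
- pin_tip (a point): tip of the pin's shaft, 64 mm below the centre of its head
- mug: white mug, 95 mm high, 80 mm wide, origin under it: leave alone
- binder_spine (a point): black ring binder lying flat beyond the work, 190 x 230 x 45 mm: leave alone. Point: middle of its spine, the side towards the robot, half-way up; its centre lies 95 mm further along x
- hole_punch: hole punch with a red lever, 120 x 90 mm, 65 mm high, origin under its centre: leave alone
There are look-alikes about, which are no part of the job. There is more than one size of the part that bears plate_blue_center; the job needs the largest.

How it is judged (in metres and radians):
On the way, in this order (a step that is already met when the one before it is completed fails the run):
1. an index plate has been slid forward, still flat in the rack, so that it sticks out at least 20 mm over the front edge (((x of plate_red_center in the frame of rack between -0.0875 and -0.0375 m and z of plate_red_center in the frame of rack between 0.066 and 0.078 m and angle between plate_red_center's own z axis and vertical below 0.1 rad) or (x of plate_green_center in the frame of rack between -0.0875 and -0.0375 m and z of plate_green_center in the frame of rack between 0.066 and 0.078 m and angle between plate_green_center's own z axis and vertical below 0.1 rad) or (x of plate_blue_center in the frame of rack between -0.0875 and -0.0375 m and z of plate_blue_center in the frame of rack between 0.066 and 0.078 m and angle between plate_blue_center's own z axis and vertical below 0.1 rad))), for 0.1 s.
2. all plates lie flat in the left bay and all cartons flat in the right bay, the keeper bar still open (x of plate_red_center in the frame of plate_bay between -0.03 and 0.03 m and y of plate_red_center in the frame of plate_bay between -0.045 and 0.045 m and z of plate_red_center in the frame of plate_bay between -0.003 and 0.024 m and angle between each of plate_red_center, plate_green_center, plate_blue_center, carton_a_center, carton_b_center's own z axis and vertical below 0.25 rad and x of plate_green_center in the frame of plate_bay between -0.03 and 0.03 m and y of plate_green_center in the frame of plate_bay between -0.045 and 0.045 m and z of plate_green_center in the frame of plate_bay between -0.003 and 0.024 m and x of plate_blue_center in the frame of plate_bay between -0.03 and 0.03 m and y of plate_blue_center in the frame of plate_bay between -0.045 and 0.045 m and z of plate_blue_center in the frame of plate_bay between -0.003 and 0.024 m and x of carton_a_center in the frame of carton_bay between -0.065 and 0.065 m and y of carton_a_center in the frame of carton_bay between -0.04 and 0.04 m and z of carton_a_center in the frame of carton_bay between -0.003 and 0.03 m and x of carton_b_center in the frame of carton_bay between -0.065 and 0.065 m and y of carton_b_center in the frame of carton_bay between -0.04 and 0.04 m and z of carton_b_center in the frame of carton_bay between -0.003 and 0.03 m and value of joint keeper above 0.5 rad), for 0.2 s.
3. the keeper bar's hole is over the lug's hole (value of joint keeper between -0.04 and 0.04 rad), for 0.2 s.
4. the pin is threaded down through both holes (all of step 3 and horizontal distance between pin_tip and lug_hole below 0.006 m and horizontal distance between pin_head and keeper_hole below 0.006 m and z of pin_head in the frame of keeper_hole below 0.02 m and angle between pin_head's own z axis and vertical below 0.15 rad), for 0.2 s.
At the end, for the whole second after the job is handed in: plates flat in the left bay (centres within 30 mm in x, 45 mm in y of its centre); cartons flat in the right bay (within 65 mm, 40 mm); tilts under 0.25 rad; keeper within 0.04 rad of closed; pin upright through both holes (within 6 mm), head within 6 mm of the bar; all let go (all of step 4 and x of plate_red_center in the frame of plate_bay between -0.03 and 0.03 m and y of plate_red_center in the frame of plate_bay between -0.045 and 0.045 m and z of plate_red_center in the frame of plate_bay between -0.003 and 0.024 m and angle between each of plate_red_center, plate_green_center, plate_blue_center, carton_a_center, carton_b_center's own z axis and vertical below 0.25 rad and x of plate_green_center in the frame of plate_bay between -0.03 and 0.03 m and y of plate_green_center in the frame of plate_bay between -0.045 and 0.045 m and z of plate_green_center in the frame of plate_bay between -0.003 and 0.024 m and x of plate_blue_center in the frame of plate_bay between -0.03 and 0.03 m and y of plate_blue_center in the frame of plate_bay between -0.045 and 0.045 m and z of plate_blue_center in the frame of plate_bay between -0.003 and 0.024 m and x of carton_a_center in the frame of carton_bay between -0.065 and 0.065 m and y of carton_a_center in the frame of carton_bay between -0.04 and 0.04 m and z of carton_a_center in the frame of carton_bay between -0.003 and 0.03 m and x of carton_b_center in the frame of carton_bay between -0.065 and 0.065 m and y of carton_b_center in the frame of carton_bay between -0.04 and 0.04 m and z of carton_b_center in the frame of carton_bay between -0.003 and 0.03 m); the robot touches nothing.
It fails at once if the mug, binder or hole punch was moved more than 30 mm (distance of any of mug, binder_spine, hole_punch from where it was at the start of the episode above 0.03 m).
It fails at once if a plate fell onto the table ((height (world z) of plate_red_center below 0.035 m and horizontal distance between plate_red_center and plate_bay above 0.13 m) or (height (world z) of plate_green_center below 0.035 m and horizontal distance between plate_green_center and plate_bay above 0.13 m) or (height (world z) of plate_blue_center below 0.035 m and horizontal distance between plate_blue_center and plate_bay above 0.13 m)).
Of plate_red, plate_green, plate_blue only 2 to 3 are there at a start; the rules pass over those that are not, and their reading is None.
Of carton_a, carton_b only 1 to 2 are there at a start; the rules pass over those that are not, and their reading is None.
At some moment in a run one of carton_a, carton_b may be knocked a few centimetres aside while the robot is not near it.
It also fails if it takes over 210 s, if anything falls off the work surface, if the arm or the gripper's body presses on something with over 40 N, if the wrist force passes 120 N, or if a joint passes its speed limit or range.

## Working session

There is one attempt and no reset: what is moved stays moved. The work goes in short steps, Python scripts to look and compute and a tool call to move; the robot and the scene stay as the last step left them, time stands still between calls to the robot, and variables do not carry over. Pictures are saved under pics/ and viewed, and the job is handed in when it is done.

Besides the shell and the picture viewer there is one more tool, called after "Emit:" as name(argument=value, ...) on one line, values as JSON. carry_out: Moves the arm, as the interface text tells. Its arguments: {"type":"object","properties":{"targets":{"type":"array","items":{"type":"array"}},"jaw":{"type":"number"},"squeeze":{"type":"number"}},"required":["targets"]}

```bash
ls -la; mkdir -p pics; python3 - <<'E'
from cell import env
import cv2
o=env.get_obs()
for k,v in o.items(): print(k,v)
for c in ["side","top","wrist"]:
    im=env.read_camera(c); cv2.imwrite(f"pics/{c}0.png",im[:,:,::-1]); print(c,env.get_calibration(c))
E
```

```text
total 12
drwxr-xr-x  3 agent agent 4096 Dec  6 00:16 .
drwxr-xr-x 23 root  root  4096 Dec  6 00:16 ..
drwxr-xr-x  2 agent agent 4096 Dec  6 00:16 pics
time_s 0.0
qpos [-73.50406751  18.43993047  -4.01852928  83.17467145   1.29552586
  78.53929027  -3.25977476]
joint_velocities [ 0.0933786  -0.03574477 -0.02548769 -0.03362412 -0.00446357  0.00600417
  0.00640314]
effort [ 8.59646898e-04 -4.91298401e+01 -4.03448185e-01 -3.12510216e+01
 -6.39889506e-02  4.41322848e-02  1.79445210e-04]
tool_pos [0.17561964 0.62519791 0.18965412]
tool_rot [-90.00521958   0.10860863  74.31698212]
force [-0.05531666  0.3758717  -0.64573914]
wrist_torque [-0.00566324 -0.03019935 -0.02829085]
grip_width 0.0869090719530631
side {'fx': 584.8139796819988, 'fy': 584.8139796819988, 'cx': 317.3055948000224, 'cy': 246.44707818631352, 'D': array([-0.19456552,  0.        ,  0.        ,  0.        ,  0.        ]), 'R': array([[ 0.97023896, -0.24079984,  0.02553041],
       [-0.10600409, -0.51716081, -0.84929844],
       [ 0.21771425,  0.8213161 , -0.52729533]]), 't': array([-0.50922948,  0.12237447,  1.33198189])}
top 
[... 217 characters left out ...]
0.00326838],
       [-0.97052123,  0.03986388, -0.23769606],
       [ 0.23735637, -0.013117  , -0.97133408]]), 't': array([0.0427246 , 0.5378286 , 1.36249636])}
wrist {'fx': 354.7977823480274, 'fy': 354.7977823480274, 'cx': 320.2371341820097, 'cy': 239.2750784324592, 'D': array([-0.04159965,  0.        ,  0.        ,  0.        ,  0.        ]), 'hand_eye': array([[ 9.99999769e-01, -6.80019450e-04, -2.23011220e-05,
         4.85934410e-04],
       [-1.63602510e-04, -2.72142046e-01,  9.62257076e-01,
        -1.93581533e-01],
       [-6.60422601e-04, -9.62256849e-01, -2.72142095e-01,
         7.43630273e-02],
       [ 0.00000000e+00,  0.00000000e+00,  0.00000000e+00,
         1.00000000e+00]])}
```

View pics/top0.png

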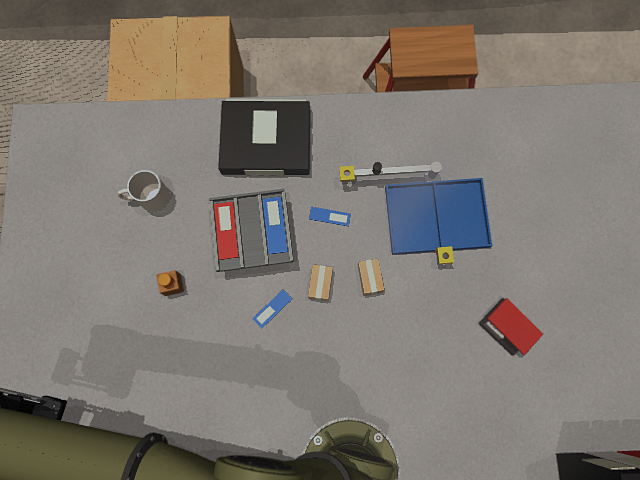

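View pics/side0.png

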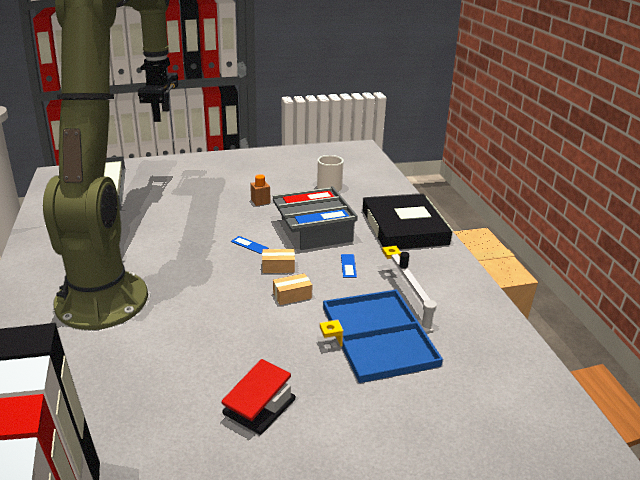

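View pics/wrist0.png

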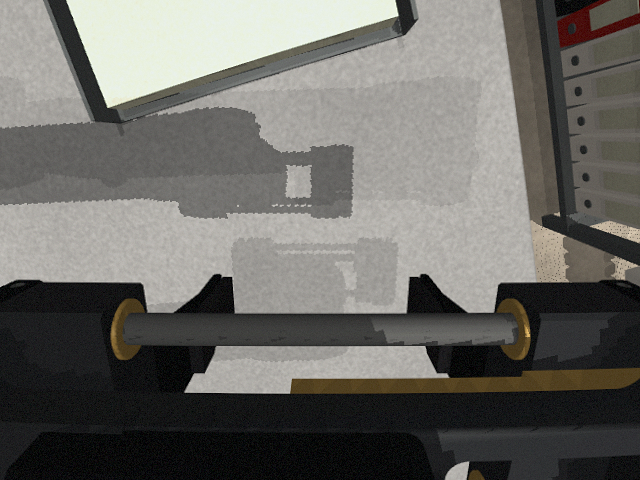

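The top view shows the rack at (250,230), with red and blue plates in its outer lanes. Two small blue plates lie on the table at (272,309) and (330,216). The cartons are at (320,282) and (371,276), and the tray is at (438,215). The keeper eye is at (347,173), the lug at (446,255) and the pin at (168,282). Next I'll locate everything in both views.

```bash
cat > h.py <<'E'
from cell import env
import numpy as np, cv2
from scipy.spatial.transform import Rotation as Ro
CAL={}
def cal(c):
    if c not in CAL: CAL[c]=env.get_calibration(c)
    return CAL[c]
def K(c):
    k=cal(c); return np.array([[k['fx'],0,k['cx']],[0,k['fy'],k['cy']],[0,0,1.]]),np.array(k['D'],float)
def ext(c,o=None):
    """returns R,t world->cam"""
    k=cal(c)
    if c!='wrist': return np.array(k['R']),np.array(k['t'])
    o=o or env.get_obs()
    T=np.eye(4);T[:3,:3]=Ro.from_euler('xyz',o['tool_rot'],degrees=True).as_matrix();T[:3,3]=o['tool_pos']
    M=np.linalg.inv(T@np.array(k['hand_eye'])); return M[:3,:3],M[:3,3]
def proj(c,X,o=None):
    R,t=ext(c,o);k,D=K(c)
    return cv2.projectPoints(np.atleast_2d(np.asarray(X,float)),cv2.Rodrigues(R)[0],t,k,D)[0][:,0]
def ray(c,uv,o=None):
    R,t=ext(c,o);k,D=K(c)
    n=cv2.undistortPoints(np.asarray(uv,float).reshape(-1,1,2),k,D)[:,0]
    d=np.c_[n,np.ones(len(n))]@R; C=-R.T@t
    return C,d
def atz(c,uv,z,o=None):
    C,d=ray(c,uv,o); return C+d*((z-C[2])/d[:,2])[:,None]
def tri(views):
    """views: list of (c,uv,o)"""
    A=np.zeros((3,3));b=np.zeros(3)
    rs=[]
    for c,uv,o in views:
        C,d=ray(c,[uv],o);d=d[0]/np.linalg.norm(d[0]);P=np.eye(3)-np.outer(d,d);A+=P;b+=P@C;rs.append((C,P))
    X=np.linalg.solve(A,b); return X,[float(np.linalg.norm(P@(X-C))) for C,P in rs]
def snap(c,name):
    o=env.get_obs(); im=env.read_camera(c); cv2.imwrite(f'pics/{name}.png',im[:,:,::-1]); np.save(f'pics/{name}.npy',im)
    return im,o
def crop(im,u,v,r,name,s=4):
    h=im[max(0,v-r):v+r,max(0,u-r):u+r]; cv2.imwrite(f'pics/{name}.png',cv2.resize(h,None,fx=s,fy=s,interpolation=cv2.INTER_CUBIC)[:,:,::-1])
E
python3 - <<'E'
from h import *
names=["rack","plate_red_center","plate_green_center","plate_blue_center","carton_a_center","keeper","keeper_knob","keeper_hole","lug_hole","pin_head","keeper_hinge","plate_bay"]
for c in ["top","side"]:
    im,o=snap(c,c+'1')
    for n in names:
        try: r=env.outline_of(c,n)
        except Exception as e: print(c,n,e); continue
        print(c,n,[(round(x['p'],2),np.round(x['xy'],1).tolist(),int(x['mask'].sum())) for x in r])
E
```

```text
top rack [(0.88, [249.6, 231.8], 3545)]
top plate_red_center [(0.55, [226.2, 230.0], 1073)]
top plate_green_center []
top plate_blue_center [(0.97, [274.3, 223.7], 1141), (0.95, [269.4, 304.2], 577), (0.87, [327.5, 216.0], 517), (0.48, [433.1, 211.9], 8134)]
top carton_a_center [(0.64, [164.7, 278.0], 122), (0.59, [371.7, 276.7], 691)]
top keeper [(0.98, [381.7, 173.3], 929), (0.69, [371.6, 278.9], 711), (0.51, [436.6, 212.9], 8106)]
top keeper_knob [(0.94, [380.3, 168.6], 870)]
top keeper_hole [(0.75, [385.2, 167.3], 895)]
top lug_hole [(0.7, [435.8, 212.9], 8178)]
top pin_head [(0.57, [166.9, 276.9], 159), (0.55, [380.7, 171.4], 925)]
top keeper_hinge [(0.56, [381.2, 171.2], 915)]
top plate_bay [(0.79, [432.7, 210.0], 8108), (0.25, [381.3, 169.2], 866)]
side rack [(0.8, [318.9, 221.2], 3182), (0.71, [305.9, 195.6], 294)]
side plate_red_center [(0.79, [308.9, 195.3], 319), (0.35, [406.4, 269.9], 917), (0.32, [332.4, 171.8], 850)]
side plate_green_center [(0.61, [321.3, 220.2], 2998), (0.26, [322.8, 216.1], 423)]
side plate_blue_center [(0.87, [347.6, 266.5], 312), (0.8, [251.8, 243.1], 304), (0.71, [321.6, 216.2], 408)]
side carton_a_center [(0.89, [292.5, 287.0], 1013)]
side keeper [(0.8, [408.2, 276.0], 812)]
side keeper_knob [(0.84, [402.7, 274.4], 883)]
side keeper_hole [(0.75, [405.3, 273.3], 811), (0.69, [322.6, 214.6], 408), (0.4, [320.5, 221.4], 2969)]
side lug_hole [(0.55, [384.3, 330.9], 8560)]
side pin_head []
side keeper_hinge [(0.95, [407.5, 272.3], 893)]
side plate_bay [(0.93, [384.6, 327.9], 8523), (0.67, [262.7, 398.4], 3374), (0.34, [261.4, 177.8], 82)]
```

```bash
python3 - <<'E'
from h import *
t=np.load('pics/top1.npy');s=np.load('pics/side1.npy')
a=cv2.resize(t[160:340,140:400],None,fx=3,fy=3,interpolation=cv2.INTER_CUBIC); cv2.imwrite('pics/zt.png',a[:,:,::-1])
a=cv2.resize(t[140:300,330:510],None,fx=3.75,fy=3.75,interpolation=cv2.INTER_CUBIC); cv2.imwrite('pics/zt2.png',a[:,:,::-1])
a=cv2.resize(s[160:380,225:445],None,fx=2.7,fy=2.7,interpolation=cv2.INTER_CUBIC); cv2.imwrite('pics/zs.png',a[:,:,::-1])
E
```

```text
(no output)
```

View pics/zt.png

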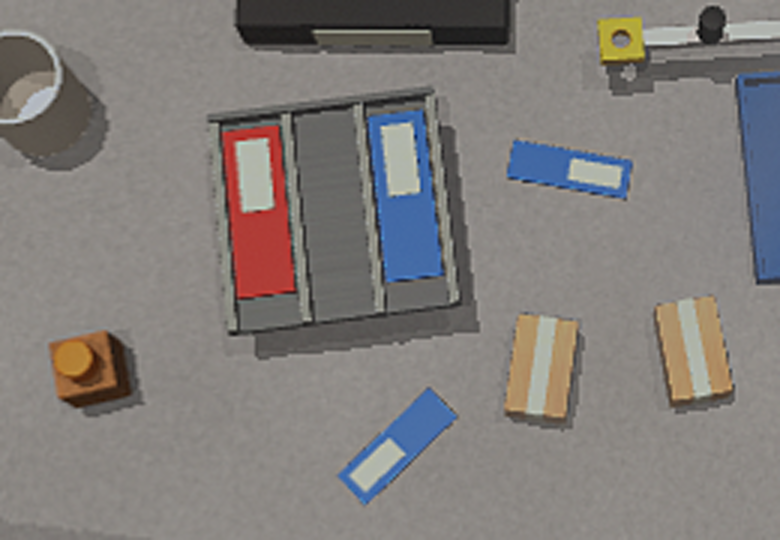

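View pics/zt2.png

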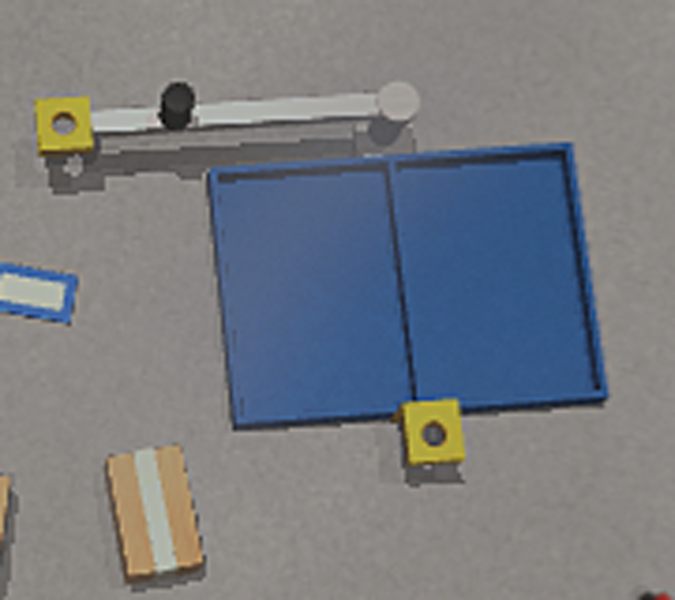

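View pics/zs.png

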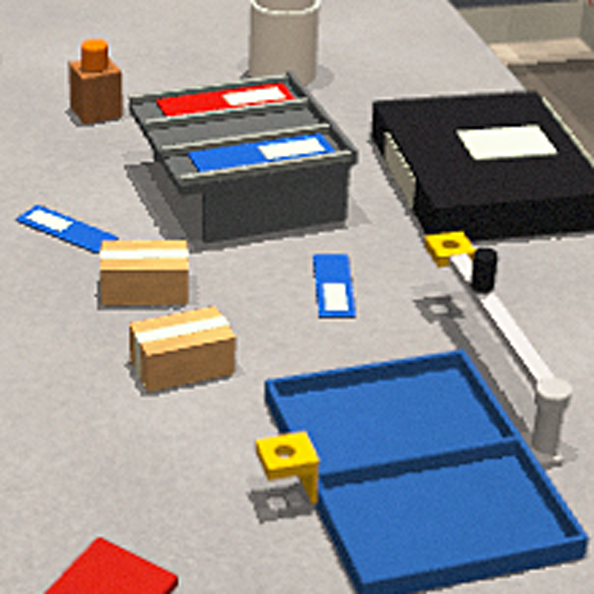

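```bash
python3 - <<'E'
from h import *
t=np.load('pics/top1.npy');s=np.load('pics/side1.npy')
def hull_rect(c,mask,z):
    n,l,st,cc=cv2.connectedComponentsWithStats(mask.astype(np.uint8))
    i=1+np.argmax(st[1:,4]); m=(l==i).astype(np.uint8)
    k=cv2.findContours(m,cv2.RETR_EXTERNAL,cv2.CHAIN_APPROX_NONE)[0]
    k=max(k,key=len)[:,0].astype(float)
    P=atz(c,k,z)[:,:2]
    r=cv2.minAreaRect((P*1000).astype(np.float32)); 
    return np.round(r[0],1),np.round(r[1],1),round(r[2],1),st[i,4]
def box(mask,u0,v0,u1,v1):
    m=np.zeros_like(mask);m[v0:v1,u0:u1]=mask[v0:v1,u0:u1];return m
for c,im,rois in (('top',t,{'red':(205,185,300,275),'blue':(205,185,300,275),'blue2':(300,200,360,235),'blue3':(245,280,300,330),'cA':(300,255,336,305),'cB':(352,250,390,300),'tray':(380,170,500,260)}),
                  ('side',s,{'red':(275,185,350,230),'blue':(270,200,355,230),'blue2':(335,250,360,280),'blue3':(228,230,270,255),'cA':(255,245,298,275),'cB':(270,272,315,306),'tray':(318,285,445,385)})):
    hsv=cv2.cvtColor(im,cv2.COLOR_RGB2HSV).astype(int);H,S,V=hsv[...,0],hsv[...,1],hsv[...,2]
    for k,r in rois.items():
        if k=='red': m=((H<8)|(H>172))&(S>150)
        elif k.startswith('c'): m=((H>8)&(H<22)&(S>70))
        else: m=(H>100)&(H<125)&(S>110)
        m=box(m,*r)
        # close label
        m=cv2.morphologyEx(m.astype(np.uint8),cv2.MORPH_CLOSE,np.ones((9,9)))
        z=0.074 if k in('red','blue') else .004 if k in('blue2','blue3') else .02 if k=='tray' else .04
        print(c,k,*hull_rect(c,m,z))
E
```

```text
top red [563.6 273.3] [139.2  46.8] 5.3 800
top blue [572.2 154.9] [139.2  46.2] 5.2 797
top blue2 [608.4  19.9] [102.7  34. ] 77.0 517
top blue3 [378.3 171.1] [ 33.2 102. ] 41.8 562
top cA [432.3  50.3] [49.4 83.4] 79.9 684
top cB [441.  -72.9] [83.3 51.4] 7.6 703
top tray [ 594.8 -254.5] [182.4 248.3] 1.9 5526
side red [563.2 272.3] [140.1  41.9] 5.0 331
side blue [571.4 154. ] [140.7  42.4] 5.2 407
side blue2 [609.1  16.2] [100.5  33.8] 77.6 308
side blue3 [378.9 164.8] [ 34.9 102.5] 42.0 263
side cA [429.4  18.6] [102.   79.5] 78.3 779
side cB [441.6 -95.1] [126.4  91.6] 84.5 1075
side tray [ 594.3 -265.3] [187.3 267.4] 2.1 6929
```

```bash
python3 - <<'E'
from h import *
t=np.load('pics/top1.npy')
def at(U,V): return ((U+.5)/3-.5+140,(V+.5)/3-.5+160)
yaw=np.radians(5.2);e=np.array([np.cos(yaw),np.sin(yaw)])
P=atz('top',[at(313,321),at(349,316),at(272,326),at(425,306)],.070)[:,:2]*1000
Q=atz('top',[at(233,333),at(459,305)],.079)[:,:2]*1000
mid=np.array([567.9,214.1])
print((P-mid)@e,(Q-mid)@e, P,Q)
# overlay hypothesis
for xc in [-1]:
    pass
def ov(c,im,cx,cy,yaw,name,box,s):
    R=np.array([[np.cos(yaw),-np.sin(yaw)],[np.sin(yaw),np.cos(yaw)]])
    b=cv2.resize(im,None,fx=s,fy=s,interpolation=cv2.INTER_CUBIC)
    for z,pts in ((.07,[(-87.5,-92.5),(-87.5,92.5),(87.5,92.5),(87.5,-92.5)]),):
        p=np.array(pts)@R.T+[cx,cy]
        uv=proj(c,np.c_[p/1000,np.full(len(p),z)]); uv=((uv+.5)*s-.5)
        cv2.polylines(b,[uv.astype(np.int32)],True,(0,255,0),1)
    u0,v0,u1,v1=[int(k*s) for k in box]
    cv2.imwrite(f'pics/{name}.png',b[v0:v1,u0:u1,::-1])
d=((P-mid)@e)[:2].mean()
c0=mid+e*(d+87.5); print(c0)
ov('top',t,*c0,yaw,'ovt',(200,180,300,280),6)
s=np.load('pics/side1.npy'); ov('side',s,*c0,yaw,'ovs',(265,180,365,255),6)
E
```

```text
[-93.77600296 -93.52508121 -93.50017784 -93.438418  ] [-96.91080277 -98.06873968] [[472.30109754 229.8719501 ]
 [475.15976146 201.22908189]
 [469.61629582 262.41628744]
 [480.76661816 140.57630229]] [[463.53239037 291.63581959]
 [478.63089575 112.95500937]]
[561.7747711 213.5425605]
```

View pics/ovt.png

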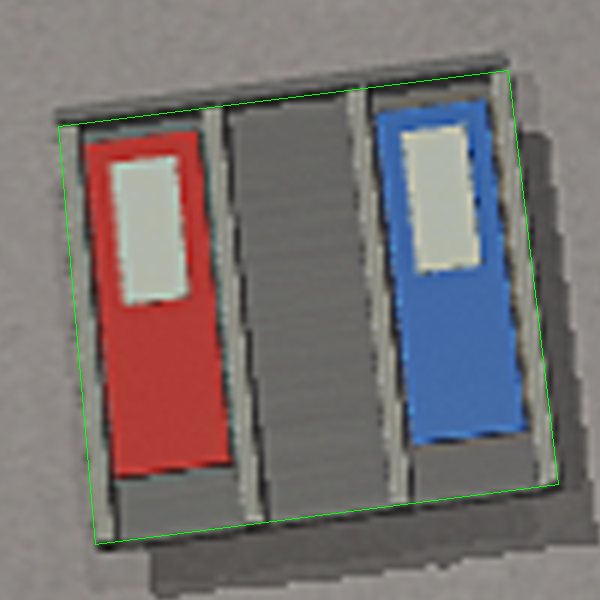

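View pics/ovs.png

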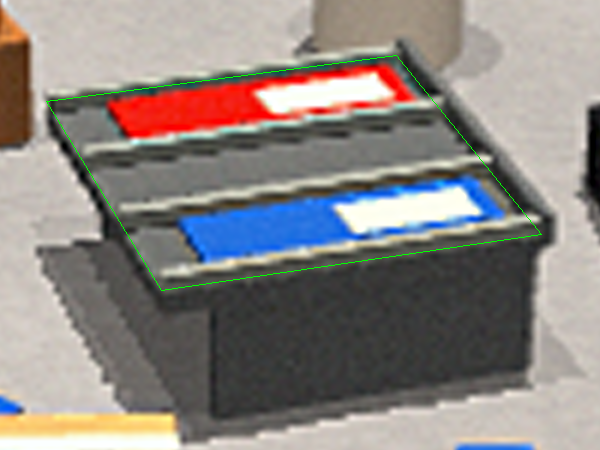

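```bash
python3 - <<'E'
from h import *
def zt(U,V): return ((U+.5)/3-.5+140,(V+.5)/3-.5+160)
def zt2(U,V): return ((U+.5)/3.75-.5+330,(V+.5)/3.75-.5+140)
def zs(U,V): return ((U+.5)/2.7-.5+225,(V+.5)/2.7-.5+160)
C=atz('top',[zt2(210,170),zt2(573,144),zt2(606,399),zt2(234,427)],.02)*1000
print('tray corners TL TR BR BL',C.round(1).tolist(),'mean',C.mean(0).round(1))
for n,a,b,z in (('lug',zt2(433,434),zs(286,450),.048),('eye',zt2(64,123),zs(450,244),.064),('knobtop',zt2(178,96),zs(484,254),.1),('hinge',zt2(398,100),zs(552,391),.07),('pintop',zt(76,357),zs(95,42),.084)):
    X,r=tri([('top',a,None),('side',b,None)]); print(n,(X*1000).round(1),np.round(r,4),'topz',(atz('top',[a],z)*1000).round(1),'sidez',(atz('side',[b],z)*1000).round(1))
E
```

```text
tray corners TL TR BR BL [[680.3, -127.4, 20.0], [688.6, -376.7, 20.0], [509.2, -380.2, 20.0], [500.3, -131.8, 20.0]] mean [ 594.6 -254.    20. ]
lug [ 486.4 -258.1   46.1] [0.0015 0.0015] topz [[ 484.5 -257.4   48. ]] sidez [[ 487.3 -260.1   48. ]]
eye [703.3 -27.3  62.4] [0.0003 0.0003] topz [[702.4 -27.2  64. ]] sidez [[702.6 -29.6  64. ]]
knobtop [ 705.2 -100.6   97.6] [0.0006 0.0006] topz [[ 704.9 -100.5  100. ]] sidez [[ 702.8 -104.4  100. ]]
hinge [ 709.7 -251.1   61.4] [0.0006 0.0006] topz [[ 707.2 -249.4   70. ]] sidez [[ 703.5 -261.5   70. ]]
pintop [449.1 412.6  85. ] [0.0006 0.0006] topz [[448.7 412.9  84. ]] sidez [[450.  414.9  84. ]]
```

Candidates:
- **Blue plate:** (274,224) in the rack measures 139x46 mm, so that's the one. (330,216) and (272,309) on the table are 102x34 mm, so they're look-alikes.
- **Red plate:** (226,230).
- **Green plate:** absent.
- **Cartons:** (320,282) and (371,276) are both 80x50 mm.
- **Pin:** (166,277) is the only one.

First move: to above the red plate with the jaw shut.

```bash
cat >> h.py <<'E'
def to(x=None,y=None,z=None,yaw=None):
    """needed shift (tool axes, mm) from measured pose and turn about tool y (deg)"""
    o=env.get_obs(); R=Ro.from_euler('xyz',o['tool_rot'],degrees=True).as_matrix()
    p=o['tool_pos']*1000; T=np.array([x if x is not None else p[0],y if y is not None else p[1],z if z is not None else p[2]])
    th=np.degrees(np.arctan2(R[1,0],R[0,0])); s=R.T@(T-p)
    print('t',round(o['time_s'],2),'pos',p.round(1),'yaw',round(th,2),'rot',np.round(o['tool_rot'],2),'F',np.round(o['force'],1),'w',round(o['grip_width']*1000,1))
    d=(yaw-th+180)%360-180 if yaw is not None else 0
    t2=np.radians(th+d); D=T-p
    print('shift now-axes',s.round(1),'| shift after turn',np.round([D[0]*np.cos(t2)+D[1]*np.sin(t2),-D[2],-D[0]*np.sin(t2)+D[1]*np.cos(t2)],1),'turn y',round(-d,2))
E
python3 -c "
from h import *
to(586,275,120,95.2)"
```

```text
t 1.45 pos [175.8 625.8 190.8] yaw 74.31 rot [-9.001e+01 -1.000e-02  7.431e+01] F [ 0.1 -1.   0.5] w 87.0
shift now-axes [-226.8   70.8 -489.7] | shift after turn [-386.5   70.8 -376.7] turn y -20.89
```

Emit:
carry_out(targets=[[[-18.9,0,-40.8],[0,0,0]],[[-18.9,0,-40.8],[0,0,0]],[[-18.9,0,-40.8],[0,0,0]],[[-18.9,0,-40.8],[0,0,0]],[[-18.9,0,-40.8],[0,0,0]],[[-18.9,0,-40.8],[0,0,0]],[[-18.9,0,-40.8],[0,0,0]],[[-18.9,0,-40.8],[0,0,0]],[[-18.9,0,-40.8],[0,0,0]],[[-18.9,0,-40.8],[0,0,0]],[[-18.9,0,-40.8],[0,0,0]],[[-18.9,0,-40.8],[0,0,0]]], jaw=0, squeeze=30)

```text
time_s: 2.65
tool_pos: [0.587, 0.2739, 0.1911]
tool_rot: [-90.0, -0.0, 74.3]
force: [-0.9, 0.1, -0.3]
grip_width: 0.0027
```

Emit:
carry_out(targets=[[[0,10,0],[0,-7,0]],[[0,10,0],[0,-7,0]],[[0,10,0],[0,-6.9,0]],[[0,0,0],[0,0,0]],[[0,0,0],[0,0,0]]])

```text
time_s: 3.15
tool_pos: [0.5858, 0.2751, 0.1609]
tool_rot: [-90.0, -0.0, 95.1]
force: [0.3, 0.4, 0.9]
grip_width: 0.0008
```

```bash
python3 -c "
from h import *
to(586,275,80,95.2); snap('wrist','w1')"
```

```text
t 3.15 pos [585.8 275.1 160.9] yaw 95.05 rot [-89.99  -0.    95.05] F [0.3 0.4 0.9] w 0.8
shift now-axes [-0.1 80.9 -0.2] | shift after turn [-0.1 80.9 -0.2] turn y -0.15
```

View pics/w1.png

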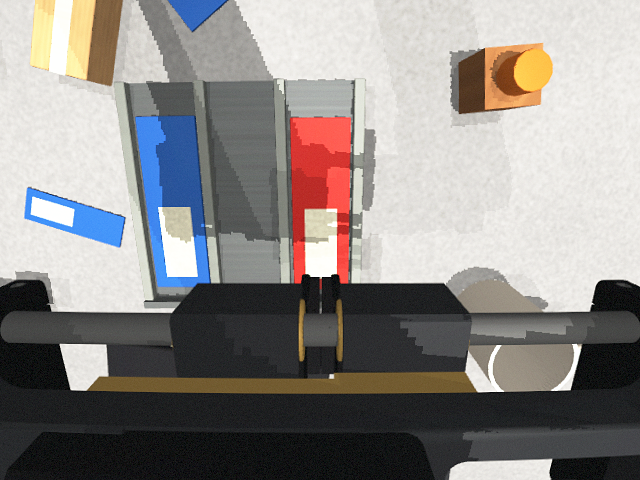

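The wrist view shows the shut fingers centred on the red plate's lane, with the plate spanning columns 291 to 352. I'll descend next.

Emit:
carry_out(targets=[[[0,20,0],[0,0,0]],[[0,20,0],[0,0,0]],[[0,20,0],[0,0,0]],[[0,15,0],[0,0,0]],[[0,5,0],[0,0,0]],[[0,2,0],[0,0,0]],[[0,2,0],[0,0,0]],[[0,2,0],[0,0,0]],[[0,0,0],[0,0,0]]])

```text
time_s: 4.1
tool_pos: [0.5861, 0.2752, 0.0752]
tool_rot: [-90.0, -0.0, 95.2]
force: [-0.4, 0.7, 0.3]
grip_width: 0.0003
```

Emit:
carry_out(targets=[[[0,1,0],[0,0,0]],[[0,1,0],[0,0,0]],[[0,1,0],[0,0,0]],[[0,0,0],[0,0,0]]])

```text
time_s: 4.5
tool_pos: [0.5857, 0.275, 0.0716]
tool_rot: [-90.0, 0.0, 95.2]
force: [-0.2, 0.1, 0.0]
grip_width: -0.0001
```

Emit:
carry_out(targets=[[[0,0.7,0],[0,0,0]],[[0,0.7,0],[0,0,0]],[[0,0.7,0],[0,0,0]],[[0,0,0],[0,0,0]]])

```text
time_s: 4.9
tool_pos: [0.5857, 0.275, 0.0695]
tool_rot: [-90.0, 0.0, 95.2]
force: [-1.0, -1.2, -0.3]
grip_width: 0.0005
```

```bash
python3 -c "
from h import *
to(586,275,80,95.2); snap('side','s2'); crop(np.load('pics/s2.npy'),315,200,60,'s2c',6)"
```

```text
t 4.9 pos [585.7 275.   69.5] yaw 95.21 rot [-89.99   0.    95.21] F [-1.  -1.2 -0.3] w 0.5
shift now-axes [ -0.1 -10.5  -0.3] | shift after turn [ -0.1 -10.5  -0.3] turn y 0.01
```

View pics/s2c.png

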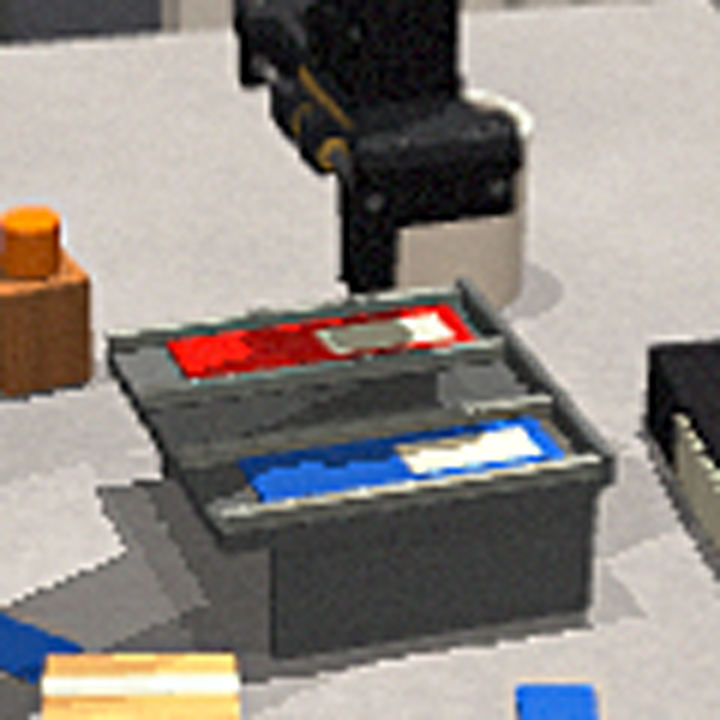

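```bash
python3 -c "
from h import *
for z in (.0695,.1): print((proj('side',[[.5857,.275,z]])-[255,140])*6)
im,o=snap('side','s3'); crop(im,315,200,60,'s3c',6); im,o=snap('top','t3'); crop(im,250,230,60,'t3c',6)
print(o['tool_pos'],(proj('top',[[.5857,.275,.0695]])-[190,170])*6)"
```

```text
[[362.34434691 339.1156747 ]]
[[363.90840114 280.79006712]]
[0.58583974 0.27507177 0.06968014] [[210.71654727 310.10205375]]
```

View pics/s3c.png

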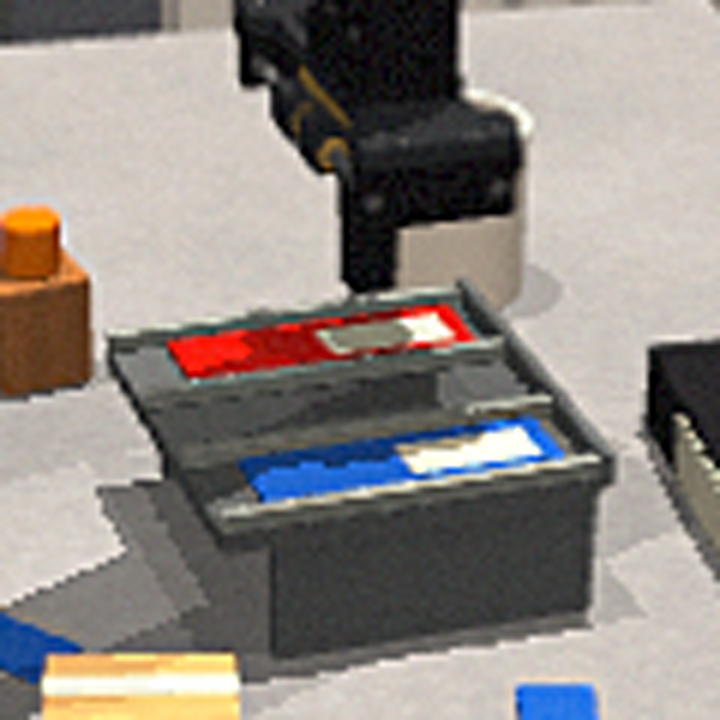

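View pics/t3c.png

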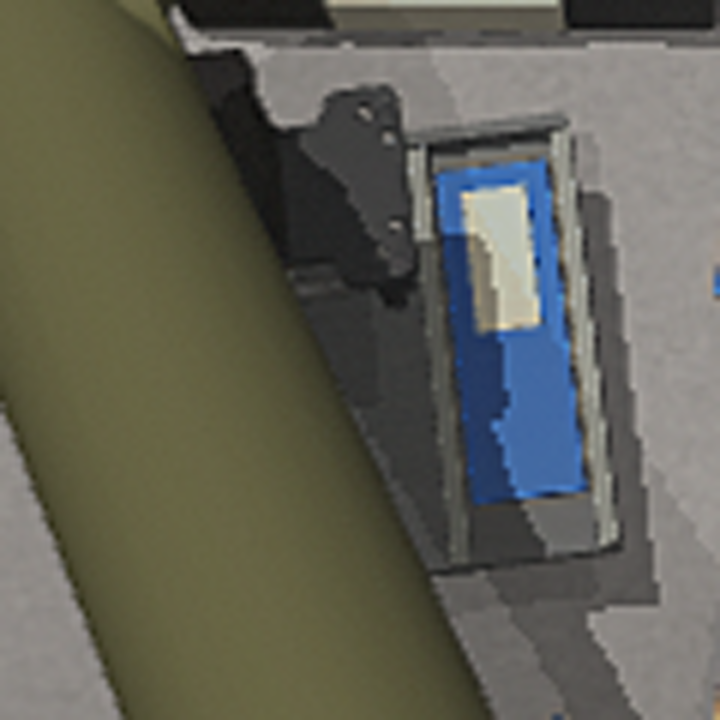

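```bash
python3 -c "
from h import *
o=env.get_obs(); R=Ro.from_euler('xyz',o['tool_rot'],degrees=True).as_matrix()
for d in (0,-.01,-.019,-.025,-.03,-.04,-.05): print(d,proj('wrist',[o['tool_pos']+R@[0,d,0.0]],o), proj('side',[o['tool_pos']+R@[0,d,0.0]]))
im,o=snap('wrist','w4')"
```

```text
0 [[319.553626   271.40548064]] [[315.43231118 196.44166627]]
-0.01 [[319.51984441 277.8742723 ]] [[315.51720574 193.27339893]]
-0.019 [[319.48651769 284.25865781]] [[315.59406777 190.40610845]]
-0.025 [[319.46256209 288.84947721]] [[315.64555038 188.48622121]]
-0.03 [[319.44142433 292.90144338]] [[315.68860035 186.88119757]]
-0.04 [[319.39556817 301.69549725]] [[315.77510445 183.65716974]]
-0.05 [[319.34423101 311.54676637]] [[315.862149   180.41446565]]
```

View pics/w4.png

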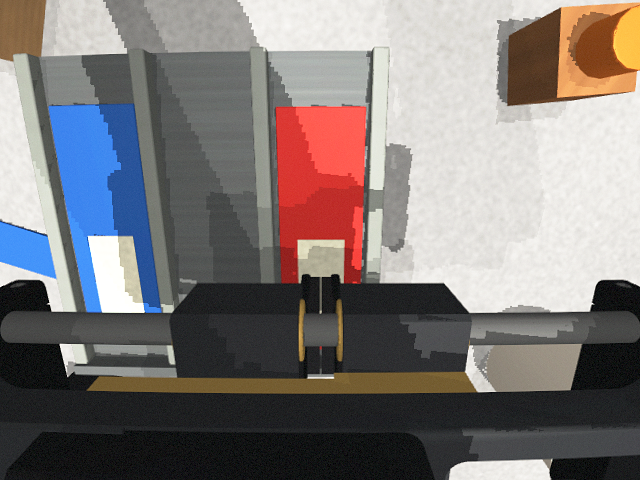

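```bash
python3 -c "
from h import *
o=env.get_obs()
yaw=np.radians(5.2);e=np.array([np.cos(yaw),np.sin(yaw)]);n=np.array([-e[1],e[0]])
c=np.array([.5636,.2733])
for z in (.074,.06,.05,.04): print(z,[proj('wrist',[np.r_[c-e*.07+s*n*.023,z]],o)[0].round(1).tolist() for s in (-1,1)])
R=Ro.from_euler('xyz',o['tool_rot'],degrees=True).as_matrix()
for d in (0,-.01,-.015,-.02,-.025): print(d,[proj('wrist',[o['tool_pos']+R@[0,d,zz]],o)[0].round(1).tolist() for zz in (-.0095,0.0095)])
"
```

```text
0.074 [[274.1, 102.2], [365.5, 102.1]]
0.06 [[277.3, 104.8], [362.3, 104.7]]
0.05 [[279.4, 106.4], [360.3, 106.4]]
0.04 [[281.2, 107.9], [358.5, 107.9]]
0 [[319.6, 286.5], [319.5, 255.9]]
-0.01 [[319.5, 293.6], [319.5, 261.7]]
-0.015 [[319.5, 297.4], [319.5, 264.8]]
-0.02 [[319.5, 301.4], [319.5, 268.1]]
-0.025 [[319.5, 305.6], [319.4, 271.6]]
```

The fingertips in the side view look higher than the TCP implies. I'll find the contact by force, going down slowly.

Emit:
carry_out(targets=[[[0,1.5,0],[0,0,0]],[[0,1.5,0],[0,0,0]],[[0,1.5,0],[0,0,0]],[[0,1.5,0],[0,0,0]],[[0,0,0],[0,0,0]]])

```text
time_s: 5.6
tool_pos: [0.5856, 0.275, 0.0633]
tool_rot: [-90.0, 0.0, 95.2]
force: [1.1, -0.2, -0.4]
grip_width: 0.0003
```

Emit:
carry_out(targets=[[[0,1.5,0],[0,0,0]],[[0,1.5,0],[0,0,0]],[[0,1.5,0],[0,0,0]],[[0,0,0],[0,0,0]]])

```text
time_s: 6.0
tool_pos: [0.5856, 0.275, 0.0588]
tool_rot: [-90.0, 0.0, 95.2]
force: [0.4, -0.4, 0.3]
grip_width: 0.0006
```

Emit:
carry_out(targets=[[[0,1,0],[0,0,0]],[[0,1,0],[0,0,0]],[[0,1,0],[0,0,0]],[[0,0,0],[0,0,0]]])

```text
time_s: 6.4
tool_pos: [0.5857, 0.275, 0.056]
tool_rot: [-90.0, 0.0, 95.2]
force: [0.6, 0.1, 0.7]
grip_width: 0.0005
```

Emit:
carry_out(targets=[[[0,1,0],[0,0,0]],[[0,1,0],[0,0,0]],[[0,0,0],[0,0,0]]])

```text
time_s: 6.7
tool_pos: [0.5857, 0.275, 0.054]
tool_rot: [-90.0, 0.0, 95.2]
force: [-0.4, -0.9, -1.0]
grip_width: 0.0005
```

Emit:
carry_out(targets=[[[0,1,0],[0,0,0]],[[0,1,0],[0,0,0]],[[0,0,0],[0,0,0]]])

```text
time_s: 7.0
tool_pos: [0.5857, 0.275, 0.052]
tool_rot: [-90.0, 0.0, 95.2]
force: [0.1, 0.7, -0.5]
grip_width: 0.0006
```

```bash
python3 -c "
from h import *
im,o=snap('side','s5'); crop(im,315,200,60,'s5c',6); print(o['force'],o['wrist_torque'])"
```

```text
[ 0.05767578  0.73508477 -0.46176138] [ 0.06926257  0.03678825 -0.00379539]
```

View pics/s5c.png

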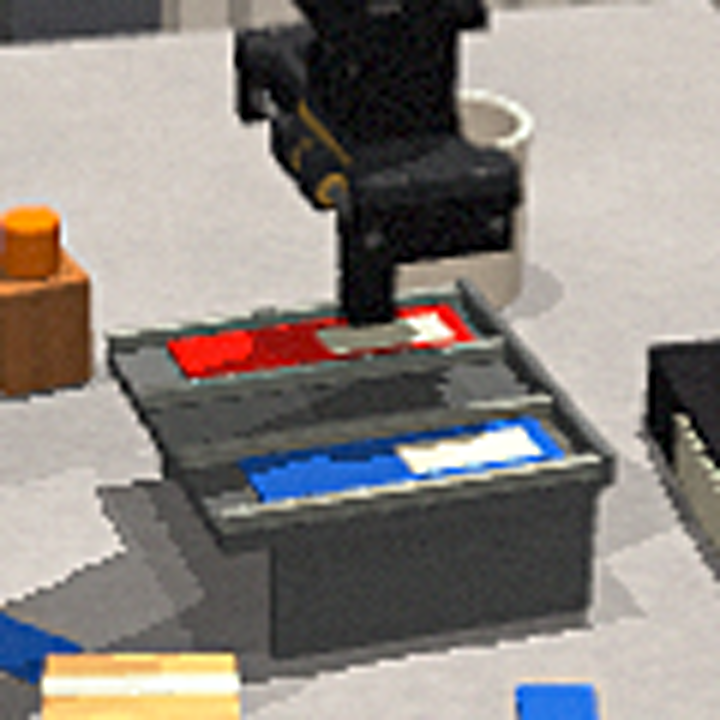

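Emit:
carry_out(targets=[[[0,1.5,0],[0,0,0]],[[0,1.5,0],[0,0,0]],[[0,1.5,0],[0,0,0]],[[0,1,0],[0,0,0]],[[0,0,0],[0,0,0]]])

```text
time_s: 7.55
tool_pos: [0.5856, 0.275, 0.0464]
tool_rot: [-90.0, 0.0, 95.2]
force: [0.3, -0.8, -0.2]
grip_width: 0.0003
```

Emit:
carry_out(targets=[[[0,1,0],[0,0,0]],[[0,1,0],[0,0,0]],[[0,0,0],[0,0,0]]])

```text
time_s: 7.85
tool_pos: [0.5857, 0.275, 0.0445]
tool_rot: [-90.0, 0.0, 95.2]
force: [-0.2, -0.7, 0.7]
grip_width: 0.0001
```

Emit:
carry_out(targets=[[[0,1,0],[0,0,0]],[[0,1,0],[0,0,0]],[[0,0,0],[0,0,0]]])

```text
time_s: 8.15
tool_pos: [0.5859, 0.2751, 0.0428]
tool_rot: [-90.0, -0.0, 95.2]
force: [0.4, -0.2, 0.4]
grip_width: 0.0003
```

```bash
python3 -c "
from h import *
im,o=snap('side','s6'); crop(im,315,200,60,'s6c',6); print(o['force'],o['wrist_torque'],o['tool_pos'])
im,o=snap('wrist','w6')"
```

```text
[ 0.43882469 -0.20594236  0.36652123] [-0.01708244 -0.05479469 -0.01862757] [0.58593164 0.27509844 0.0427708 ]
```

View pics/s6c.png

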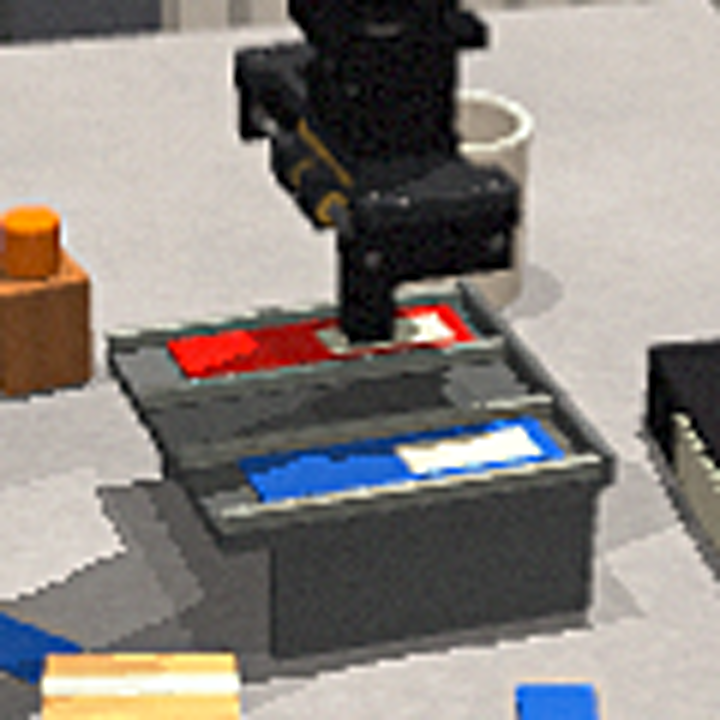

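View pics/w6.png

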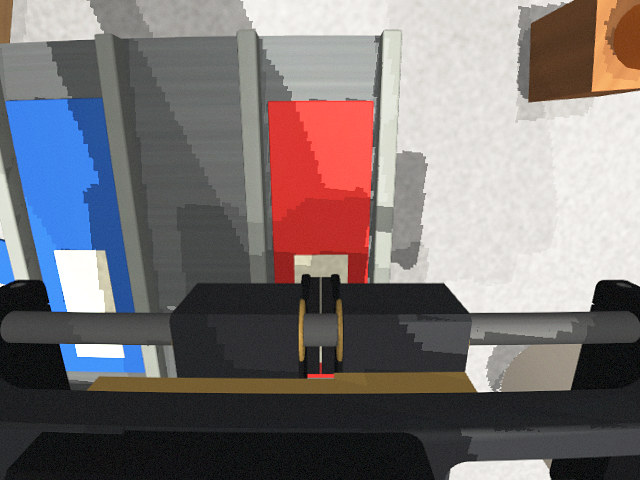

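Emit:
carry_out(targets=[[[0,1,0],[0,0,0]],[[0,1,0],[0,0,0]],[[0,1,0],[0,0,0]],[[0,0,0],[0,0,0]]])

```text
time_s: 8.65
tool_pos: [0.5859, 0.2752, 0.0426]
tool_rot: [-90.0, -0.0, 95.2]
force: [-5.2, -2.9, 14.1]
grip_width: 0.0007
```

Emit:
carry_out(targets=[[[0,1,0],[0,0,0]],[[0,1,0],[0,0,0]],[[0,0,0],[0,0,0]]])

```text
time_s: 8.95
tool_pos: [0.5859, 0.2752, 0.0425]
tool_rot: [-90.0, -0.1, 95.2]
force: [-9.6, -4.7, 23.3]
grip_width: 0.0003
```

Emit:
carry_out(targets=[[[0,1,0],[0,0,0]],[[0,1,0],[0,0,0]],[[0,0,0],[0,0,0]]])

```text
time_s: 9.25
tool_pos: [0.586, 0.2752, 0.0425]
tool_rot: [-90.0, -0.1, 95.2]
force: [-12.8, -5.7, 32.8]
grip_width: 0.0005
```

Contact is at TCP z = 42.6 mm, so the real tips sit 31 mm behind the TCP. I'll ease the force off, then drag forward, which is tool +z.

Emit:
carry_out(targets=[[[0,-3.5,0],[0,0,0]],[[0,0,4],[0,0,0]],[[0,0,4],[0,0,0]],[[0,0,4],[0,0,0]],[[0,0,4],[0,0,0]],[[0,0,0],[0,0,0]]])

```text
time_s: 9.85
tool_pos: [0.5741, 0.2746, 0.0427]
tool_rot: [-90.5, -0.1, 95.2]
force: [3.2, -0.1, 8.6]
grip_width: 0.0004
```

```bash
python3 -c "
from h import *
im,o=snap('wrist','w7'); print(o['force'],o['tool_pos'])"
```

```text
[ 3.24101859 -0.08485637  8.60790553] [0.57411331 0.27455011 0.04268579]
```

View pics/w7.png

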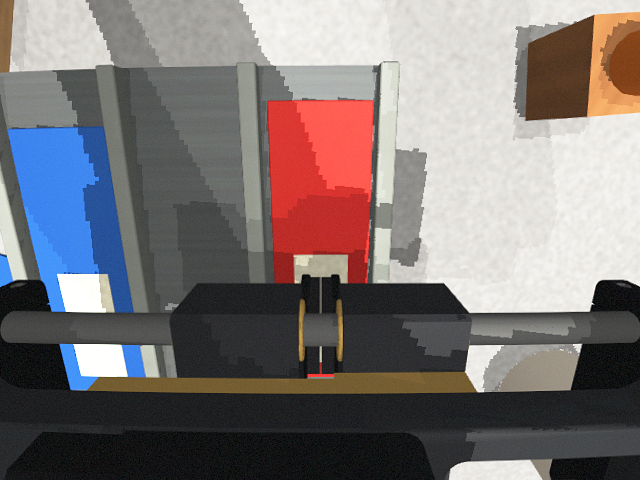

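Red plate follows the finger: its front edge stays at row 100 while the rack moves. I'll carry on dragging.

Emit:
carry_out(targets=[[[0,0,5],[0,0,0]],[[0,0,5],[0,0,0]],[[0,0,5],[0,0,0]],[[0,0,5],[0,0,0]],[[0,0,5],[0,0,0]],[[0,0,5],[0,0,0]],[[0,0,5],[0,0,0]],[[0,0,5],[0,0,0]],[[0,0,5],[0,0,0]],[[0,0,5],[0,0,0]],[[0,0,0],[0,0,0]]])

```text
time_s: 11.0
tool_pos: [0.5243, 0.2703, 0.0426]
tool_rot: [-90.5, -0.2, 95.2]
force: [2.7, 0.1, 9.5]
grip_width: 0.0003
```

```bash
python3 -c "
from h import *
im,o=snap('wrist','w8'); print(o['force'],o['tool_pos'])
im,o=snap('side','s8'); crop(im,300,210,60,'s8c',6)"
```

```text
[2.73739201 0.0776761  9.46137448] [0.52430637 0.27031493 0.04263932]
```

View pics/w8.png

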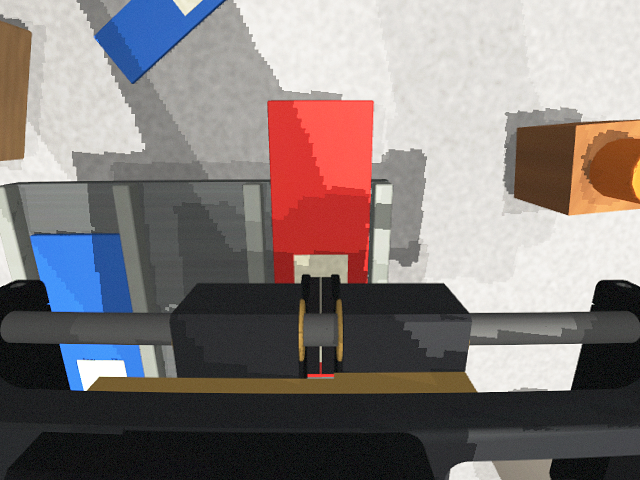

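View pics/s8c.png

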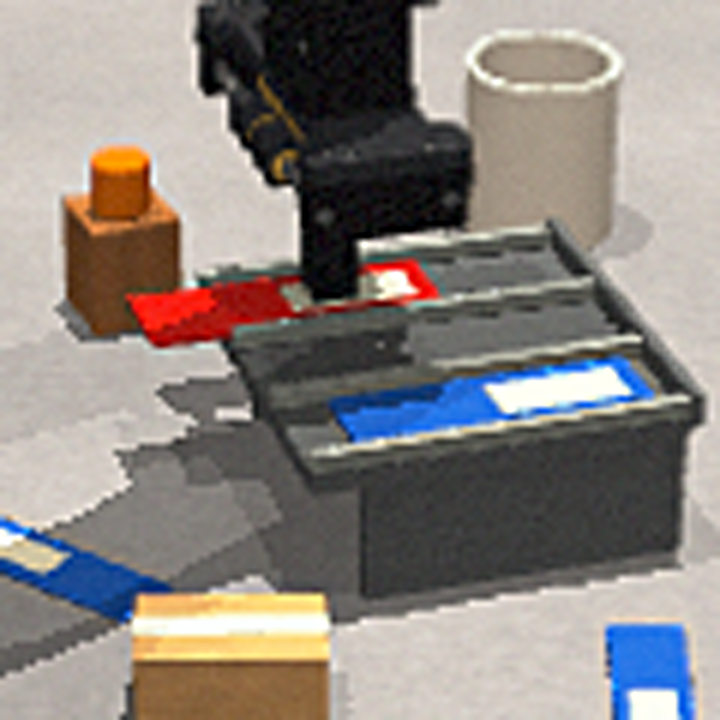

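Emit:
carry_out(targets=[[[0,0,5],[0,0,0]],[[0,0,4],[0,0,0]],[[0,0,0],[0,0,0]],[[0,-5,0],[0,0,0]],[[0,-15,0],[0,0,0]],[[0,-20,0],[0,0,0]],[[0,-20,0],[0,0,0]],[[0,0,0],[0,0,0]]])

```text
time_s: 11.9
tool_pos: [0.5128, 0.2694, 0.1026]
tool_rot: [-90.3, -0.1, 95.2]
force: [1.1, 0.1, 0.2]
grip_width: 0.0004
```

```bash
python3 -c "
from h import *
im,o=snap('wrist','w9'); to(z=120,yaw=95.2)
hsv=cv2.cvtColor(im,cv2.COLOR_RGB2HSV).astype(int);H,S=hsv[...,0],hsv[...,1]
m=(((H<8)|(H>172))&(S>120)).astype(np.uint8); m[285:]=0; m[:,430:]=0
k=max(cv2.findContours(m,0,1)[0],key=cv2.contourArea)
r=cv2.boxPoints(cv2.minAreaRect(k)); print(r)
P=atz('wrist',r,.074,o)*1000; c0=np.array([561.8,213.5]); yaw=np.radians(5.2)
R=np.array([[np.cos(yaw),-np.sin(yaw)],[np.sin(yaw),np.cos(yaw)]]); print(P.round(1),((P[:,:2]-c0)@R).round(1))
"
```

```text
t 11.95 pos [511.8 268.8 100.8] yaw 95.22 rot [-9.013e+01 -8.000e-02  9.522e+01] F [-0.8 -0.  -0.2] w 0.3
shift now-axes [  0.  -19.2  -0. ] | shift after turn [  0.  -19.2  -0. ] turn y 0.02
[[282. 115.]
 [358. 115.]
 [358. 283.]
 [282. 283.]]
[[427.1 239.2  74. ]
 [423.  284.2  74. ]
 [529.9 297.   74. ]
 [534.4 245.9  74. ]] [[-131.8   37.8]
 [-131.8   83. ]
 [ -24.2   86. ]
 [ -24.3   34.7]]
```

View pics/w9.png

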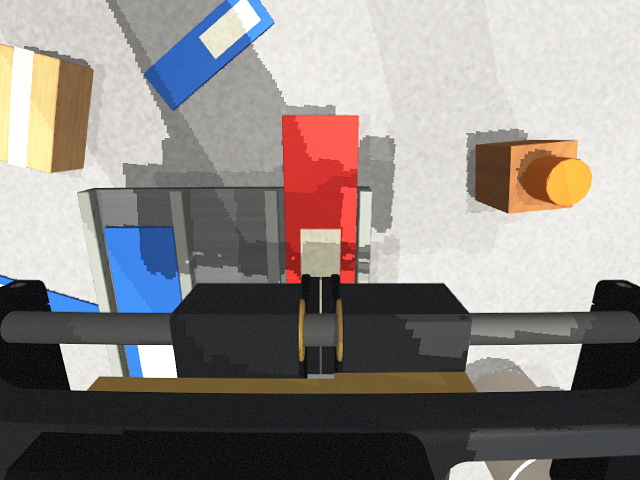

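Red plate sticks out 44 mm, with its front at rack x = -132 and y = 60. Now to grip it there.

```bash
python3 -c "
from h import *
to(446.8,263.5,34,95.2)"
```

```text
t 11.95 pos [511.8 268.8 100.8] yaw 95.22 rot [-9.013e+01 -8.000e-02  9.522e+01] F [-0.8 -0.  -0.2] w 0.3
shift now-axes [ 0.5 66.7 65.4] | shift after turn [ 0.6 66.8 65.3] turn y 0.02
```

Emit:
carry_out(targets=[[[0.5,-10,5],[0,0,0]],[[0,0,30],[0,0,0]],[[0,0,30],[0,0,0]],[[0,10,0.3],[0,0,0]],[[0,20,0],[0,0,0]],[[0,0,0],[0,0,0]],[[0,0,0],[0,0,0]],[[0,15,0],[0,0,0]],[[0,15,0],[0,0,0]],[[0,10,0],[0,0,0]],[[0,6,0],[0,0,0]],[[0,0,0],[0,0,0]]], jaw=1)

```text
time_s: 13.15
tool_pos: [0.4459, 0.2626, 0.0327]
tool_rot: [-89.9, 0.0, 95.2]
force: [-0.2, -0.4, -0.0]
grip_width: 0.0845
```

```bash
python3 -c "
from h import *
to(446.8,263.5,34,95.2)
im,o=snap('side','s10'); crop(im,290,215,60,'s10c',6)
im,o=snap('wrist','w10')"
```

```text
t 13.15 pos [445.9 262.6  32.7] yaw 95.21 rot [-8.995e+01  3.000e-02  9.521e+01] F [-0.2 -0.4 -0. ] w 84.5
shift now-axes [ 0.8 -1.3 -1. ] | shift after turn [ 0.8 -1.3 -1. ] turn y 0.01
```

View pics/s10c.png

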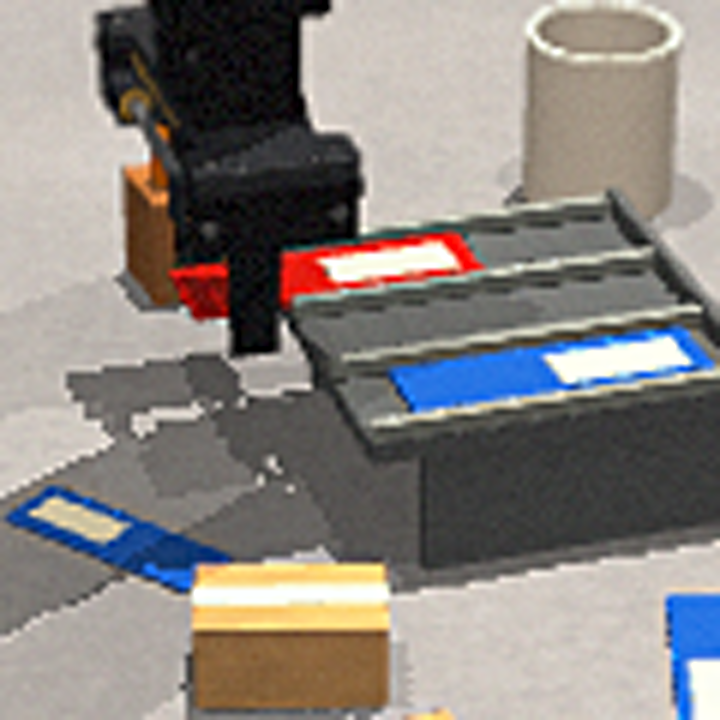

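View pics/w10.png

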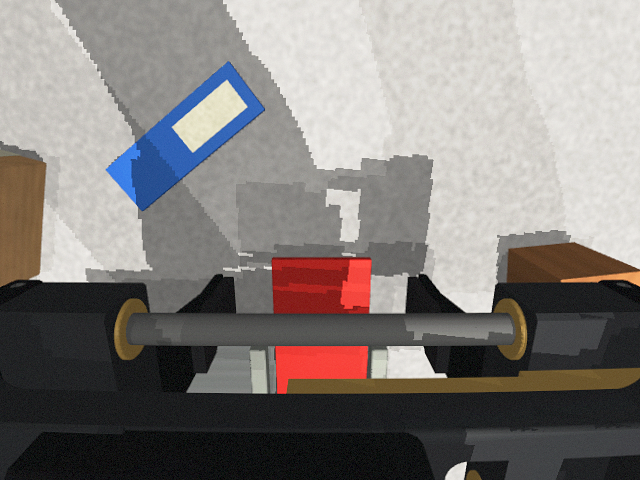

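The plate lies midway between the open fingers: plate at columns 272 to 371, fingers at 233 and 410. I'll close and check the width.

Emit:
carry_out(targets=[[[0,0,0],[0,0,0]],[[0,0,0],[0,0,0]],[[0,0,0],[0,0,0]],[[0,0,0],[0,0,0]],[[0,0,0],[0,0,0]],[[0,0,0],[0,0,0]],[[0,0,0],[0,0,0]],[[0,0,0],[0,0,0]]], jaw=0, squeeze=30)

```text
time_s: 14.05
tool_pos: [0.4461, 0.2628, 0.0332]
tool_rot: [-90.0, -0.0, 95.2]
force: [-0.1, 0.5, 0.1]
grip_width: 0.0447
```

Emit:
carry_out(targets=[[[0,-2,0],[0,0,0]],[[0,-4,0],[0,0,0]],[[0,-6,0],[0,0,0]],[[0,-8,0],[0,0,0]],[[0,-10,0],[0,0,0]],[[0,0,0],[0,0,0]]])

```text
time_s: 14.65
tool_pos: [0.4474, 0.2637, 0.0653]
tool_rot: [-90.2, -0.1, 95.2]
force: [0.9, 1.2, -0.6]
grip_width: 0.0452
```

```bash
python3 -c "
from h import *
to(446.8,263.5,34,95.2)
im,o=snap('side','s11'); crop(im,290,215,60,'s11c',6)
im,o=snap('wrist','w11')"
```

```text
t 14.65 pos [447.4 263.7  65.3] yaw 95.21 rot [-90.18  -0.11  95.21] F [ 0.9  1.2 -0.6] w 45.2
shift now-axes [-0.2 31.3  0.7] | shift after turn [-0.1 31.3  0.6] turn y 0.01
```

View pics/s11c.png

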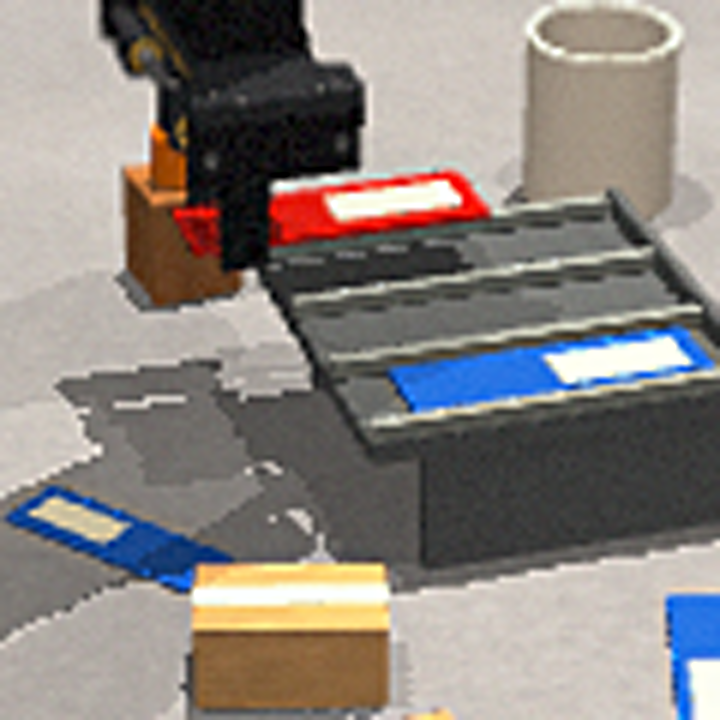

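View pics/w11.png

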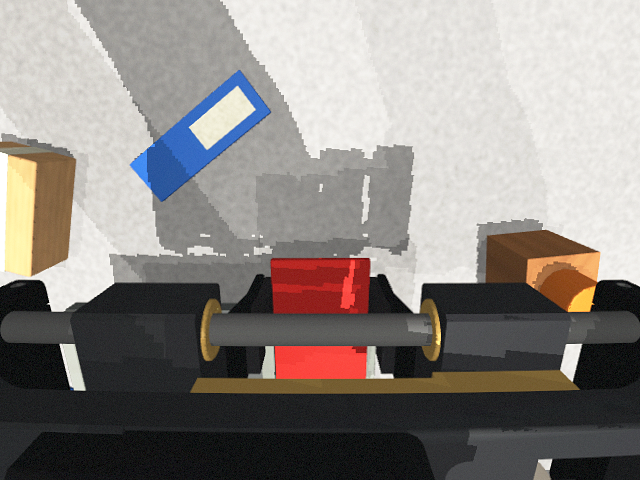

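The plate is held level, grip width 45 mm. I'll carry it over the left bay.

Emit:
carry_out(targets=[[[0,-15,0],[0,0,0]],[[0,-25,0],[0,0,0]],[[0,-25,0],[0,0,0]],[[-20,0,-2],[0,0,0]],[[-35,0,-4],[0,0,0]],[[-45,0,-5],[0,0,0]],[[-45,0,-5],[0,0,0]],[[-45,0,-6],[0,0,0]],[[-45,0,-6],[0,0,0]],[[-45,0,-6],[0,0,0]],[[-45,0,-6],[0,0,0]],[[-45,0,-6],[0,0,0]]])

```text
time_s: 15.95
tool_pos: [0.5254, -0.1032, 0.128]
tool_rot: [-90.0, -0.0, 95.2]
force: [0.8, 0.7, -1.0]
grip_width: 0.0452
```

Emit:
carry_out(targets=[[[-40,0,-5],[0,0,0]],[[-35,0,-3],[0,0,0]],[[-20,0,-1],[0,3.4,0]],[[0,0,0],[0,0,0]],[[0,0,0],[0,0,0]]])

```text
time_s: 16.45
tool_pos: [0.5429, -0.1939, 0.1276]
tool_rot: [-89.9, -0.1, 91.8]
force: [0.8, 0.9, -0.5]
grip_width: 0.0454
```

```bash
python3 -c "
from h import *
to(544.7,-194.5,34,91.8)
im,o=snap('side','s12'); crop(im,370,310,80,'s12c',5)
im,o=snap('wrist','w12')
im,o=snap('top','t12')"
```

```text
t 16.45 pos [ 542.9 -193.9  127.6] yaw 91.8 rot [-8.994e+01 -8.000e-02  9.180e+01] F [ 0.8  0.9 -0.5] w 45.4
shift now-axes [-0.8 93.6 -1.9] | shift after turn [-0.6 93.6 -1.8] turn y -0.0
```

View pics/s12.png

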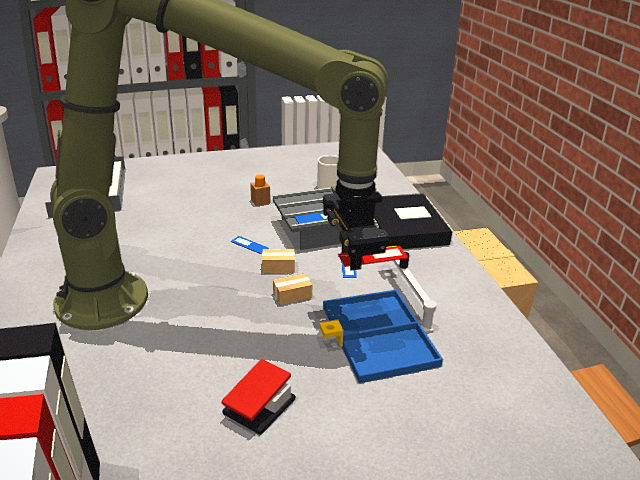

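View pics/w12.png

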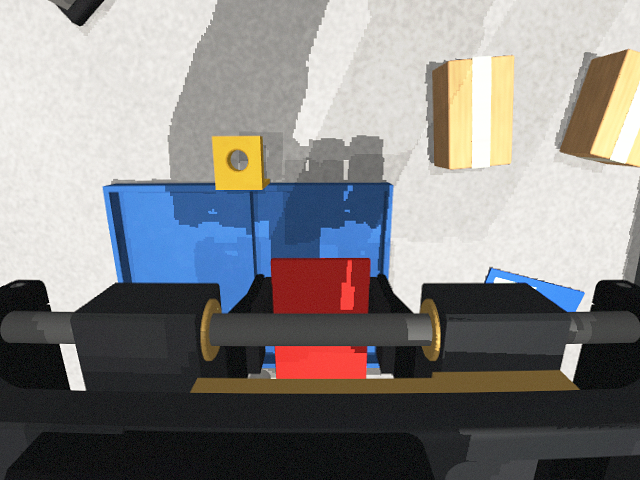

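View pics/t12.png

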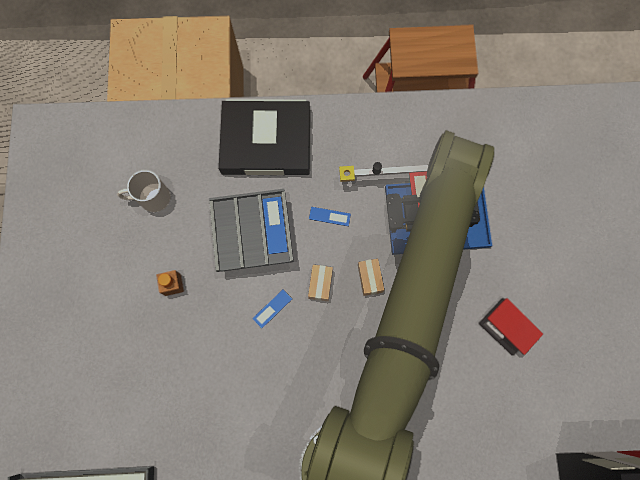

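The wrist view shows the plate (columns 272 to 370) centred over the left bay (254 to 390). I'll lower it 8 mm further back, so the body clears the lug.

Emit:
carry_out(targets=[[[-0.5,0,-10],[0,0,0]],[[0,20,0],[0,0,0]],[[0,25,0],[0,0,0]],[[0,25,0],[0,0,0]],[[0,25,0],[0,0,0]],[[0,20,0],[0,0,0]],[[0,15,0],[0,0,0]],[[0,8,0],[0,0,0]],[[0,4,0],[0,0,0]],[[0,0,0],[0,0,0]]])

```text
time_s: 17.6
tool_pos: [0.5534, -0.1953, -0.0138]
tool_rot: [-90.0, -0.0, 91.8]
force: [-0.4, 0.2, -0.1]
grip_width: 0.0451
```

```bash
python3 -c "
from h import *
to(552.7,-194.5,-24,91.8)
im,o=snap('side','s13'); crop(im,370,310,80,'s13c',5)
"
```

```text
t 17.6 pos [ 553.4 -195.3  -13.8] yaw 91.83 rot [-90.02  -0.    91.83] F [-0.4  0.2 -0.1] w 45.1
shift now-axes [ 0.8 10.2  0.7] | shift after turn [ 0.8 10.2  0.7] turn y 0.03
```

View pics/s13c.png

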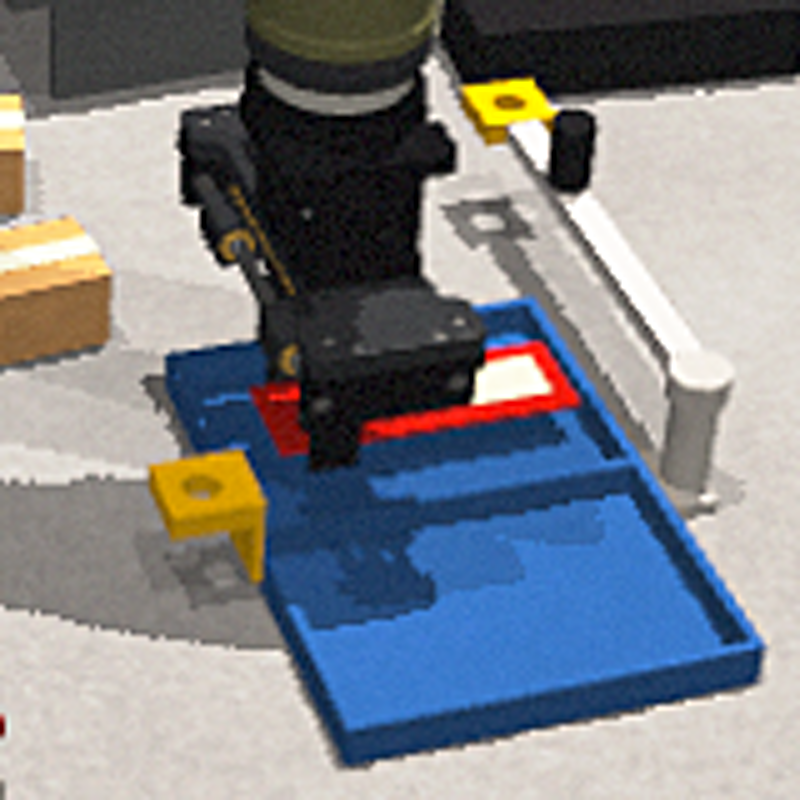

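Emit:
carry_out(targets=[[[0,4,0],[0,0,0]],[[0,3,0],[0,0,0]],[[0,2,0],[0,0,0]],[[0,1,0],[0,0,0]],[[0,0,0],[0,0,0]]])

```text
time_s: 18.15
tool_pos: [0.553, -0.1954, -0.024]
tool_rot: [-90.0, -0.0, 91.8]
force: [-0.2, -1.5, -0.3]
grip_width: 0.0452
```

Emit:
carry_out(targets=[[[0,0,0],[0,0,0]],[[0,0,0],[0,0,0]],[[0,0,0],[0,0,0]],[[0,0,0],[0,0,0]]], jaw=0.65)

```text
time_s: 18.55
tool_pos: [0.5533, -0.1955, -0.0237]
tool_rot: [-90.0, -0.0, 91.8]
force: [-0.3, -0.0, 1.0]
grip_width: 0.0565
```

Emit:
carry_out(targets=[[[0,-5,0],[0,0,0]],[[0,-15,0],[0,0,0]],[[0,-25,0],[0,0,0]],[[0,-35,0],[0,0,0]],[[0,-35,0],[0,0,0]],[[0,-35,0],[0,0,0]],[[0,0,0],[0,0,0]]])

```text
time_s: 19.25
tool_pos: [0.5569, -0.1972, 0.1331]
tool_rot: [-90.6, 0.1, 91.8]
force: [0.6, -0.0, 0.6]
grip_width: 0.0564
```

```bash
python3 -c "
from h import *
to(544.7,-194.5,-24,91.8)
im,o=snap('side','s14'); crop(im,370,310,80,'s14c',5)
"
```

```text
t 19.25 pos [ 556.9 -197.2  133.1] yaw 91.78 rot [-90.63   0.13  91.78] F [ 0.6 -0.   0.6] w 56.4
shift now-axes [  3.4 157.   13.8] | shift after turn [  3.  157.1  12.1] turn y -0.02
```

View pics/s14c.png

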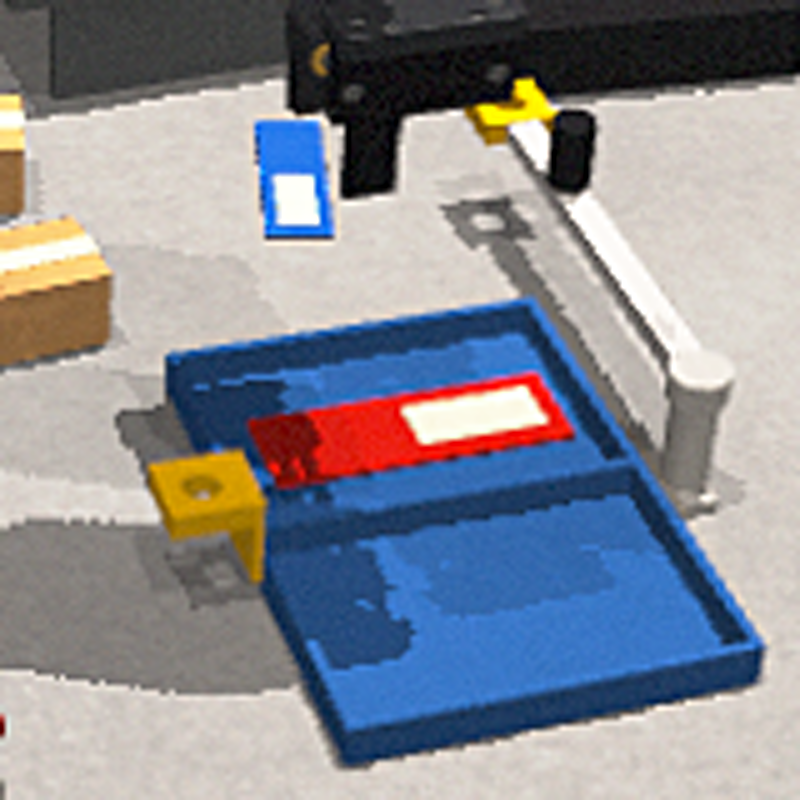

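The red plate lies flat in the left bay. Next, the blue plate in the rack's right lane.

```bash
python3 -c "
from h import *
to(595,157.7,90,95.2)"
```

```text
t 19.3 pos [ 555.3 -196.4  130.3] yaw 91.8 rot [-9.04e+01  6.00e-02  9.18e+01] F [-0.4 -0.  -0.5] w 56.8
shift now-axes [352.7  40.3 -50.5] | shift after turn [349.   40.3 -71.6] turn y -3.4
```

Emit:
carry_out(targets=[[[20,0,-3],[0,0,0]],[[40,0,-6],[0,0,0]],[[45,0,-7],[0,0,0]],[[45,0,-7],[0,0,0]],[[45,0,-7],[0,0,0]],[[45,0,-7],[0,0,0]],[[45,0,-7],[0,0,0]],[[40,0,-6],[0,0,0]],[[27,0,-4],[0,-3.4,0]],[[0,0,0],[0,0,0]],[[0,0,0],[0,0,0]],[[0,0,0],[0,0,0]]], jaw=0)

```text
time_s: 20.5
tool_pos: [0.5961, 0.1553, 0.126]
tool_rot: [-90.0, 0.1, 95.1]
force: [-0.1, -1.1, -0.4]
grip_width: 0.0003
```

```bash
python3 -c "
from h import *
to(595,157.7,44,95.2); snap('wrist','w15')"
```

```text
t 20.5 pos [596.1 155.3 126. ] yaw 95.07 rot [-8.997e+01  8.000e-02  9.507e+01] F [-0.1 -1.1 -0.4] w 0.3
shift now-axes [ 2.6 82.   0.8] | shift after turn [ 2.4 82.   0.9] turn y -0.13
```

View pics/w15.png

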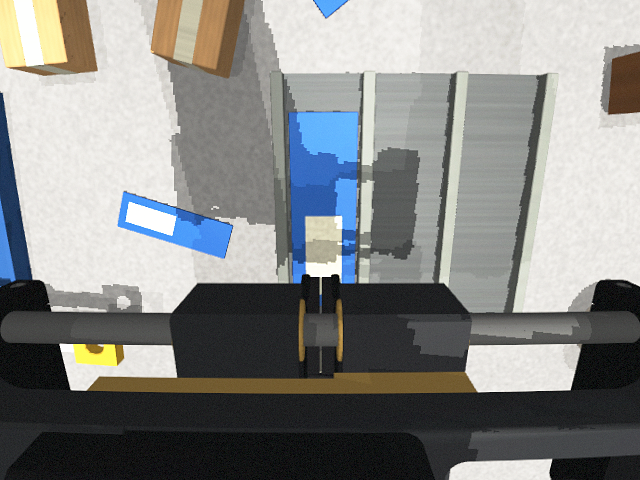

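Emit:
carry_out(targets=[[[2.4,20,0.8],[0,0,0]],[[0,25,0],[0,0,0]],[[0,20,0],[0,0,0]],[[0,10,0],[0,0,0]],[[0,4,0],[0,0,0]],[[0,2,0],[0,0,0]],[[0,1.5,0],[0,0,0]],[[0,1.5,0],[0,0,0]],[[0,1,0],[0,0,0]],[[0,0,0],[0,0,0]]])

```text
time_s: 21.55
tool_pos: [0.5956, 0.1606, 0.0427]
tool_rot: [-90.1, -0.0, 95.2]
force: [-1.5, -0.6, 5.0]
grip_width: 0.0007
```

Emit:
carry_out(targets=[[[0,1.5,0],[0,0,0]],[[0,0,4],[0,0,0]],[[0,0,5],[0,0,0]],[[0,0,5],[0,0,0]],[[0,0,5],[0,0,0]],[[0,0,5],[0,0,0]],[[0,0,5],[0,0,0]],[[0,0,5],[0,0,0]],[[0,0,5],[0,0,0]],[[0,0,5],[0,0,0]],[[0,0,5],[0,0,0]],[[0,0,0],[0,0,0]]])

```text
time_s: 22.75
tool_pos: [0.5494, 0.1568, 0.0427]
tool_rot: [-90.4, -0.1, 95.2]
force: [1.4, 0.8, 7.8]
grip_width: 0.0004
```

Emit:
carry_out(targets=[[[0,0,5],[0,0,0]],[[0,0,5],[0,0,0]],[[0,0,5],[0,0,0]],[[0,0,4],[0,0,0]],[[0,0,0],[0,0,0]],[[0,-5,0],[0,0,0]],[[0,-15,0],[0,0,0]],[[0,-20,0],[0,0,0]],[[0,-30,0],[0,0,0]],[[0,0,0],[0,0,0]],[[0,0,0],[0,0,0]]])

```text
time_s: 23.85
tool_pos: [0.5276, 0.1545, 0.1109]
tool_rot: [-90.1, -0.0, 95.2]
force: [-0.6, 0.5, 0.4]
grip_width: 0.0004
```

```bash
python3 -c "
from h import *
im,o=snap('wrist','w16'); to(z=120,yaw=95.2)
hsv=cv2.cvtColor(im,cv2.COLOR_RGB2HSV).astype(int);H,S=hsv[...,0],hsv[...,1]
m=((H>100)&(H<125)&(S>110)).astype(np.uint8); m[272:]=0; m[:,430:]=0;m[:,:270]=0;m[:100]=0
k=max(cv2.findContours(m,0,1)[0],key=cv2.contourArea)
r=cv2.boxPoints(cv2.minAreaRect(k)); print(r)
P=atz('wrist',r,.074,o)*1000; c0=np.array([561.8,213.5]); yaw=np.radians(5.2)
R=np.array([[np.cos(yaw),-np.sin(yaw)],[np.sin(yaw),np.cos(yaw)]]); print(P.round(1),((P[:,:2]-c0)@R).round(1))
"
```

```text
t 23.9 pos [526.8 154.2 109.8] yaw 95.22 rot [-8.998e+01 -1.000e-02  9.522e+01] F [-0.2 -0.6 -0.1] w 0.6
shift now-axes [  0.  -10.2   0. ] | shift after turn [  0.  -10.2  -0. ] turn y 0.02
[[273.78897 116.45843]
 [346.93863 114.09875]
 [351.9979  270.93552]
 [278.84824 273.2952 ]]
[[442.7 118.4  74. ]
 [437.3 163.3  74. ]
 [539.4 178.1  74. ]
 [545.7 127.7  74. ]] [[-127.2  -83.9]
 [-128.6  -38.8]
 [ -25.5  -33.2]
 [ -23.8  -84. ]]
```

View pics/w16.png

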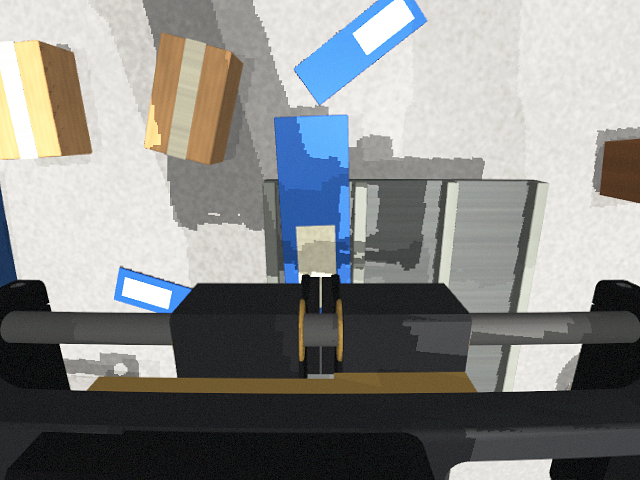

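```bash
python3 -c "
from h import *
to(459.8,143,33,95.2)"
```

```text
t 23.9 pos [526.8 154.2 109.8] yaw 95.22 rot [-8.998e+01 -1.000e-02  9.522e+01] F [-0.2 -0.6 -0.1] w 0.6
shift now-axes [-5.1 76.8 67.7] | shift after turn [-5.1 76.8 67.7] turn y 0.02
```

Emit:
carry_out(targets=[[[-2,0,20],[0,0,0]],[[-3,0,30],[0,0,0]],[[0,0,17.5],[0,0,0]],[[0,0,0],[0,0,0]],[[0,0,0],[0,0,0]],[[0,0,0],[0,0,0]],[[0,20,0],[0,0,0]],[[0,25,0],[0,0,0]],[[0,20,0],[0,0,0]],[[0,12,0],[0,0,0]],[[0,0,0],[0,0,0]],[[0,0,0],[0,0,0]]], jaw=1)

```text
time_s: 25.1
tool_pos: [0.4611, 0.1432, 0.033]
tool_rot: [-90.0, 0.0, 95.2]
force: [-0.3, 0.2, 1.1]
grip_width: 0.0843
```

```bash
python3 -c "
from h import *
to(459.8,143,33,95.2)
im,o=snap('wrist','w17')"
```

```text
t 25.1 pos [461.1 143.2  33. ] yaw 95.2 rot [-9.003e+01  1.000e-02  9.520e+01] F [-0.3  0.2  1.1] w 84.3
shift now-axes [-0.1  0.   1.3] | shift after turn [-0.1  0.   1.3] turn y -0.0
```

View pics/w17.png

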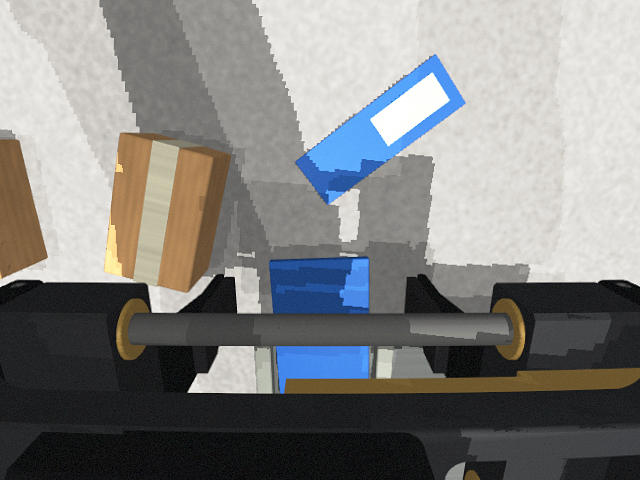

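Emit:
carry_out(targets=[[[0,0,0],[0,0,0]],[[0,0,0],[0,0,0]],[[0,0,0],[0,0,0]],[[0,0,0],[0,0,0]],[[0,0,0],[0,0,0]],[[0,0,0],[0,0,0]],[[0,0,0],[0,0,0]],[[0,0,0],[0,0,0]]], jaw=0, squeeze=30)

```text
time_s: 25.95
tool_pos: [0.4604, 0.1431, 0.0327]
tool_rot: [-90.0, -0.0, 95.2]
force: [-0.4, 0.8, 0.7]
grip_width: 0.0454
```

Emit:
carry_out(targets=[[[0,-2,0],[0,0,0]],[[0,-5,0],[0,0,0]],[[0,-10,0],[0,0,0]],[[0,-20,0],[0,0,0]],[[0,-30,0],[0,0,0]],[[0,-30,0],[0,0,0]],[[0,0,0],[0,0,0]]])

```text
time_s: 26.65
tool_pos: [0.4637, 0.1443, 0.1348]
tool_rot: [-90.5, -0.2, 95.2]
force: [0.4, 0.2, -0.7]
grip_width: 0.045
```

```bash
python3 -c "
from h import *
to(552,-194.5,34,91.8)
im,o=snap('side','s18'); crop(im,290,215,60,'s18c',6)
im,o=snap('wrist','w18')"
```

```text
t 26.65 pos [463.7 144.3 134.8] yaw 95.21 rot [-90.49  -0.19  95.21] F [ 0.4  0.2 -0.7] w 45.0
shift now-axes [-345.8  100.1  -56.3] | shift after turn [-341.4  100.8  -77.6] turn y 3.41
```

View pics/s18c.png

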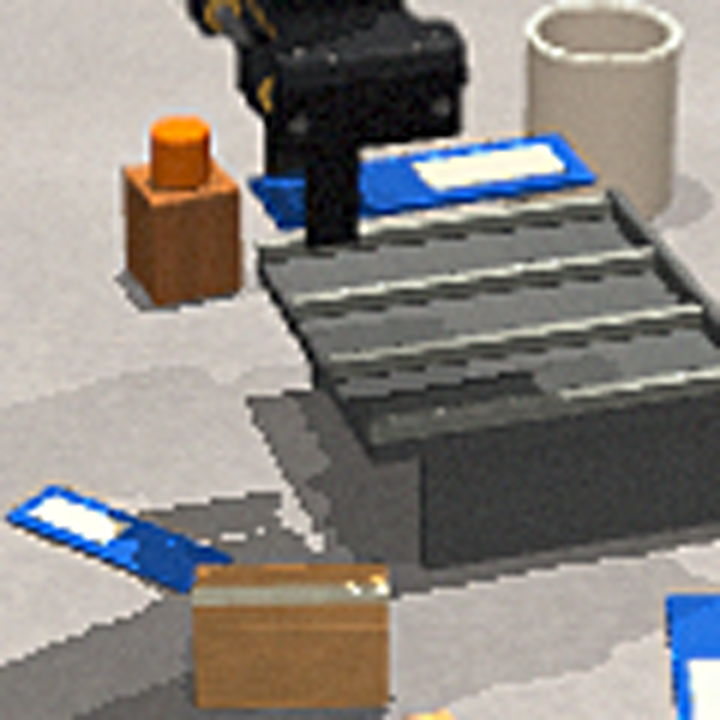

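View pics/w18.png

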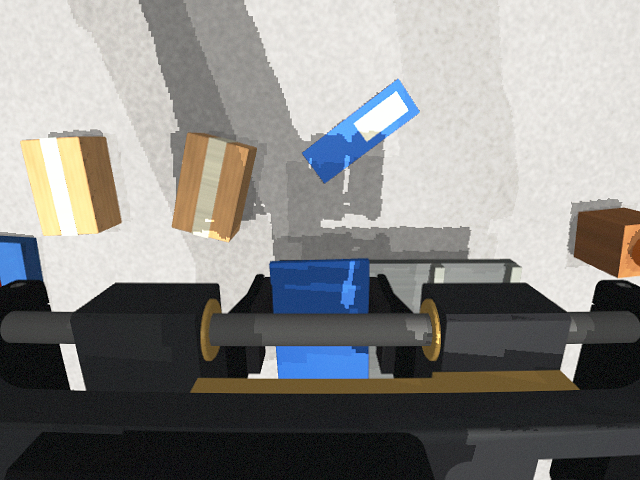

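Blue is held level. I'll carry it to the bay.

Emit:
carry_out(targets=[[[-15,0,-3],[0,0,0]],[[-35,0,-5],[0,0,0]],[[-45,0,-8],[0,0,0]],[[-45,0,-8],[0,0,0]],[[-45,0,-8],[0,0,0]],[[-45,0,-8],[0,0,0]],[[-45,0,-8],[0,0,0]],[[-40,0,-8],[0,0,0]],[[-30,0,-3],[0,3.4,0]],[[0,0,0],[0,0,0]],[[0,0,0],[0,0,0]],[[0,0,0],[0,0,0]]])

```text
time_s: 27.95
tool_pos: [0.5501, -0.1932, 0.1287]
tool_rot: [-89.9, -0.1, 91.9]
force: [0.3, -0.2, 0.3]
grip_width: 0.0454
```

```bash
python3 -c "
from h import *
to(552.5,-194.5,-24,91.8)
im,o=snap('wrist','w19')"
```

```text
t 27.95 pos [ 550.1 -193.2  128.7] yaw 91.94 rot [-8.991e+01 -8.000e-02  9.194e+01] F [ 0.3 -0.2  0.3] w 45.4
shift now-axes [ -1.6 152.7  -2.6] | shift after turn [ -1.4 152.7  -2.3] turn y 0.14
```

View pics/w19.png

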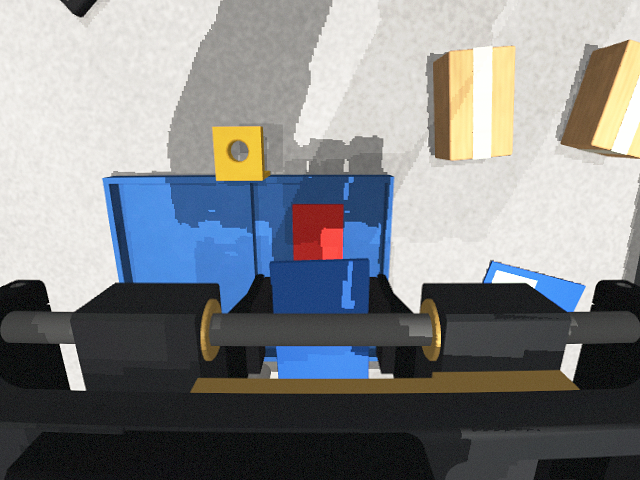

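Emit:
carry_out(targets=[[[-1,20,-2.5],[0,0,0]],[[0,25,0],[0,0,0]],[[0,25,0],[0,0,0]],[[0,25,0],[0,0,0]],[[0,20,0],[0,0,0]],[[0,15,0],[0,0,0]],[[0,10,0],[0,0,0]],[[0,5,0],[0,0,0]],[[0,2,0],[0,0,0]],[[0,0,0],[0,0,0]],[[0,0,0],[0,0,0]]])

```text
time_s: 29.1
tool_pos: [0.5537, -0.1963, -0.0165]
tool_rot: [-90.1, 0.0, 91.8]
force: [0.8, -0.3, -0.2]
grip_width: 0.0447
```

Emit:
carry_out(targets=[[[0,0,0],[0,0,0]],[[0,0,0],[0,0,0]],[[0,0,0],[0,0,0]],[[0,0,0],[0,0,0]]], jaw=0.65)

```text
time_s: 29.5
tool_pos: [0.5532, -0.1961, -0.0172]
tool_rot: [-90.0, -0.0, 91.8]
force: [0.6, 0.1, -0.1]
grip_width: 0.0557
```

Emit:
carry_out(targets=[[[0,-5,0],[0,0,0]],[[0,-15,0],[0,0,0]],[[0,-25,0],[0,0,0]],[[0,-35,0],[0,0,0]],[[0,-35,0],[0,0,0]],[[0,-35,0],[0,0,0]],[[0,0,0],[0,0,0]]])

```text
time_s: 30.2
tool_pos: [0.5567, -0.1978, 0.1394]
tool_rot: [-90.6, 0.1, 91.8]
force: [-0.1, -0.7, -0.3]
grip_width: 0.0562
```

```bash
python3 -c "
from h import *
to(544.7,-194.5,-24,91.8)
im,o=snap('side','s20'); crop(im,370,310,80,'s20c',5)
"
```

```text
t 30.2 pos [ 556.7 -197.8  139.4] yaw 91.78 rot [-90.61   0.12  91.78] F [-0.1 -0.7 -0.3] w 56.2
shift now-axes [  4.  163.3  13.6] | shift after turn [  3.7 163.4  11.9] turn y -0.02
```

View pics/s20c.png

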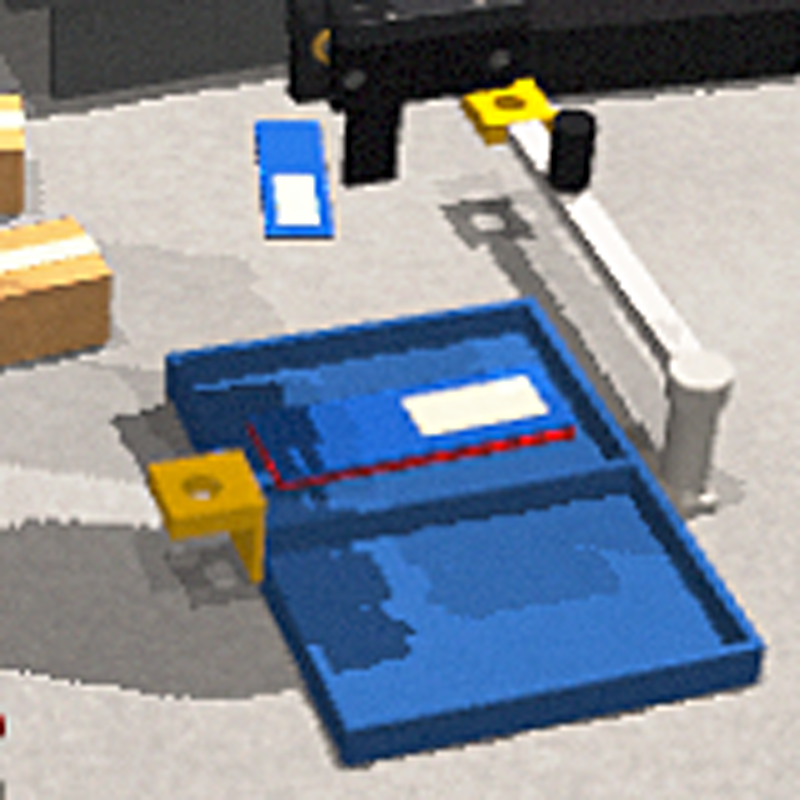

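Blue now lies flat on red in the left bay. Next I measure the cartons from their pale bands on the top faces.

```bash
cat >> h.py <<'E'
def bands(im,c,o=None,z=.04,vmin=140,smax=40,amin=60,amax=4000,roi=None):
    hsv=cv2.cvtColor(im,cv2.COLOR_RGB2HSV).astype(int);H,S,V=hsv[...,0],hsv[...,1],hsv[...,2]
    br=((H>8)&(H<24)&(S>70)).astype(np.uint8)
    if roi: 
        q=np.zeros_like(br);q[roi[1]:roi[3],roi[0]:roi[2]]=1;br=br*q
    cl=cv2.morphologyEx(br,cv2.MORPH_CLOSE,np.ones((25,25)))
    n,l,st,cc=cv2.connectedComponentsWithStats(cl)
    for i in range(1,n):
        if st[i,4]<300: continue
        m=((l==i)&(br==0)&(S<60)&(V>90)).astype(np.uint8)
        m=cv2.morphologyEx(m,cv2.MORPH_OPEN,np.ones((3,3)))
        k=cv2.findContours(m,0,1)[0]
        if not k: continue
        k=max(k,key=cv2.contourArea)
        if cv2.contourArea(k)<amin: continue
        r=cv2.boxPoints(cv2.minAreaRect(k)); P=atz(c,r,z,o)[:,:2]*1000
        rr=cv2.minAreaRect(P.astype(np.float32)); e1=P[1]-P[0];e2=P[2]-P[1]; L=e1 if np.hypot(*e1)>np.hypot(*e2) else e2
        print(c,'px',r.mean(0).round(1),'ctr',P.mean(0).round(1),'size',np.round(rr[1],1),'axis deg',round(np.degrees(np.arctan2(L[1],L[0]))%180,1))
E
python3 -c "
from h import *
im,o=snap('top','t20'); bands(im,'top',roi=(290,240,400,320))
im,o=snap('side','s20b'); bands(im,'side',roi=(240,235,330,310))
im,o=snap('wrist','w20'); bands(im,'wrist',o)
"
```

```text
top px [370.9 276.3] ctr [441.8 -74.1] size [78.7 13.9] axis deg 7.4
top px [319.9 282.1] ctr [432.8  50.3] size [14.2 80.8] axis deg 169.9
side px [290.4 281.7] ctr [441.4 -76.3] size [79.3 13.7] axis deg 7.4
wrist px [634.  88.] ctr [429.8  45.6] size [22.4  8.3] axis deg 13.8
wrist px [483.5  99. ] ctr [445.5 -73.4] size [78.8 15.2] axis deg 6.6
wrist px [243.5 147. ] ctr [ 486.4 -257.8] size [11.9 14.3] axis deg 179.0
wrist px [241.  370.5] ctr [ 691.2 -266.2] size [16.7 18.4] axis deg 92.2
```

View pics/t20.png

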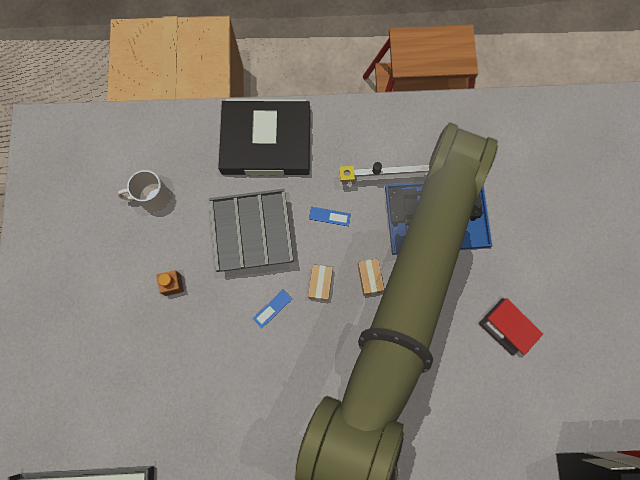

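```bash
python3 -c "
from h import *
to(442.2,-74,90,97.2)"
```

```text
t 30.4 pos [ 552.4 -195.7  132.1] yaw 91.82 rot [-8.994e+01 -3.000e-02  9.182e+01] F [-0.   1.2  0.1] w 56.5
shift now-axes [125.1  42.3 106.3] | shift after turn [134.5  42.1  94.1] turn y -5.38
```

Emit:
carry_out(targets=[[[15,0,13],[0,0,0]],[[30,0,25],[0,0,0]],[[35,0,30],[0,0,0]],[[30,0,25],[0,0,0]],[[15,0,13.3],[0,-5.4,0]],[[0,20,0],[0,0,0]],[[0,20,0],[0,0,0]],[[0,0,0],[0,0,0]],[[0,0,0],[0,0,0]],[[0,0,0],[0,0,0]]], jaw=1)

```text
time_s: 31.4
tool_pos: [0.4433, -0.0747, 0.0932]
tool_rot: [-90.0, 0.0, 97.2]
force: [0.9, 0.4, -0.5]
grip_width: 0.087
```

```bash
python3 -c "
from h import *
im,o=snap('side','s21'); bands(im,'side',roi=(240,235,330,310))
im,o=snap('wrist','w21');to(442.2,-74,-16,97.2)"
```

```text
side px [298.  268.5] ctr [469.9 -26.5] size [46.9 19.3] axis deg 77.3
t 31.5 pos [443.5 -74.6  93.4] yaw 97.19 rot [-9.007e+01  1.000e-02  9.719e+01] F [ 0.7 -0.1  0.8] w 87.2
shift now-axes [  0.8 109.4   1.4] | shift after turn [  0.8 109.4   1.2] turn y -0.01
```

View pics/w21.png

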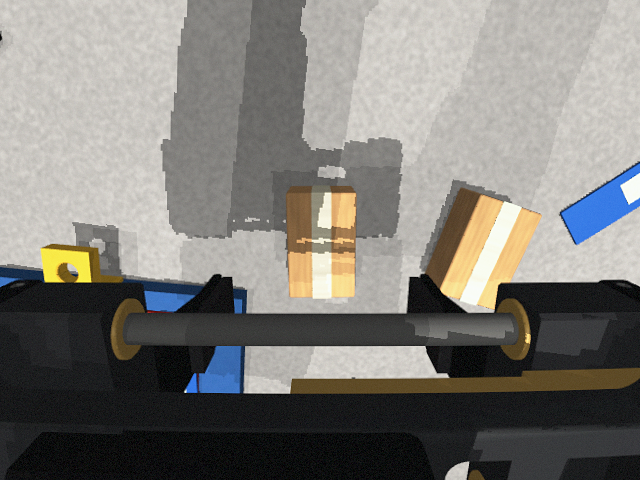

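```bash
python3 -c "
from h import *
im=np.load('pics/w21.npy');o=env.get_obs(); bands(im,'wrist',o,roi=(200,150,600,310))
print(proj('wrist',[[.4422,-.074,.04],[.4422,-.074,.0]],o))"
```

```text
wrist px [321.1 241. ] ctr [442.3 -73.7] size [83.4 14.4] axis deg 8.3
wrist px [488.4 256.2] ctr [438.3  50.2] size [20.  86.1] axis deg 165.1
[[320.79372282 243.27545193]
 [320.729795   229.6482448 ]]
```

Emit:
carry_out(targets=[[[0.5,20,1.2],[0,0,0]],[[0,25,0],[0,0,0]],[[0,25,0],[0,0,0]],[[0,20,0],[0,0,0]],[[0,12,0],[0,0,0]],[[0,6,0],[0,0,0]],[[0,1,0],[0,0,0]],[[0,0,0],[0,0,0]]])

```text
time_s: 32.3
tool_pos: [0.4424, -0.0741, -0.0157]
tool_rot: [-90.1, 0.0, 97.2]
force: [-0.8, 0.6, 0.5]
grip_width: 0.0868
```

Emit:
carry_out(targets=[[[0,0,0],[0,0,0]],[[0,0,0],[0,0,0]],[[0,0,0],[0,0,0]],[[0,0,0],[0,0,0]],[[0,0,0],[0,0,0]],[[0,0,0],[0,0,0]],[[0,0,0],[0,0,0]]], jaw=0, squeeze=25)

```text
time_s: 33.0
tool_pos: [0.4417, -0.0741, -0.0163]
tool_rot: [-90.0, -0.0, 97.2]
force: [0.6, 0.5, 1.6]
grip_width: 0.0498
```

Emit:
carry_out(targets=[[[0,-5,0],[0,0,0]],[[0,-15,0],[0,0,0]],[[0,-25,0],[0,0,0]],[[0,-30,0],[0,0,0]],[[0,-30,0],[0,0,0]],[[0,0,0],[0,0,0]]])

```text
time_s: 33.6
tool_pos: [0.4448, -0.0743, 0.0926]
tool_rot: [-90.4, -0.0, 97.2]
force: [0.2, -0.5, -1.4]
grip_width: 0.0498
```

```bash
python3 -c "
from h import *
im,o=snap('side','s22');
im,o=snap('wrist','w22');to(636.5,-320,90,1.8)"
```

```text
t 33.7 pos [441.8 -74.   89. ] yaw 97.22 rot [-9.007e+01 -3.000e-02  9.722e+01] F [ 0.6 -0.4 -1.5] w 50.3
shift now-axes [-268.5   -1.  -162.3] | shift after turn [ 186.9   -1.  -252. ] turn y 95.42
```

View pics/s22.png

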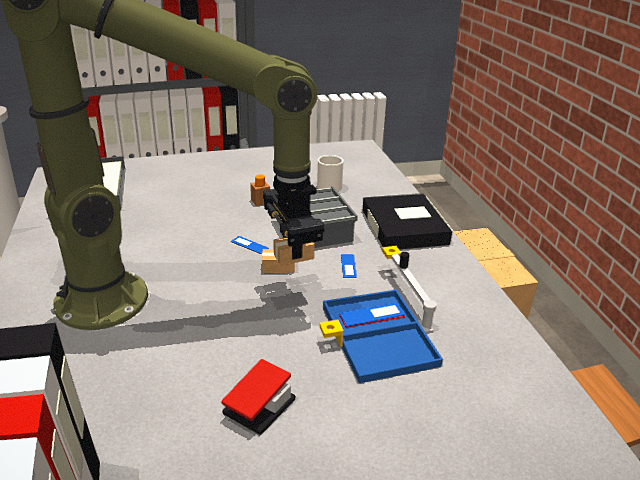

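Emit:
carry_out(targets=[[[-20,-10,-12],[0,0,0]],[[-35,0,-21],[0,0,0]],[[-40,0,-24],[0,0,0]],[[-40,0,-24],[0,0,0]],[[-40,0,-24],[0,0,0]],[[-40,0,-24],[0,0,0]],[[-35,0,-21],[0,0,0]],[[-17,0,-10],[0,0,0]],[[0,0,0],[0,8,0]],[[0,0,0],[0,8,0]],[[0,0,0],[0,8,0]],[[0,0,0],[0,8,0]]])

```text
time_s: 34.9
tool_pos: [0.6325, -0.3186, 0.0959]
tool_rot: [-89.8, 0.0, 64.8]
force: [0.1, 0.5, -1.0]
grip_width: 0.0498
```

Emit:
carry_out(targets=[[[0,0,0],[0,8,0]],[[0,0,0],[0,8,0]],[[0,0,0],[0,8,0]],[[0,0,0],[0,8,0]],[[0,0,0],[0,8,0]],[[0,0,0],[0,8,0]],[[0,0,0],[0,8,0]],[[0,0,0],[0,7.4,0]],[[0,0,0],[0,0,0]],[[0,0,0],[0,0,0]],[[0,0,0],[0,0,0]]])

```text
time_s: 36.0
tool_pos: [0.6335, -0.3187, 0.0978]
tool_rot: [-90.0, 0.1, 1.9]
force: [0.1, -0.3, -1.6]
grip_width: 0.0498
```

```bash
python3 -c "
from h import *
im,o=snap('side','s23');
im,o=snap('wrist','w23');to(634.5,-319,-10,1.8)"
```

```text
t 36.1 pos [ 633.7 -318.9   98.4] yaw 1.88 rot [-8.998e+01  1.000e-02  1.880e+00] F [ 0.3 -0.  -1.1] w 50.0
shift now-axes [  0.8 108.4  -0.2] | shift after turn [  0.8 108.4  -0.2] turn y 0.08
```

View pics/s23.png

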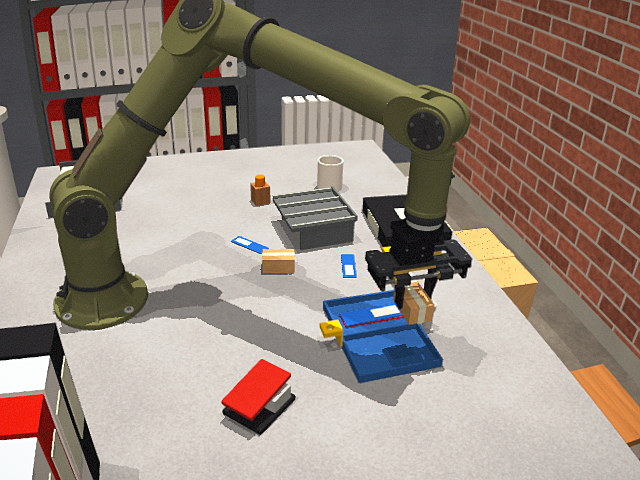

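View pics/w23.png

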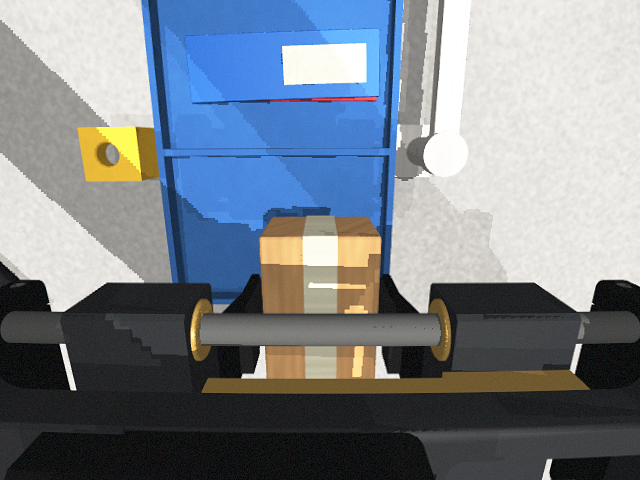

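Emit:
carry_out(targets=[[[0.8,20,0],[0,0,0]],[[0,25,0],[0,0,0]],[[0,25,0],[0,0,0]],[[0,18,0],[0,0,0]],[[0,10,0],[0,0,0]],[[0,6,0],[0,0,0]],[[0,3,0],[0,0,0]],[[0,1.5,0],[0,0,0]],[[0,0,0],[0,0,0]]])

```text
time_s: 37.0
tool_pos: [0.6352, -0.3192, -0.0091]
tool_rot: [-90.0, -0.1, 1.8]
force: [-0.1, 0.7, -1.5]
grip_width: 0.05
```

Emit:
carry_out(targets=[[[0,0,0],[0,0,0]],[[0,0,0],[0,0,0]],[[0,0,0],[0,0,0]],[[0,0,0],[0,0,0]]], jaw=0.7)

```text
time_s: 37.4
tool_pos: [0.6349, -0.319, -0.0095]
tool_rot: [-90.0, -0.0, 1.8]
force: [-0.7, 0.9, -0.2]
grip_width: 0.0603
```

Emit:
carry_out(targets=[[[0,-5,0],[0,0,0]],[[0,-15,0],[0,0,0]],[[0,-25,0],[0,0,0]],[[0,-35,0],[0,0,0]],[[0,-40,0],[0,0,0]],[[0,0,0],[0,0,0]],[[0,0,0],[0,0,0]]])

```text
time_s: 38.1
tool_pos: [0.6354, -0.3196, 0.1126]
tool_rot: [-90.1, -0.2, 1.8]
force: [-0.2, -0.2, -0.3]
grip_width: 0.0608
```

```bash
python3 -c "
from h import *
im,o=snap('side','s24'); crop(im,370,310,80,'s24c',5);bands(im,'side',roi=(240,235,330,310))
im,o=snap('top','t24'); bands(im,'top',roi=(290,240,400,320))
im,o=snap('wrist','w24');to(432.8,50.3,90,80)"
```

```text
t 38.25 pos [ 634.1 -318.2  109.1] yaw 1.81 rot [-8.993e+01  8.000e-02  1.810e+00] F [-0.3  0.2  0.4] w 60.8
shift now-axes [-189.5   19.8  374.7] | shift after turn [328.   19.1 262.3] turn y -78.19
```

View pics/s24c.png

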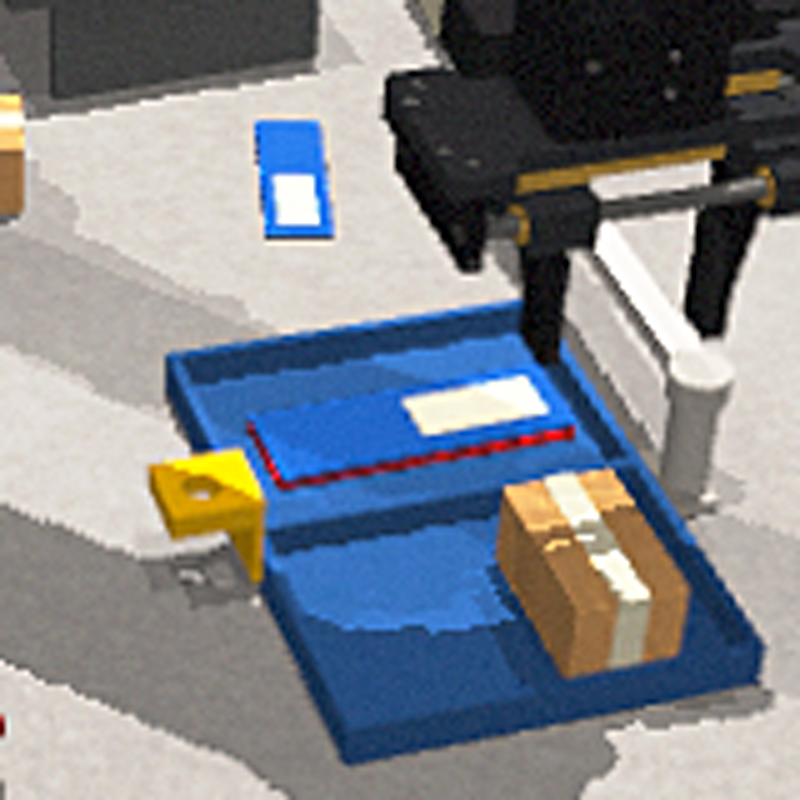

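View pics/t24.png

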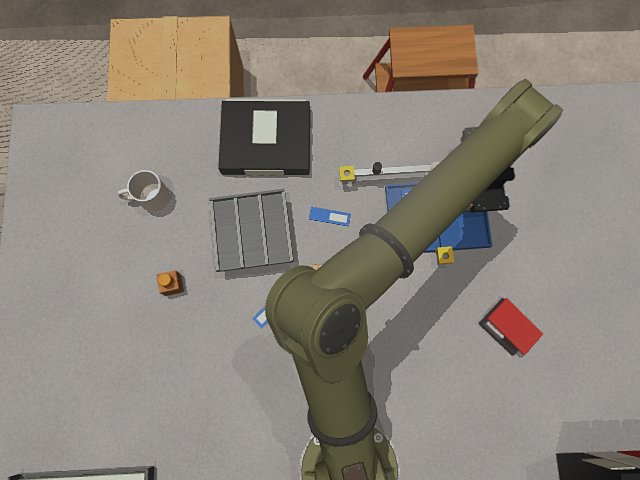

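Emit:
carry_out(targets=[[[-9,-5,18],[0,0,0]],[[-20,0,40],[0,0,0]],[[-22,0,44],[0,0,0]],[[-22,0,44],[0,0,0]],[[-22,0,44],[0,0,0]],[[-22,0,44],[0,0,0]],[[-22,0,44],[0,0,0]],[[-22,0,44],[0,0,0]],[[-20,0,36],[0,0,0]],[[-9,0,17],[0,0,0]],[[0,0,0],[0,-8,0]],[[0,0,0],[0,-8,0]]], jaw=1)

```text
time_s: 39.45
tool_pos: [0.4333, 0.0476, 0.1145]
tool_rot: [-90.0, 0.1, 18.3]
force: [0.2, -0.5, 0.3]
grip_width: 0.087
```

Emit:
carry_out(targets=[[[0,0,0],[0,-8,0]],[[0,0,0],[0,-8,0]],[[0,0,0],[0,-8,0]],[[0,0,0],[0,-8,0]],[[0,0,0],[0,-8,0]],[[0,0,0],[0,-8,0]],[[0,0,0],[0,-8,0]],[[0,0,0],[0,-6,0]],[[0,0,0],[0,0,0]],[[0,0,0],[0,0,0]],[[0,0,0],[0,0,0]]])

```text
time_s: 40.55
tool_pos: [0.4343, 0.0467, 0.115]
tool_rot: [-89.9, 0.0, 79.7]
force: [0.9, 0.1, 1.1]
grip_width: 0.0866
```

```bash
python3 -c "
from h import *
im,o=snap('wrist','w25');to(432.8,50.3,-16,80); bands(im,'wrist',o,roi=(200,120,500,310))"
```

```text
t 40.6 pos [434.4  46.7 115. ] yaw 79.72 rot [-8.993e+01  1.000e-02  7.972e+01] F [ 1.1 -0.1 -0.2] w 87.3
shift now-axes [  3.3 131.    2. ] | shift after turn [  3.3 131.    2.2] turn y -0.28
wrist px [325. 233.] ctr [433.2  51.2] size [14.7 82.7] axis deg 170.3
```

View pics/w25.png

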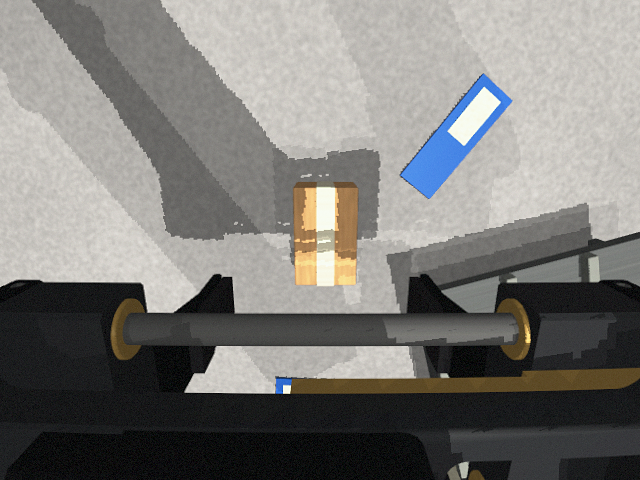

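The carton is still at (433, 51). With jaws square to it, the gripper body would hit the rack's front corner. I'll approach at yaw 93 degrees instead, which clears the rack by about 13 mm, and let the closing pads square the carton up.

Emit:
carry_out(targets=[[[0,0,0],[0,-7,0]],[[0,0,0],[0,-6.3,0]],[[4,0,2],[0,0,0]],[[0,20,0],[0,0,0]],[[0,25,0],[0,0,0]],[[0,0,0],[0,0,0]],[[0,0,0],[0,0,0]]])

```text
time_s: 41.3
tool_pos: [0.4321, 0.0507, 0.0704]
tool_rot: [-89.9, 0.0, 93.0]
force: [1.1, -0.2, 0.3]
grip_width: 0.0874
```

```bash
python3 -c "
from h import *
to(433,50.8,-16,93)
im,o=snap('side','s26'); crop(im,290,230,80,'s26c',5)"
```

```text
t 41.3 pos [432.1  50.7  70.4] yaw 93.0 rot [-8.992e+01  5.000e-02  9.300e+01] F [ 1.1 -0.2  0.3] w 87.4
shift now-axes [ 0.1 86.4 -1.1] | shift after turn [ 0.1 86.4 -0.9] turn y 0.0
```

View pics/s26c.png

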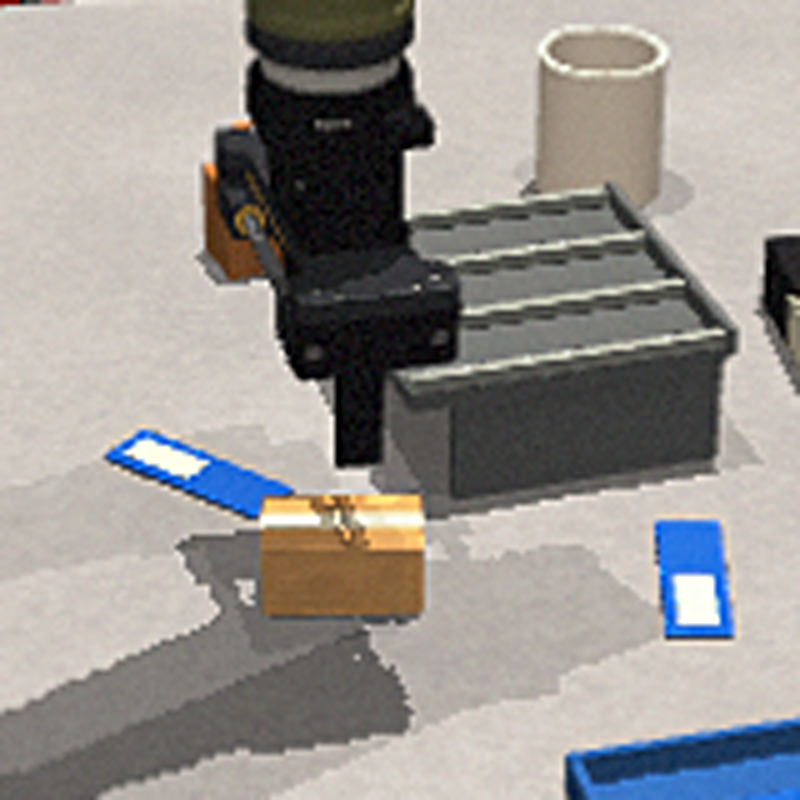

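Emit:
carry_out(targets=[[[0,15,2],[0,0,0]],[[0,20,0],[0,0,0]],[[0,10,0],[0,0,0]],[[0,5,0],[0,0,0]],[[0,0,0],[0,0,0]]])

```text
time_s: 41.85
tool_pos: [0.4305, 0.0505, 0.0205]
tool_rot: [-90.0, 0.0, 93.1]
force: [-0.3, -0.7, -0.1]
grip_width: 0.0873
```

Emit:
carry_out(targets=[[[0,8,0],[0,0,0]],[[0,8,0],[0,0,0]],[[0,8,0],[0,0,0]],[[0,6,0],[0,0,0]],[[0,4,0],[0,0,0]],[[0,0,0],[0,0,0]]])

```text
time_s: 42.45
tool_pos: [0.4302, 0.0506, -0.0138]
tool_rot: [-89.9, -0.0, 93.1]
force: [-1.2, 0.8, 0.3]
grip_width: 0.0872
```

```bash
python3 -c "
from h import *
to(433,50.8,-16,93)
im,o=snap('side','s27'); crop(im,290,230,80,'s27c',5)"
```

```text
t 42.45 pos [430.2  50.6 -13.8] yaw 93.09 rot [-8.994e+01 -1.000e-02  9.309e+01] F [-1.2  0.8  0.3] w 87.2
shift now-axes [ 0.1  2.2 -2.8] | shift after turn [ 0.1  2.2 -2.8] turn y 0.09
```

View pics/s27c.png

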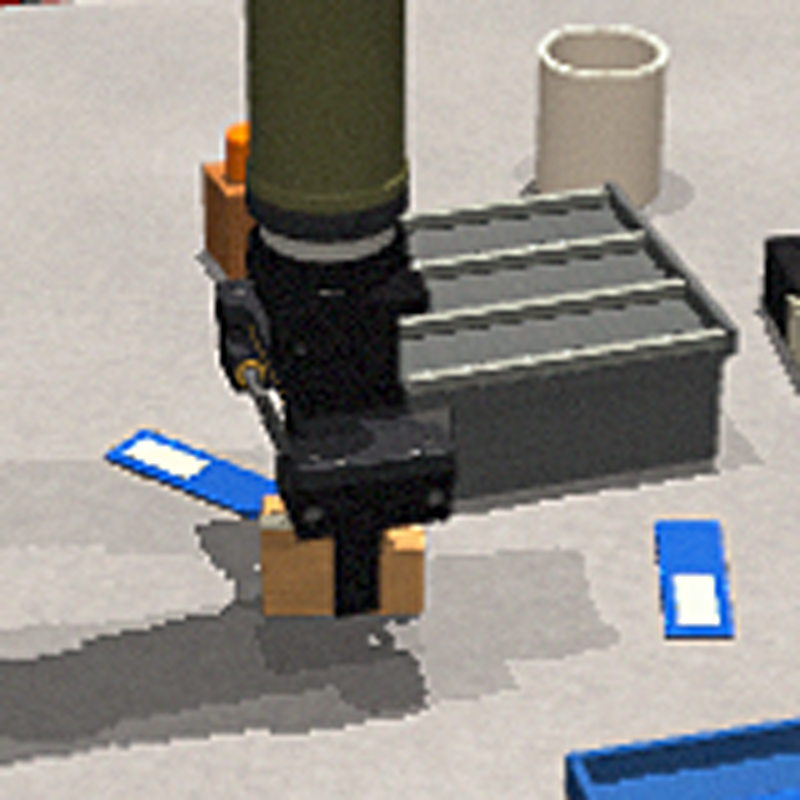

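No contact on the body. I'll close, lift, and check.

Emit:
carry_out(targets=[[[0,1.5,0],[0,0,0]],[[0,0,0],[0,0,0]],[[0,0,0],[0,0,0]],[[0,0,0],[0,0,0]],[[0,0,0],[0,0,0]],[[0,0,0],[0,0,0]],[[0,0,0],[0,0,0]],[[0,0,0],[0,0,0]],[[0,0,0],[0,0,0]]], jaw=0, squeeze=25)

```text
time_s: 43.4
tool_pos: [0.4303, 0.0507, -0.0152]
tool_rot: [-90.0, -0.0, 93.1]
force: [-0.8, 1.2, 0.9]
grip_width: 0.0543
```

Emit:
carry_out(targets=[[[0,-5,0],[0,0,0]],[[0,-15,0],[0,0,0]],[[0,-25,0],[0,0,0]],[[0,-30,0],[0,0,0]],[[0,-35,0],[0,0,0]],[[0,0,0],[0,0,0]],[[0,0,0],[0,0,0]]])

```text
time_s: 44.1
tool_pos: [0.4306, 0.0508, 0.095]
tool_rot: [-90.0, -0.2, 93.1]
force: [-1.0, 0.8, -2.2]
grip_width: 0.0545
```

```bash
python3 -c "
from h import *
to(557,-321,95,1.8)
im,o=snap('side','s28'); crop(im,290,230,80,'s28c',5)
im,o=snap('wrist','w28')"
```

```text
t 44.1 pos [430.6  50.8  95. ] yaw 93.08 rot [-90.01  -0.15  93.08] F [-1.   0.8 -2.2] w 54.5
shift now-axes [-378.1   -0.9 -106.2] | shift after turn [ 114.7    0.  -375.6] turn y 91.28
```

View pics/w28.png

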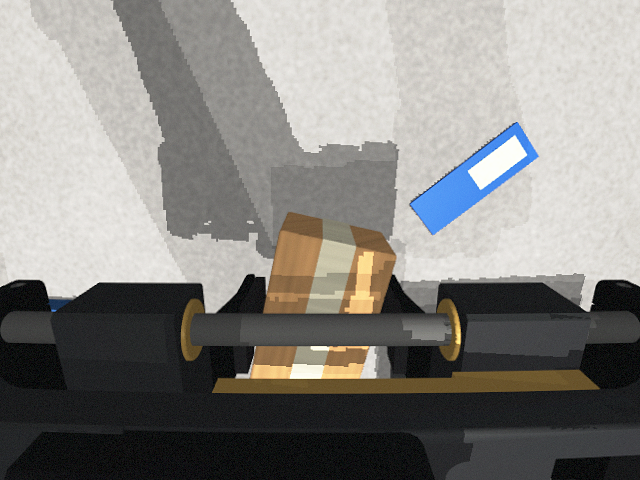

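View pics/s28c.png

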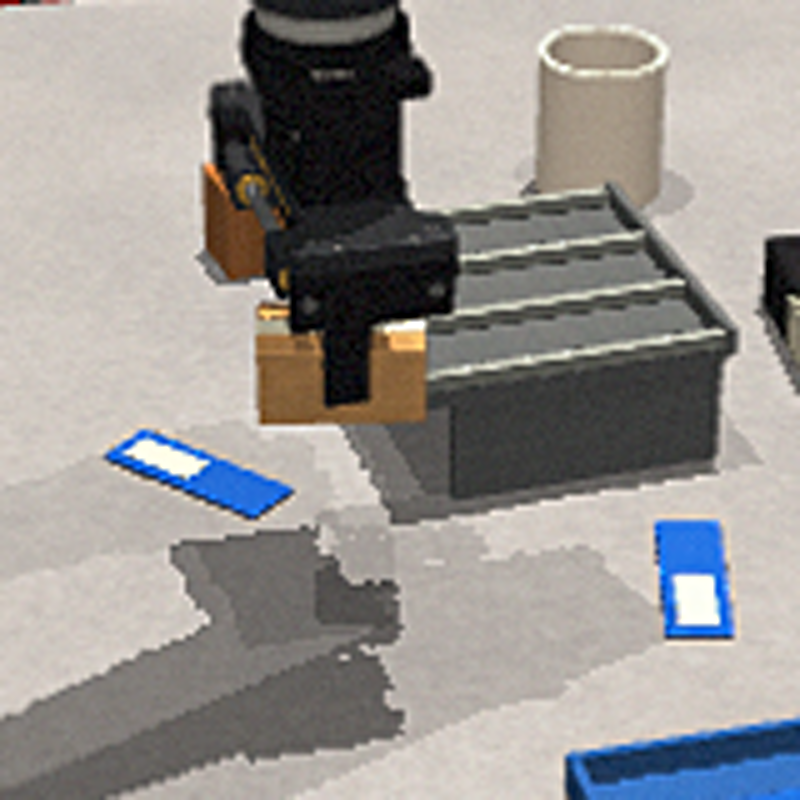

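The pads held it on a slant without squaring it (width 54.5 mm). I'll set it down in free space to the right and grip it again square.

Emit:
carry_out(targets=[[[-15,0,-1],[0,0,0]],[[-30,0,-3],[0,0,0]],[[-35,0,-3],[0,0,0]],[[-25,0,-2],[0,0,0]],[[-11,0,-1],[0,0,0]],[[0,25,0],[0,0,0]],[[0,30,0],[0,0,0]],[[0,25,0],[0,0,0]],[[0,16,0],[0,0,0]],[[0,9,0],[0,0,0]],[[0,3,0],[0,0,0]],[[0,0,0],[0,0,0]]])

```text
time_s: 45.4
tool_pos: [0.4456, -0.0661, -0.0139]
tool_rot: [-89.8, 0.1, 93.0]
force: [-0.6, 0.5, -1.4]
grip_width: 0.0543
```

Emit:
carry_out(targets=[[[0,1,0],[0,0,0]],[[0,0,0],[0,0,0]]])

```text
time_s: 45.6
tool_pos: [0.4469, -0.0647, -0.0139]
tool_rot: [-90.0, -0.0, 93.1]
force: [0.5, -0.5, -0.9]
grip_width: 0.0543
```

Emit:
carry_out(targets=[[[0,1,0],[0,0,0]],[[0,0,0],[0,0,0]],[[0,0,0],[0,0,0]],[[0,0,0],[0,0,0]],[[0,0,0],[0,0,0]],[[0,-30,0],[0,0,0]],[[0,-40,0],[0,0,0]],[[0,-40,0],[0,7,0]],[[0,0,0],[0,6,0]],[[0,0,0],[0,0,0]],[[0,0,0],[0,0,0]]], jaw=1)

```text
time_s: 46.7
tool_pos: [0.4459, -0.0641, 0.0901]
tool_rot: [-89.8, -0.0, 81.0]
force: [0.2, -0.2, 0.5]
grip_width: 0.0872
```

```bash
python3 -c "
from h import *
im,o=snap('wrist','w29'); bands(im,'wrist',o,roi=(200,100,500,320)); to(yaw=80,z=-16)
im,o=snap('side','s29'); crop(im,290,260,80,'s29c',5)"
```

```text
wrist px [320.5 249. ] ctr [449.6 -64.1] size [14.3 84.6] axis deg 171.4
t 46.75 pos [445.6 -64.4  89.8] yaw 80.93 rot [-8.980e+01  3.000e-02  8.093e+01] F [ 0.3  0.1 -0.3] w 87.0
shift now-axes [ 1.000e-01  1.058e+02 -4.000e-01] | shift after turn [  0.  105.8   0. ] turn y 0.93
```

View pics/w29.png

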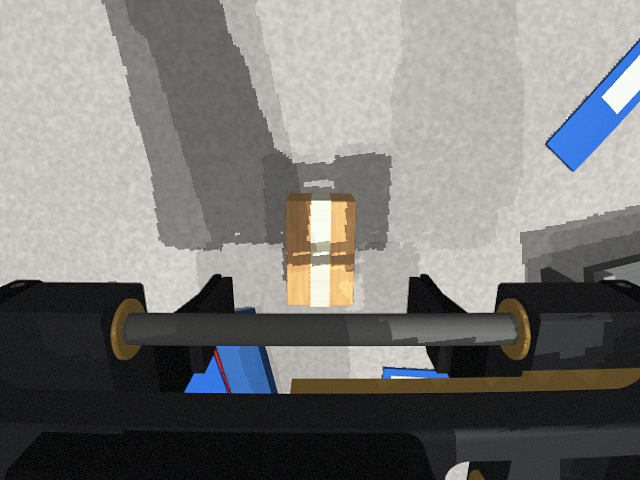

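Emit:
carry_out(targets=[[[0,20,-3],[0,0,0]],[[0,25,0],[0,0,0]],[[0,25,0],[0,0,0]],[[0,20,0],[0,0,0]],[[0,10,0],[0,0,0]],[[0,5,0],[0,0,0]],[[0,0.5,0],[0,0,0]],[[0,0,0],[0,0,0]]])

```text
time_s: 47.6
tool_pos: [0.4494, -0.0649, -0.0147]
tool_rot: [-89.9, 0.0, 80.8]
force: [-0.1, 0.2, 0.8]
grip_width: 0.087
```

Emit:
carry_out(targets=[[[0,0,0],[0,0,0]],[[0,0,0],[0,0,0]],[[0,0,0],[0,0,0]],[[0,0,0],[0,0,0]],[[0,0,0],[0,0,0]],[[0,0,0],[0,0,0]],[[0,0,0],[0,0,0]]], jaw=0)

```text
time_s: 48.3
tool_pos: [0.4494, -0.0645, -0.0148]
tool_rot: [-89.9, -0.0, 80.8]
force: [-0.0, 0.2, 0.9]
grip_width: 0.0499
```

Emit:
carry_out(targets=[[[0,-5,0],[0,0,0]],[[0,-15,0],[0,0,0]],[[0,-25,0],[0,0,0]],[[0,-35,0],[0,0,0]],[[0,-30,0],[0,0,0]],[[0,0,0],[0,0,0]],[[0,0,0],[0,0,0]]])

```text
time_s: 49.0
tool_pos: [0.4496, -0.0641, 0.0953]
tool_rot: [-89.9, -0.2, 80.8]
force: [-0.6, -0.2, -2.5]
grip_width: 0.0498
```

```bash
python3 -c "
from h import *
to(557,-321,95,1.8)"
```

```text
t 49.0 pos [449.6 -64.1  95.3] yaw 80.84 rot [-89.94  -0.19  80.84] F [-0.6 -0.2 -2.5] w 49.8
shift now-axes [-236.5   -0.6 -146.9] | shift after turn [  99.2    0.3 -260.1] turn y 79.04
```

Emit:
carry_out(targets=[[[-20,-10,-12],[0,0,0]],[[-36,0,-22],[0,0,0]],[[-40,0,-25],[0,0,0]],[[-40,0,-25],[0,0,0]],[[-40,0,-25],[0,0,0]],[[-36,0,-22],[0,0,0]],[[-24.5,0,-16],[0,0,0]],[[0,0,0],[0,8,0]],[[0,0,0],[0,8,0]],[[0,0,0],[0,8,0]],[[0,0,0],[0,8,0]],[[0,0,0],[0,8,0]]])

```text
time_s: 50.2
tool_pos: [0.5554, -0.3215, 0.1018]
tool_rot: [-89.7, 0.2, 40.4]
force: [0.6, -0.4, -0.6]
grip_width: 0.0495
```

Emit:
carry_out(targets=[[[0,0,0],[0,8,0]],[[0,0,0],[0,8,0]],[[0,0,0],[0,8,0]],[[0,0,0],[0,8,0]],[[0,0,0],[0,7,0]],[[0,0,0],[0,0,0]],[[0,0,0],[0,0,0]],[[0,0,0],[0,0,0]]])

```text
time_s: 51.0
tool_pos: [0.5564, -0.3215, 0.1037]
tool_rot: [-89.9, 0.2, 1.9]
force: [0.5, 0.4, -1.3]
grip_width: 0.0495
```

```bash
python3 -c "
from h import *
im,o=snap('wrist','w30')
im,o=snap('side','s30'); crop(im,370,310,80,'s30c',5);to(557,-321,-9,1.8)"
```

```text
t 51.1 pos [ 556.7 -321.5  104.3] yaw 1.89 rot [-89.94   0.13   1.89] F [-0.   1.2 -1.4] w 49.9
shift now-axes [  0.6 113.3   0.4] | shift after turn [  0.3 113.3   0.5] turn y 0.09
```

View pics/w30.png

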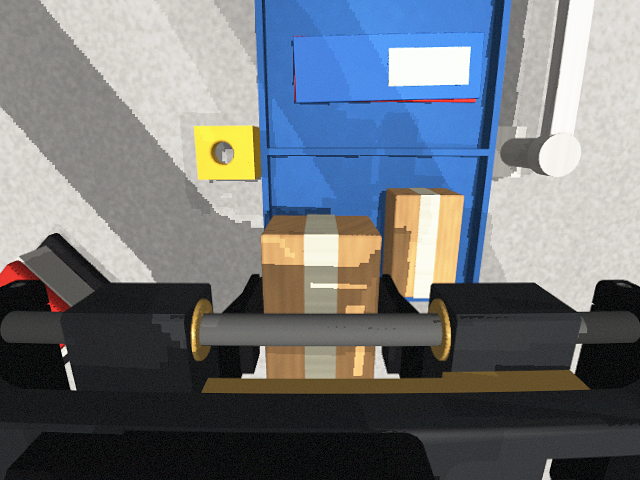

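View pics/s30c.png

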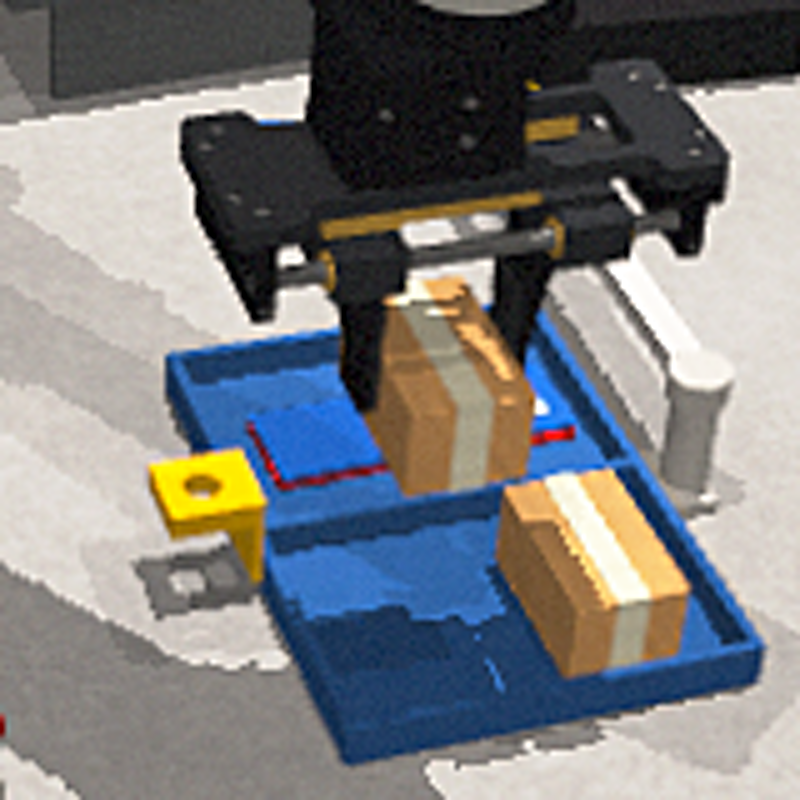

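Emit:
carry_out(targets=[[[0.3,20,0],[0,0,0]],[[0,25,0],[0,0,0]],[[0,25,0],[0,0,0]],[[0,20,0],[0,0,0]],[[0,11,0],[0,0,0]],[[0,7,0],[0,0,0]],[[0,4,0],[0,0,0]],[[0,1.5,0],[0,0,0]],[[0,0,0],[0,0,0]]])

```text
time_s: 52.0
tool_pos: [0.5574, -0.3217, -0.0082]
tool_rot: [-90.0, 0.0, 1.8]
force: [0.3, -0.9, -1.6]
grip_width: 0.05
```

Emit:
carry_out(targets=[[[0,0,0],[0,0,0]],[[0,0,0],[0,0,0]],[[0,0,0],[0,0,0]],[[0,0,0],[0,0,0]]], jaw=0.68)

```text
time_s: 52.4
tool_pos: [0.5572, -0.3215, -0.0085]
tool_rot: [-89.9, 0.1, 1.8]
force: [0.1, -0.3, 0.1]
grip_width: 0.0586
```

Emit:
carry_out(targets=[[[0,-5,0],[0,0,0]],[[0,-15,0],[0,0,0]],[[0,-25,0],[0,0,0]],[[0,-35,0],[0,0,0]],[[0,-45,0],[0,0,0]],[[0,-30,0],[0,0,0]],[[0,0,0],[0,0,0]],[[0,0,0],[0,0,0]]])

```text
time_s: 53.2
tool_pos: [0.5576, -0.3219, 0.1477]
tool_rot: [-90.0, -0.0, 1.8]
force: [-0.7, -0.2, -0.9]
grip_width: 0.0591
```

```bash
python3 -c "
from h import *
im,o=snap('wrist','w31')
im,o=snap('side','s31'); crop(im,370,310,80,'s31c',5);to(557,-321,-9,1.8)"
```

```text
t 53.3 pos [ 556.8 -320.9  145.4] yaw 1.83 rot [-89.88   0.16   1.83] F [-1.   0.3 -0.1] w 59.0
shift now-axes [  0.6 154.4  -0.4] | shift after turn [ 2.000e-01  1.544e+02 -1.000e-01] turn y 0.03
```

View pics/s31c.png

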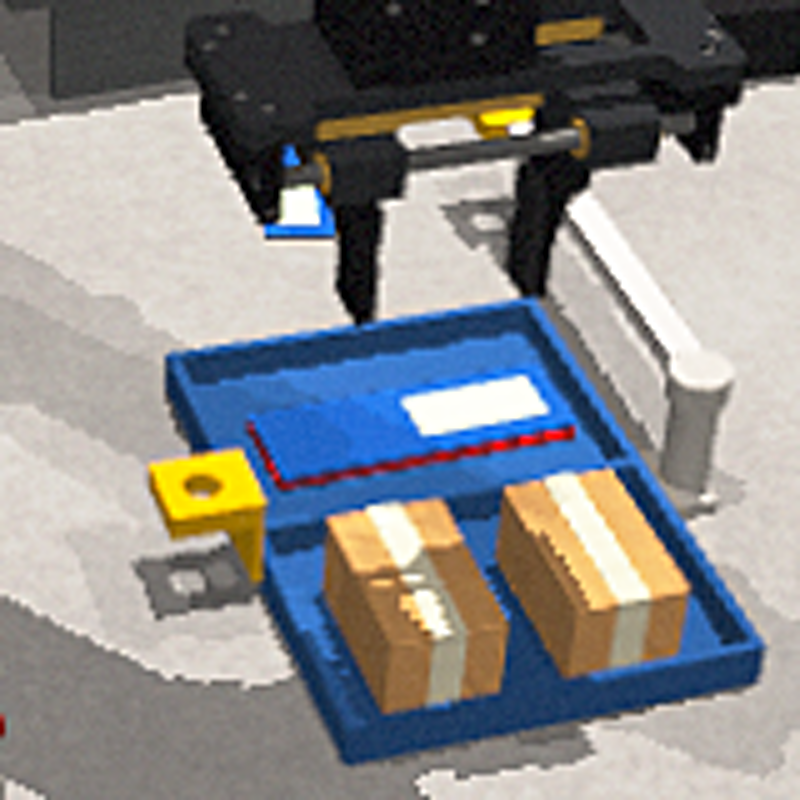

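View pics/w31.png

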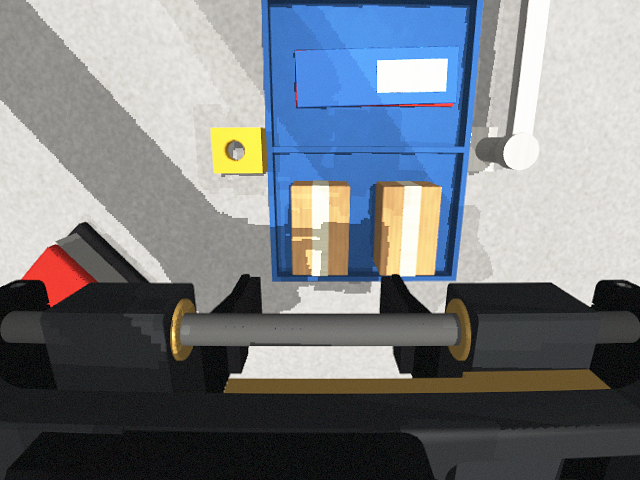

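All plates and cartons are packed: the wrist view shows cartons at (320,228) and (408,228), plates at (376,78). Next is the keeper. I'll go above the knob and look.

```bash
python3 -c "
from h import *
to(705,-101,110,45)"
```

```text
t 53.3 pos [ 556.8 -320.9  145.4] yaw 1.83 rot [-89.88   0.16   1.83] F [-1.   0.3 -0.1] w 59.0
shift now-axes [155.2  35.5 215. ] | shift after turn [260.3  35.4  50.7] turn y -43.17
```

Emit:
carry_out(targets=[[[12,0,17],[0,0,0]],[[26,0,36],[0,0,0]],[[29,0,40],[0,0,0]],[[29,0,40],[0,0,0]],[[29,0,40],[0,0,0]],[[20,0,28],[0,0,0]],[[10,0,14],[0,-8,0]],[[0,0,0],[0,-8,0]],[[0,0,0],[0,-8,0]],[[0,0,0],[0,-8,0]],[[0,0,0],[0,-8,0]],[[0,0,0],[0,-3.2,0]]])

```text
time_s: 54.5
tool_pos: [0.7044, -0.1014, 0.1443]
tool_rot: [-89.8, 0.1, 45.3]
force: [-0.7, -0.4, 0.7]
grip_width: 0.0594
```

Emit:
carry_out(targets=[[[0,0,0],[0,0,0]],[[0,0,0],[0,0,0]],[[0,0,0],[0,0,0]]])

```text
time_s: 54.8
tool_pos: [0.705, -0.1016, 0.1454]
tool_rot: [-89.8, 0.1, 45.0]
force: [-0.0, 0.5, -0.4]
grip_width: 0.0591
```

```bash
python3 -c "
from h import *
to(705,-101,41,45)
im,o=snap('wrist','w32'); print(proj('wrist',[[.705,-.101,.1],[.705,-.101,.064]],o))"
```

```text
t 54.8 pos [ 705.  -101.6  145.4] yaw 44.97 rot [-8.984e+01  8.000e-02  4.497e+01] F [-0.   0.5 -0.4] w 59.1
shift now-axes [6.000e-01 1.044e+02 1.000e-01] | shift after turn [  0.4 104.4   0.4] turn y -0.03
[[320.28007739 248.54498335]
 [320.32229795 235.33859832]]
```

View pics/w32.png

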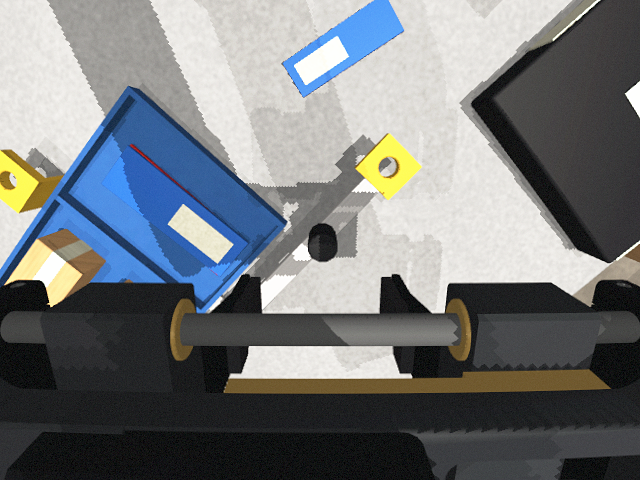

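The knob's at (322,243), right where predicted. I'll descend and grip it gently.

Emit:
carry_out(targets=[[[0.6,20,0],[0,0,0]],[[0,25,0],[0,0,0]],[[0,25,0],[0,0,0]],[[0,20,0],[0,0,0]],[[0,10,0],[0,0,0]],[[0,4,0],[0,0,0]],[[0,0,0],[0,0,0]],[[0,0,0],[0,0,0]]])

```text
time_s: 55.65
tool_pos: [0.7063, -0.1015, 0.0434]
tool_rot: [-90.0, -0.0, 45.0]
force: [-0.7, -0.7, -0.9]
grip_width: 0.0593
```

Emit:
carry_out(targets=[[[0,0,0],[0,0,0]],[[0,0,0],[0,0,0]],[[0,0,0],[0,0,0]],[[0,0,0],[0,0,0]],[[0,0,0],[0,0,0]],[[0,0,0],[0,0,0]],[[0,0,0],[0,0,0]]], jaw=0, squeeze=12)

```text
time_s: 56.35
tool_pos: [0.7056, -0.1008, 0.0422]
tool_rot: [-89.9, 0.0, 45.0]
force: [-0.0, 0.5, -0.1]
grip_width: 0.0214
```

```bash
python3 -c "
from h import *
to(705,-101,41,45)
o=env.get_obs(); p=o['tool_pos'][:2]*1000
H=np.array([709.7,-251.2]); print('r',np.hypot(*(p-H)),np.degrees(np.arctan2(*(p-H)[::-1])))
a0=np.degrees(np.arctan2(*(p-H)[::-1])); R=np.hypot(*(p-H))
th=np.radians(np.linspace(a0,181.74,25)); P=H+R*np.c_[np.cos(th),np.sin(th)]
d=np.diff(P,axis=0); y=np.radians(45); 
print(np.round(np.c_[d@[np.cos(y),np.sin(y)],d@[-np.sin(y),np.cos(y)]],1).tolist(), P[-1])"
```

```text
t 56.35 pos [ 705.6 -100.8   42.2] yaw 45.05 rot [-8.987e+01  1.000e-02  4.505e+01] F [-0.   0.5 -0.1] w 21.4
shift now-axes [-0.6  1.2  0.3] | shift after turn [-0.6  1.2  0.3] turn y 0.05
r 150.46926296088301 91.54772013428452
[[-7.4, 6.5], [-7.8, 6.0], [-8.2, 5.5], [-8.5, 5.0], [-8.8, 4.4], [-9.1, 3.8], [-9.3, 3.2], [-9.5, 2.6], [-9.7, 2.0], [-9.8, 1.3], [-9.8, 0.7], [-9.9, 0.0], [-9.8, -0.6], [-9.8, -1.3], [-9.7, -1.9], [-9.5, -2.5], [-9.4, -3.1], [-9.1, -3.7], [-8.9, -4.3], [-8.6, -4.9], [-8.2, -5.5], [-7.8, -6.0], [-7.4, -6.5], [-7.0, -7.0]] [ 559.30011758 -255.76885791]
```

Emit:
carry_out(targets=[[[-7.4,0,6.5],[0,0,0]],[[-7.8,0,6.0],[0,0,0]],[[-8.2,0,5.5],[0,0,0]],[[-8.5,0,5.0],[0,0,0]],[[-8.8,0,4.4],[0,0,0]],[[-9.1,0,3.8],[0,0,0]],[[-9.3,0,3.2],[0,0,0]],[[-9.5,0,2.6],[0,0,0]],[[-9.7,0,2.0],[0,0,0]],[[-9.8,0,1.3],[0,0,0]],[[-9.8,0,0.7],[0,0,0]],[[-9.9,0,0],[0,0,0]]])

```text
time_s: 57.55
tool_pos: [0.5995, -0.1496, 0.0423]
tool_rot: [-89.9, 0.0, 45.0]
force: [-0.1, 3.0, 1.0]
grip_width: 0.0217
```

Emit:
carry_out(targets=[[[-9.8,0,-0.6],[0,0,0]],[[-9.8,0,-1.3],[0,0,0]],[[-9.7,0,-1.9],[0,0,0]],[[-9.5,0,-2.5],[0,0,0]],[[-9.4,0,-3.1],[0,0,0]],[[-9.1,0,-3.7],[0,0,0]],[[-8.9,0,-4.3],[0,0,0]],[[-8.6,0,-4.9],[0,0,0]],[[-8.2,0,-5.5],[0,0,0]],[[-5,0,-4],[0,0,0]],[[0,0,0],[0,0,0]],[[0,0,0],[0,0,0]]])

```text
time_s: 58.75
tool_pos: [0.5605, -0.2344, 0.0425]
tool_rot: [-89.9, 0.1, 45.0]
force: [-1.2, -0.9, 4.4]
grip_width: 0.0216
```

```bash
python3 -c "
from h import *
to(559.3,-255.8,42,45)
im,o=snap('side','s33'); crop(im,370,310,80,'s33c',5)
im,o=snap('wrist','w33')
o=env.get_obs(); p=o['tool_pos'][:2]*1000
H=np.array([709.7,-251.2]); print('r',np.hypot(*(p-H)),181.74-np.degrees(np.arctan2(*(p-H)[::-1]))%360)"
```

```text
t 58.75 pos [ 560.5 -234.4   42.5] yaw 44.97 rot [-89.94   0.09  44.97] F [-1.2 -0.9  4.4] w 21.6
shift now-axes [-15.9   0.5 -14.3] | shift after turn [-15.9   0.5 -14.3] turn y -0.03
r 150.1781672634158 8.324353745678934
```

View pics/s33c.png

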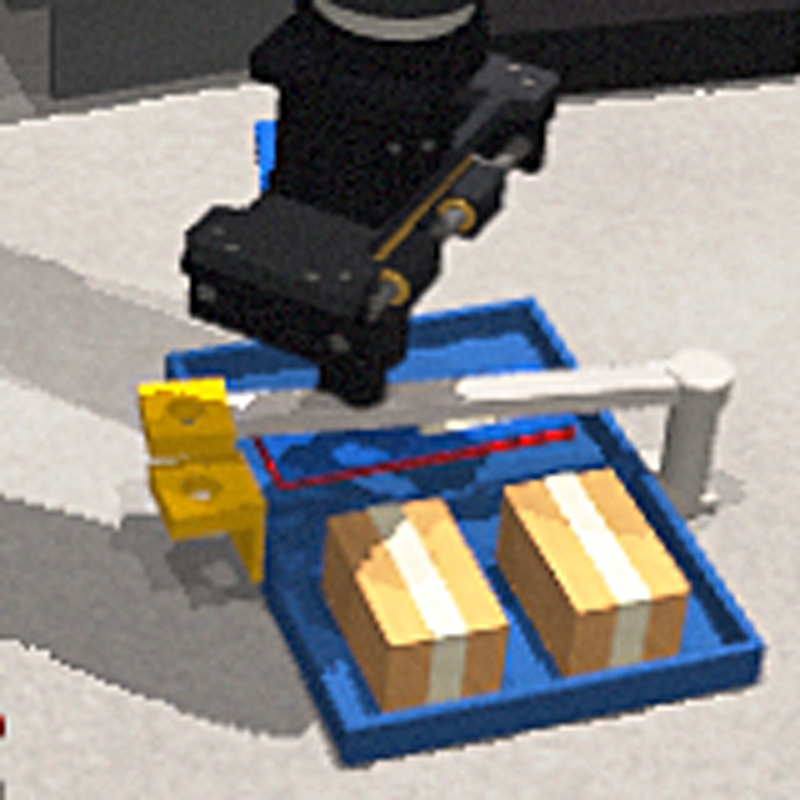

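View pics/w33.png

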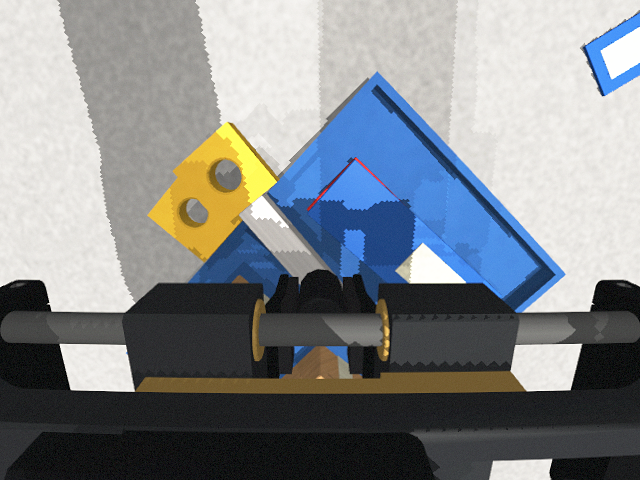

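The eye hole is at (225,174) and the lug hole at (193,211), with about 8 degrees to go.

Emit:
carry_out(targets=[[[-4,0,-3.6],[0,0,0]],[[-4,0,-3.6],[0,0,0]],[[-4,0,-3.6],[0,0,0]],[[-2.5,0,-2.2],[0,0,0]],[[0,0,0],[0,0,0]],[[0,0,0],[0,0,0]],[[0,0,0],[0,0,0]]])

```text
time_s: 59.55
tool_pos: [0.5601, -0.2525, 0.0425]
tool_rot: [-89.9, 0.0, 45.1]
force: [1.2, 0.4, 5.4]
grip_width: 0.0215
```

```bash
python3 -c "
from h import *
to(559.3,-255.8,42,45)
im,o=snap('wrist','w34'); crop(im,210,190,70,'w34c',5)
im,o=snap('side','s34'); crop(im,338,300,40,'s34c',9)"
```

```text
t 59.55 pos [ 560.1 -252.5   42.5] yaw 45.06 rot [-8.994e+01  1.000e-02  4.506e+01] F [1.2 0.4 5.4] w 21.5
shift now-axes [-2.9  0.5 -1.7] | shift after turn [-2.9  0.5 -1.7] turn y 0.06
```

View pics/w34c.png

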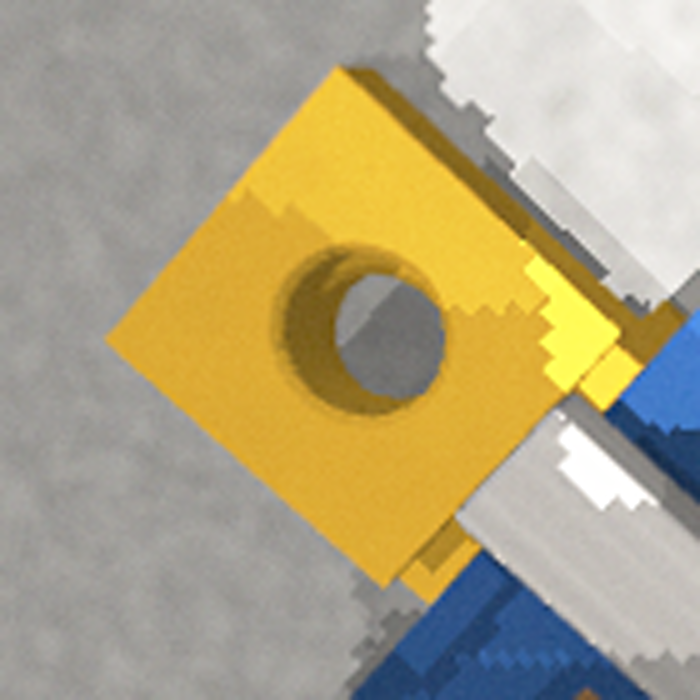

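View pics/s34c.png

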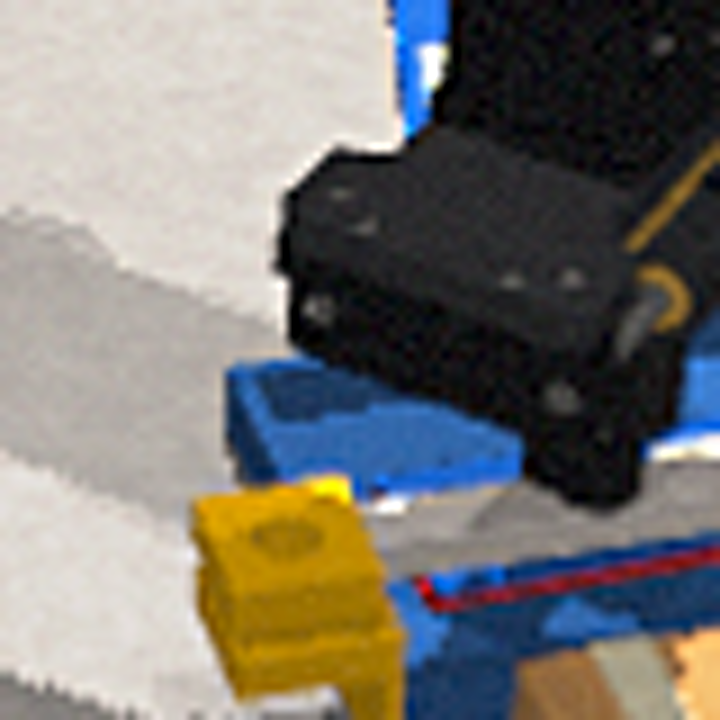

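```bash
python3 -c "
from h import *
o=env.get_obs()
E=atz('wrist',[(212-.4,186-.4)],.064,o)[0]; print('eye',E*1000)
print('under eye .036',(proj('wrist',[[E[0],E[1],.036],[E[0],E[1],.052],[E[0],E[1],.048]],o)-[140,120]+.4)*5)
th=np.linspace(0,2*np.pi,9)
L=atz('wrist',[(221.6-.4,189-.4)],.036,o)[0]; print('lug bottom',L*1000)
import math
H=np.array([.7097,-.2512]); v=E[:2]-H; print(np.hypot(*v)*1000, 181.74-math.degrees(math.atan2(v[1],v[0]))%360)
"
```

```text
eye [ 485.63614457 -252.0283717    64.        ]
under eye .036 [[433.34499999 298.75098113]
 [394.05364551 315.48053332]
 [404.47823858 311.03952005]]
lug bottom [ 487.01548881 -257.98703207   36.        ]
224.06538668827795 1.5281765191469106
```

Emit:
carry_out(targets=[[[-1.5,0,-1.4],[0,0,0]],[[-1.5,0,-1.4],[0,0,0]],[[0,0,0],[0,0,0]],[[0,0,0],[0,0,0]],[[0,0,0],[0,0,0]]])

```text
time_s: 60.15
tool_pos: [0.56, -0.2563, 0.0425]
tool_rot: [-89.9, -0.0, 45.1]
force: [0.4, 1.0, 5.7]
grip_width: 0.0213
```

```bash
python3 -c "
from h import *
to(559.3,-255.8,42,45)
im,o=snap('wrist','w35'); crop(im,210,190,70,'w35c',5)"
```

```text
t 60.15 pos [ 560.  -256.3   42.5] yaw 45.06 rot [-8.991e+01 -2.000e-02  4.506e+01] F [0.4 1.  5.7] w 21.3
shift now-axes [-0.2  0.5  0.9] | shift after turn [-0.2  0.5  0.9] turn y 0.06
```

View pics/w35c.png

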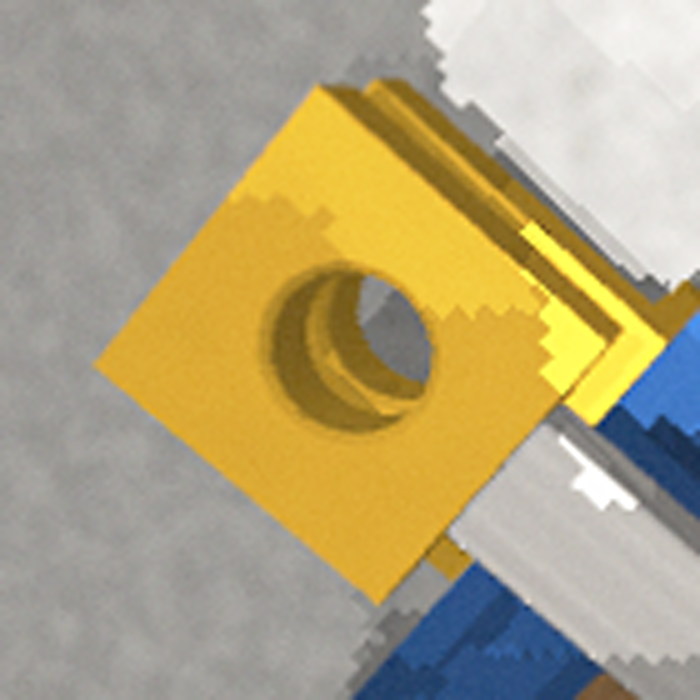

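```bash
python3 -c "
from h import *
o=env.get_obs()
f=lambda u,v:((u+.5)/5-.5+140,(v+.5)/5-.5+120)
g=lambda p:((p-[140,120]+.5)*5-.5)
for n,a in (('hole',(348,350)),('topcorner',(320,87)),('rightcorner',(623,335)),):
    E=atz('wrist',[f(*a)],.064,o)[0]; print(n,(E*1000).round(1),'exp .048',g(proj('wrist',[[E[0],E[1],.048]],o)).round(0),'.052',g(proj('wrist',[[E[0],E[1],.052]],o)).round(0),'.036',g(proj('wrist',[[E[0],E[1],.036]],o)).round(0))
print((atz('wrist',[f(378,80)],.048,o)*1000).round(1))
print((atz('wrist',[f(664,340)],.048,o)*1000).round(1))
"
```

```text
hole [ 486.  -258.1   64. ] exp .048 [[393. 330.]] .052 [[383. 334.]] .036 [[423. 316.]]
topcorner [ 468.  -241.1   64. ] exp .048 [[369.  88.]] .052 [[358.  88.]] .036 [[401.  89.]]
rightcorner [ 504.  -238.1   64. ] exp .048 [[646. 316.]] .052 [[641. 320.]] .036 [[661. 303.]]
[[ 468.1 -239.9   48. ]]
[[ 507.1 -238.6   48. ]]
```

Eye and lug holes now agree to within about 1 mm. I'll release the knob, rise, and check again.

Emit:
carry_out(targets=[[[0,0,0],[0,0,0]],[[0,0,0],[0,0,0]],[[0,0,0],[0,0,0]],[[0,0,0],[0,0,0]],[[0,-10,0],[0,0,0]],[[0,-25,0],[0,0,0]],[[0,-35,0],[0,0,0]],[[0,-45,0],[0,0,0]],[[0,0,0],[0,0,0]],[[0,0,0],[0,0,0]],[[0,0,0],[0,0,0]]], jaw=0.6)

```text
time_s: 61.3
tool_pos: [0.5592, -0.2563, 0.1565]
tool_rot: [-89.8, 0.0, 45.0]
force: [0.6, 0.6, -0.3]
grip_width: 0.052
```

```bash
python3 -c "
from h import *
im,o=snap('wrist','w36'); crop(im,240,210,60,'w36c',6)
print(o['tool_pos'],proj('wrist',[[.486,-.258,.064]],o))
im,o=snap('side','s36'); crop(im,338,310,40,'s36c',9)
to(448.9,413,150,None)"
```

```text
[ 0.55916618 -0.25631065  0.15648059] [[253.32072364 171.05164735]]
t 61.4 pos [ 558.9 -256.2  155.9] yaw 45.04 rot [-8.977e+01  8.000e-02  4.504e+01] F [ 0.1 -0.2  0.6] w 52.2
shift now-axes [395.8   7.6 550.7] | shift after turn [395.8   5.9 550.8] turn y 0
```

View pics/w36.png

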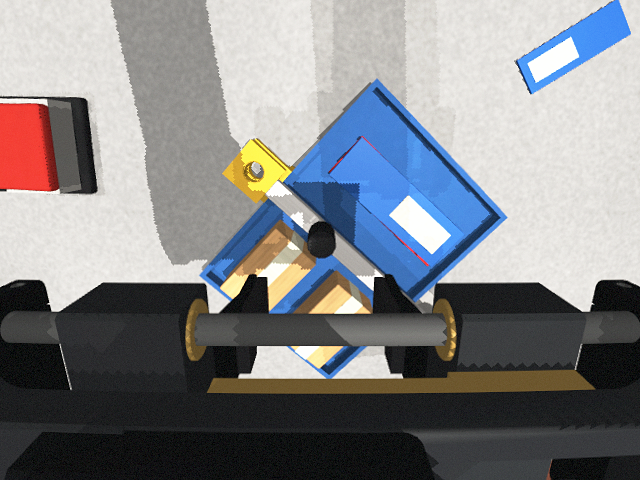

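View pics/s36c.png

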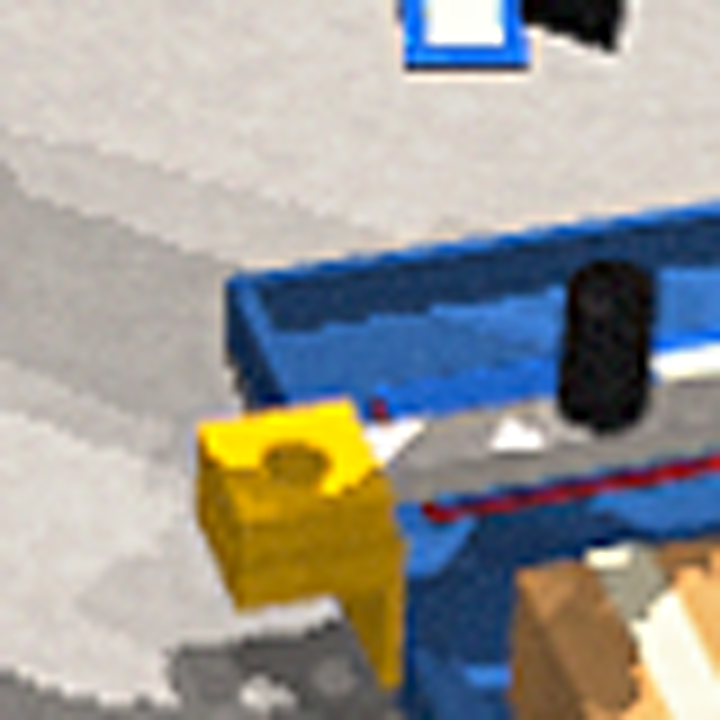

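```bash
python3 -c "
from h import *
to(538,-310,95,45)"
```

```text
t 61.4 pos [ 558.9 -256.2  155.9] yaw 45.04 rot [-8.977e+01  8.000e-02  4.504e+01] F [ 0.1 -0.2  0.6] w 52.2
shift now-axes [-52.8  60.9 -23.4] | shift after turn [-52.8  60.9 -23.2] turn y 0.04
```

Emit:
carry_out(targets=[[[-20,0,-8],[0,0,0]],[[-33,0,-15],[0,0,0]],[[0,20,0],[0,0,0]],[[0,25,0],[0,0,0]],[[0,15,0],[0,0,0]],[[0,0,0],[0,0,0]],[[0,0,0],[0,0,0]],[[0,0,0],[0,0,0]]])

```text
time_s: 62.2
tool_pos: [0.5391, -0.3109, 0.0983]
tool_rot: [-90.0, 0.0, 45.1]
force: [0.2, -0.3, -0.1]
grip_width: 0.0524
```

```bash
python3 -c "
from h import *
im,o=snap('wrist','w37'); uv=proj('wrist',[[.486,-.258,.064],[.486,-.258,.036]],o); print(uv)
u,v=uv[0].round().astype(int); print(u,v); crop(im,u,v,40,'w37c',9)"
```

```text
[[319.26049484 138.81770391]
 [319.35938292 138.88910283]]
319 139
```

View pics/w37c.png

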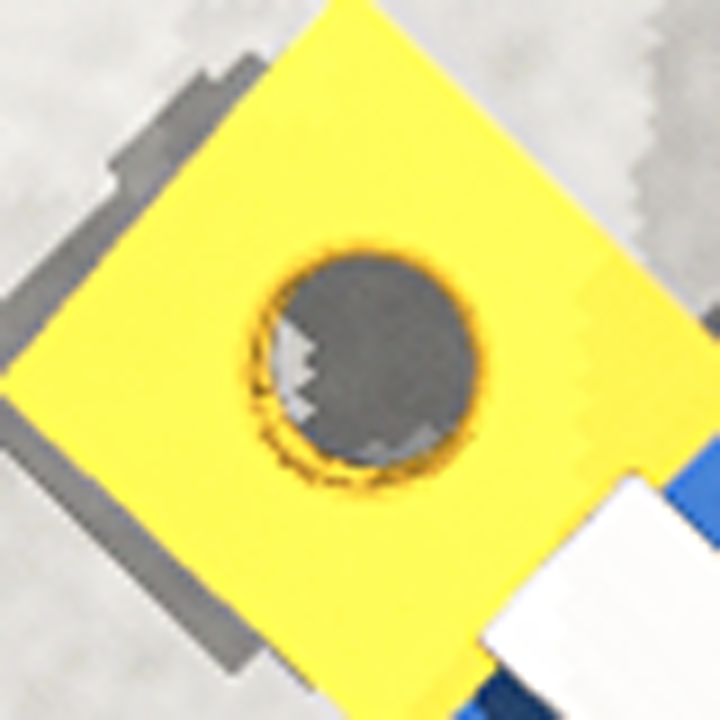

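The nadir view shows the two holes offset by about 1.2 mm, which leaves room for the pin. Aim point: (486.5, -257.8). Now the pin.

Emit:
carry_out(targets=[[[0,-30,0],[0,0,0]],[[10,-20,10],[0,0,0]],[[24,0,25],[0,0,0]],[[33,0,34.5],[0,0,0]],[[33,0,34.5],[0,0,0]],[[33,0,34.5],[0,0,0]],[[33,0,34.5],[0,0,0]],[[33,0,34.5],[0,0,0]],[[33,0,34.5],[0,0,0]],[[33,0,34.5],[0,0,0]],[[33,0,34.5],[0,0,0]],[[33,0,34.5],[0,0,0]]], jaw=0.7)

```text
time_s: 63.45
tool_pos: [0.5283, 0.1701, 0.1491]
tool_rot: [-89.9, -0.1, 45.0]
force: [0.5, 0.5, 0.3]
grip_width: 0.061
```

Emit:
carry_out(targets=[[[33,0,34.5],[0,0,0]],[[33,0,34.5],[0,0,0]],[[33,0,34.5],[0,0,0]],[[33,0,34.5],[0,0,0]],[[20,0,21],[0,0,0]],[[0,0,0],[0,-8,0]],[[0,0,0],[0,-8,0]],[[0,0,0],[0,-8,0]],[[0,0,0],[0,-8,0]],[[0,0,0],[0,-8,0]],[[0,0,0],[0,-6.7,0]],[[0,0,0],[0,0,0]]])

```text
time_s: 64.65
tool_pos: [0.5234, 0.3879, 0.1491]
tool_rot: [-90.0, -0.1, 91.7]
force: [-0.5, 0.5, -0.4]
grip_width: 0.0606
```

```bash
python3 -c "
from h import *
to(523,415,110,91.8)
im,o=snap('wrist','w38')"
```

```text
t 64.65 pos [523.4 387.9 149.1] yaw 91.74 rot [-89.97  -0.14  91.74] F [-0.5  0.5 -0.4] w 60.6
shift now-axes [27.  39.2 -0.4] | shift after turn [27.1 39.1 -0.4] turn y -0.06
```

View pics/w38.png

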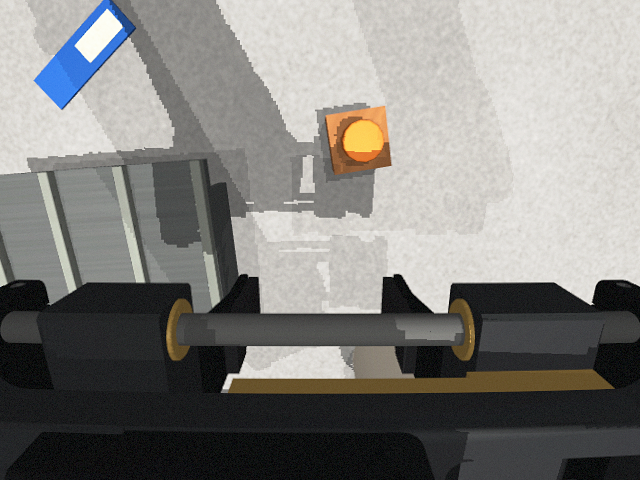

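Emit:
carry_out(targets=[[[26.5,15,0],[0,0,0]],[[0,0,0],[0,0,0]],[[0,0,0],[0,0,0]],[[0,0,0],[0,0,0]]])

```text
time_s: 65.1
tool_pos: [0.5228, 0.4133, 0.1336]
tool_rot: [-90.0, -0.0, 91.6]
force: [-0.2, -0.1, -0.2]
grip_width: 0.0609
```

```bash
python3 -c "
from h import *
im,o=snap('wrist','w39'); hsv=cv2.cvtColor(im,cv2.COLOR_RGB2HSV).astype(int)
m=((hsv[...,0]>12)&(hsv[...,0]<24)&(hsv[...,1]>180)&(hsv[...,2]>200)).astype(np.uint8); m[200:]=0
k=max(cv2.findContours(m,0,1)[0],key=cv2.contourArea); print(cv2.minEnclosingCircle(k),cv2.boundingRect(k))
c=cv2.minEnclosingCircle(k)[0]; print(atz('wrist',[c],.084,o)*1000)
u,v=map(int,c); crop(im,u,v,40,'w39c',9); to(449,413,110,91.8)"
```

```text
((327.6229553222656, 139.857421875), 22.155731201171875) (307, 118, 43, 44)
[[448.77597618 416.5392965   84.        ]]
t 65.15 pos [522.9 413.1 133.7] yaw 91.61 rot [-8.996e+01 -5.000e-02  9.161e+01] F [-0.3 -1.8  0.3] w 60.9
shift now-axes [ 1.9 23.8 73.9] | shift after turn [ 2.2 23.7 73.9] turn y -0.19
```

View pics/w39c.png

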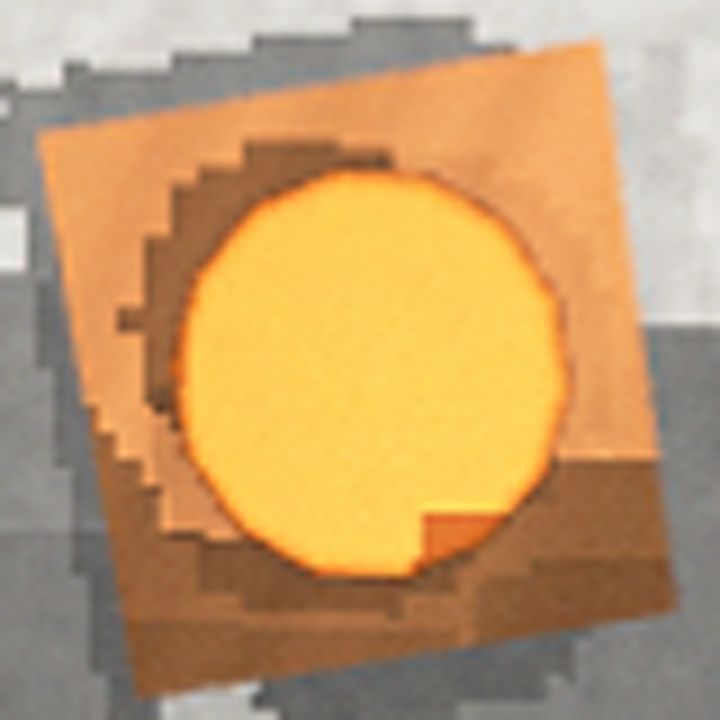

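```bash
python3 -c "
from h import *
im,o=snap('wrist','w40'); hsv=cv2.cvtColor(im,cv2.COLOR_RGB2HSV).astype(int)
m=((hsv[...,0]>12)&(hsv[...,0]<24)&(hsv[...,1]>180)&(hsv[...,2]>200)).astype(np.uint8); m[200:]=0
k=max(cv2.findContours(m,0,1)[0],key=cv2.contourArea); x,y,w,h=cv2.boundingRect(k); c=(x+w/2-.5,y+h/2-.5)
print(c,atz('wrist',[c],.084,o)*1000,o['tool_pos'])
t=np.load('pics/top1.npy');s=np.load('pics/side1.npy')
crop(t,168,282,25,'pt',14); crop(s,261,188,25,'ps',14)
print((proj('top',[[.4487,.4165,.084],[.4489,.4128,.084]])-[143,257]+.5)*14-.5,(proj('side',[[.4487,.4165,.084],[.4489,.4128,.084]])-[236,163]+.5)*14-.5)
"
```

```text
(328.0, 139.5) [[448.67497689 416.70184424  84.        ]] [0.52289641 0.41312774 0.13373141]
[[292.69397567 310.56145564]
 [314.98761155 308.44947202]] [[333.38250021 175.19071525]
 [337.05105468 182.33555987]]
```

View pics/pt.png

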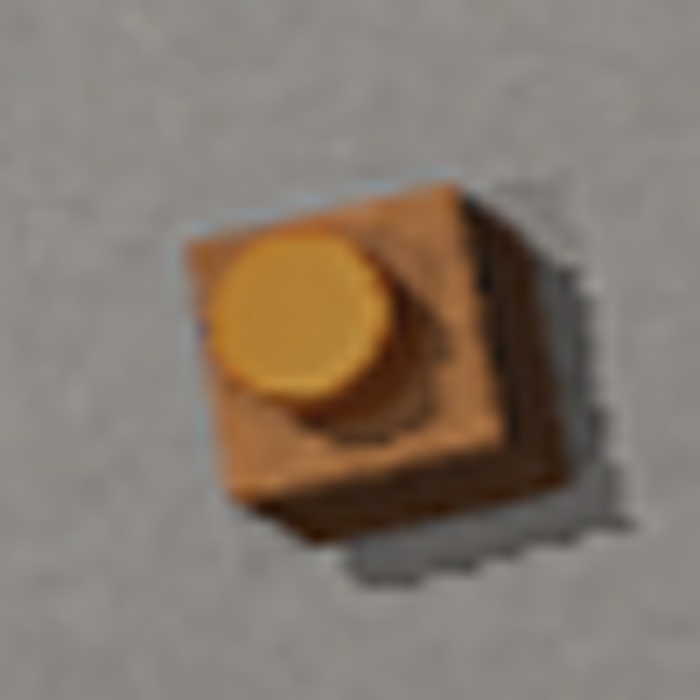

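View pics/ps.png

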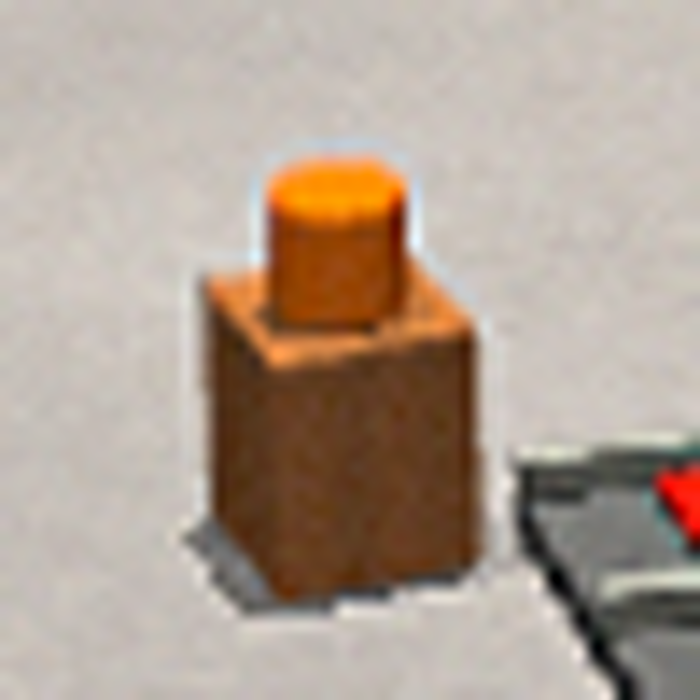

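The wrist and top views put the pin head at about (448.6, 416.3). Going to grip it.

```bash
python3 -c "
from h import *
to(448.6,416.3,31,91.7)"
```

```text
t 65.2 pos [522.9 413.2 133.7] yaw 91.61 rot [-8.996e+01 -7.000e-02  9.161e+01] F [ 0.3 -0.3 -0.2] w 60.4
shift now-axes [  5.  102.8  74.1] | shift after turn [  5.3 102.7  74.1] turn y -0.09
```

Emit:
carry_out(targets=[[[2,0,25],[0,0,0]],[[3,0,30],[0,0,0]],[[0,0,19],[0,0,0]],[[0,20,0],[0,0,0]],[[0,20,0],[0,0,0]],[[0,0,0],[0,0,0]],[[0,0,0],[0,0,0]],[[0,0,0],[0,0,0]]])

```text
time_s: 66.0
tool_pos: [0.449, 0.4172, 0.0945]
tool_rot: [-90.0, -0.1, 91.7]
force: [-0.4, 0.6, -0.2]
grip_width: 0.0606
```

```bash
python3 -c "
from h import *
to(448.6,416.3,31,91.7)
im,o=snap('wrist','w41')"
```

```text
t 66.0 pos [449.  417.2  94.5] yaw 91.68 rot [-89.99  -0.14  91.68] F [-0.4  0.6 -0.2] w 60.6
shift now-axes [-1.  63.5  0.4] | shift after turn [-0.8 63.5  0.4] turn y -0.02
```

View pics/w41.png

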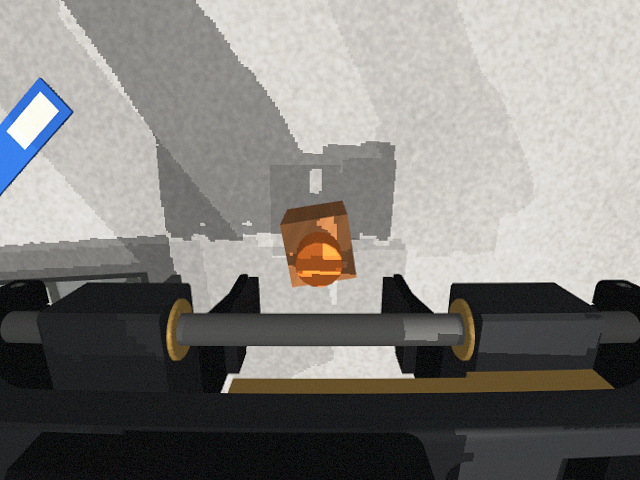

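The pin head sits centred between the fingers at (320,260). I'll descend and close.

Emit:
carry_out(targets=[[[-0.8,20,0.4],[0,0,0]],[[0,20,0],[0,0,0]],[[0,14,0],[0,0,0]],[[0,7,0],[0,0,0]],[[0,2,0],[0,0,0]],[[0,0,0],[0,0,0]],[[0,0,0],[0,0,0]]])

```text
time_s: 66.75
tool_pos: [0.4481, 0.4167, 0.031]
tool_rot: [-90.0, -0.1, 91.7]
force: [-0.6, 0.7, -0.4]
grip_width: 0.0611
```

Emit:
carry_out(targets=[[[0,0,0],[0,0,0]],[[0,0,0],[0,0,0]],[[0,0,0],[0,0,0]],[[0,0,0],[0,0,0]],[[0,0,0],[0,0,0]],[[0,0,0],[0,0,0]],[[0,0,0],[0,0,0]]], jaw=0, squeeze=30)

```text
time_s: 67.45
tool_pos: [0.4474, 0.4163, 0.0302]
tool_rot: [-89.9, -0.1, 91.7]
force: [-0.2, 0.6, 0.3]
grip_width: 0.029
```

```bash
python3 -c "
from h import *
to(448.6,416.3,31,91.7)
print(env.get_obs()['wrist_torque'])"
```

```text
t 67.45 pos [447.4 416.3  30.2] yaw 91.73 rot [-8.991e+01 -7.000e-02  9.173e+01] F [-0.2  0.6  0.3] w 29.0
shift now-axes [-0.  -0.8 -1.2] | shift after turn [-0.  -0.8 -1.2] turn y 0.03
[ 0.00906733  0.02402275 -0.05074571]
```

Emit:
carry_out(targets=[[[0,-3,0],[0,0,0]],[[0,-7,0],[0,0,0]],[[0,-15,0],[0,0,0]],[[0,-25,0],[0,0,0]],[[0,-30,0],[0,0,0]],[[0,-30,0],[0,0,0]],[[0,-20,0],[0,0,0]],[[0,0,0],[0,0,0]],[[0,0,0],[0,0,0]]])

```text
time_s: 68.35
tool_pos: [0.4478, 0.4162, 0.1609]
tool_rot: [-89.9, -0.1, 91.7]
force: [-0.5, -0.1, -0.6]
grip_width: 0.0294
```

```bash
python3 -c "
from h import *
to(485.3,-257.8,160,91.7)
im,o=snap('side','s42'); crop(im,265,170,40,'s42c',9)
im,o=snap('wrist','w42'); crop(im,320,240,60,'w42c',7)"
```

```text
t 68.35 pos [447.8 416.2 160.9] yaw 91.73 rot [-89.94  -0.13  91.73] F [-0.5 -0.1 -0.6] w 29.4
shift now-axes [-674.9   -0.7  -17.2] | shift after turn [-674.9    0.9  -17.5] turn y 0.03
```

View pics/s42c.png

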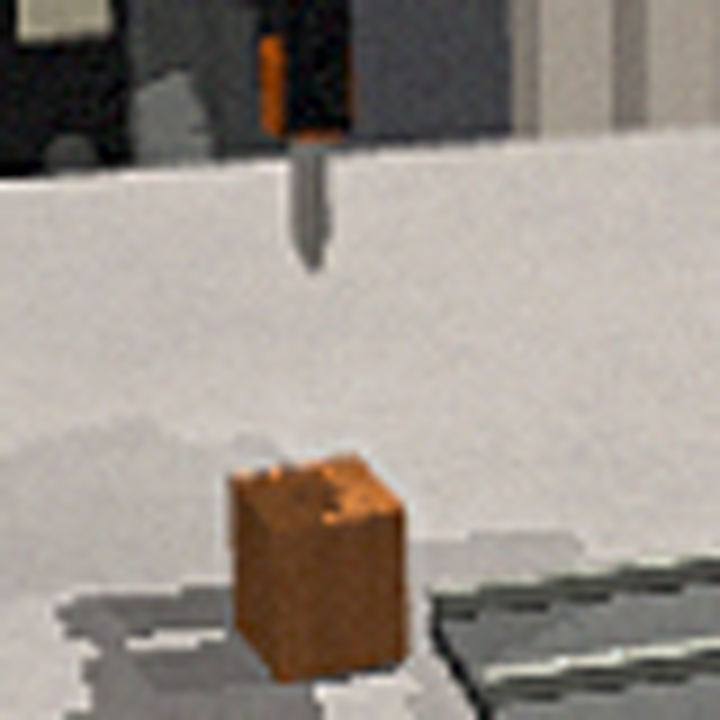

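View pics/w42.png

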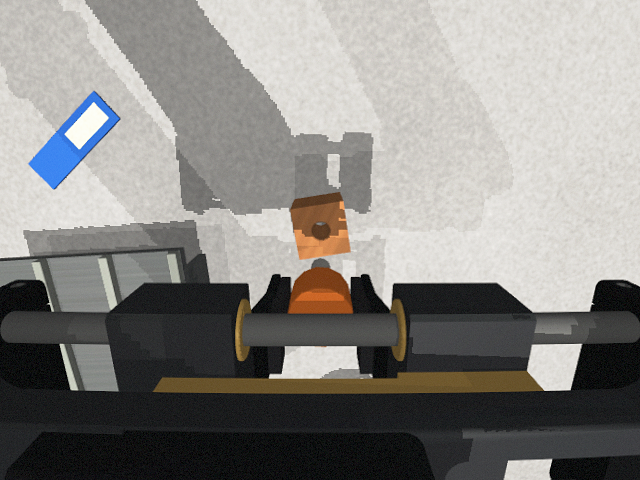

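```bash
python3 -c "
from h import *
o=env.get_obs(); R=Ro.from_euler('xyz',o['tool_rot'],degrees=True).as_matrix()
for zz in (-.003,-.0012,0,.002): print(zz,proj('wrist',[o['tool_pos']+R@[0,.0242,zz],o['tool_pos']+R@[0,.0242-.012,zz+.006],o['tool_pos']+R@[0,-.0538,zz+.015]],o).round(1).tolist())
"
```

```text
-0.003 [[319.6, 262.4], [319.6, 259.7], [319.2, 290.4]]
-0.0012 [[319.6, 259.8], [319.6, 256.9], [319.2, 286.5]]
0 [[319.6, 258.0], [319.6, 255.1], [319.2, 283.9]]
0.002 [[319.6, 255.1], [319.5, 251.9], [319.2, 279.5]]
```

View pics/w42c.png

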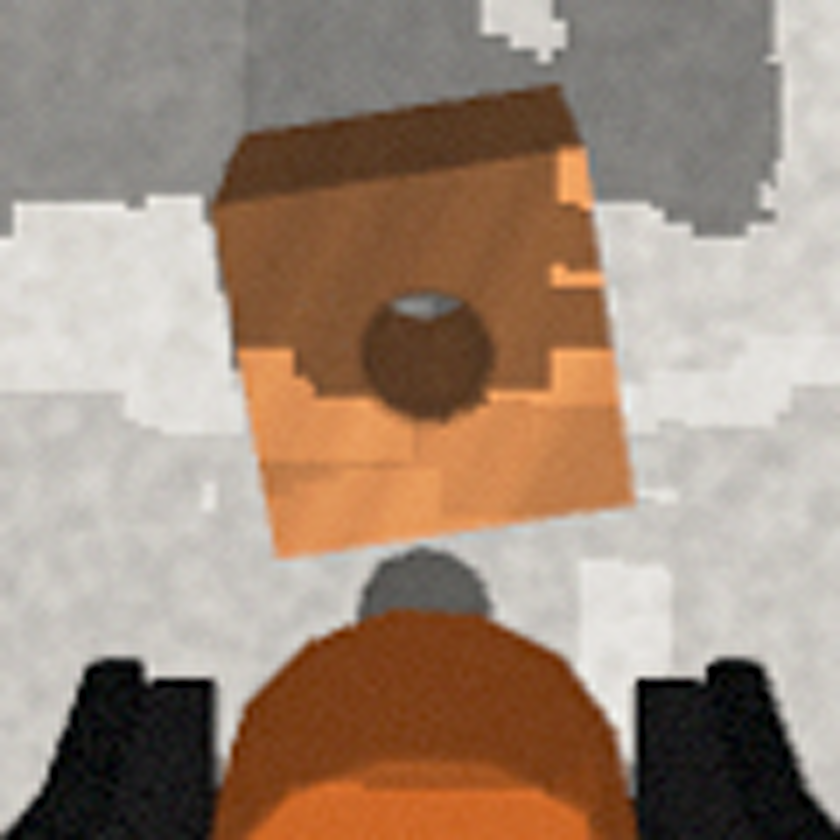

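Pin is upright in the grip, its axis about 1.6 mm beyond the TCP in world x. I'll carry it to the lug.

Emit:
carry_out(targets=[[[-20,0,-0.5],[0,0,0]],[[-40,0,-1],[0,0,0]],[[-48,0,-1.2],[0,0,0]],[[-48,0,-1.2],[0,0,0]],[[-48,0,-1.2],[0,0,0]],[[-48,0,-1.2],[0,0,0]],[[-48,0,-1.2],[0,0,0]],[[-48,0,-1.2],[0,0,0]],[[-48,0,-1.2],[0,0,0]],[[-48,0,-1.2],[0,0,0]],[[-48,0,-1.2],[0,0,0]],[[-48,0,-1.2],[0,0,0]]])

```text
time_s: 69.65
tool_pos: [0.4765, -0.1245, 0.159]
tool_rot: [-89.9, -0.2, 91.8]
force: [-0.4, 0.9, -1.1]
grip_width: 0.0293
```

Emit:
carry_out(targets=[[[-45,0,-1.2],[0,0,0]],[[-40,0,-1.2],[0,0,0]],[[-30,0,-1],[0,0,0]],[[-15,0,-1],[0,0,0]],[[-4.9,0,-0.4],[0,0,0]],[[0,0,0],[0,0,0]],[[0,0,0],[0,0,0]],[[0,0,0],[0,0,0]]])

```text
time_s: 70.45
tool_pos: [0.4867, -0.2562, 0.1592]
tool_rot: [-89.9, -0.1, 91.9]
force: [0.5, 0.1, -1.1]
grip_width: 0.0294
```

```bash
python3 -c "
from h import *
to(484.9,-257.8,105,91.8)
im,o=snap('wrist','w43')"
```

```text
t 70.45 pos [ 486.7 -256.2  159.2] yaw 91.87 rot [-89.92  -0.14  91.87] F [ 0.5  0.1 -1.1] w 29.4
shift now-axes [-1.7 54.2  1.7] | shift after turn [-1.5 54.2  1.8] turn y 0.07
```

View pics/w43.png

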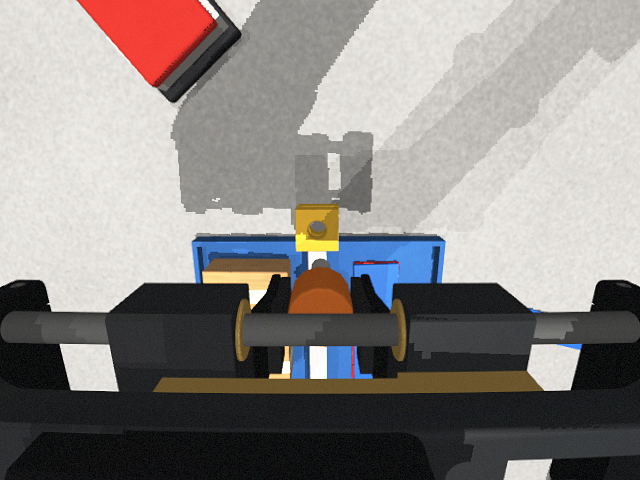

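Emit:
carry_out(targets=[[[-1.6,0,1.7],[0,0,0]],[[0,20,0],[0,0,0]],[[0,20,0],[0,0,0]],[[0,13,0],[0,0,0]],[[0,6,0],[0,0,0]],[[0,0,0],[0,0,0]],[[0,0,0],[0,0,0]],[[0,0,0],[0,0,0]]])

```text
time_s: 71.3
tool_pos: [0.4851, -0.2599, 0.1012]
tool_rot: [-90.0, -0.0, 91.7]
force: [-0.1, -0.7, -0.4]
grip_width: 0.0293
```

```bash
python3 -c "
from h import *
to(484.9,-257.8,105,91.8)
im,o=snap('wrist','w44'); crop(im,320,250,50,'w44c',7)
im,o=snap('side','s44'); crop(im,335,300,40,'s44c',9)"
```

```text
t 71.3 pos [ 485.1 -259.9  101.2] yaw 91.73 rot [-8.998e+01 -3.000e-02  9.173e+01] F [-0.1 -0.7 -0.4] w 29.3
shift now-axes [ 2.1 -3.8  0.2] | shift after turn [ 2.1 -3.8  0.2] turn y -0.07
```

View pics/w44c.png

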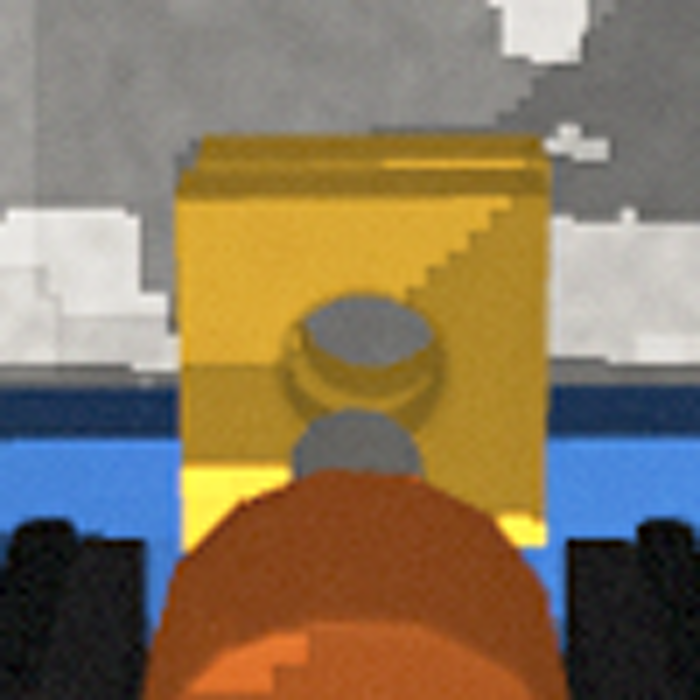

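View pics/s44c.png

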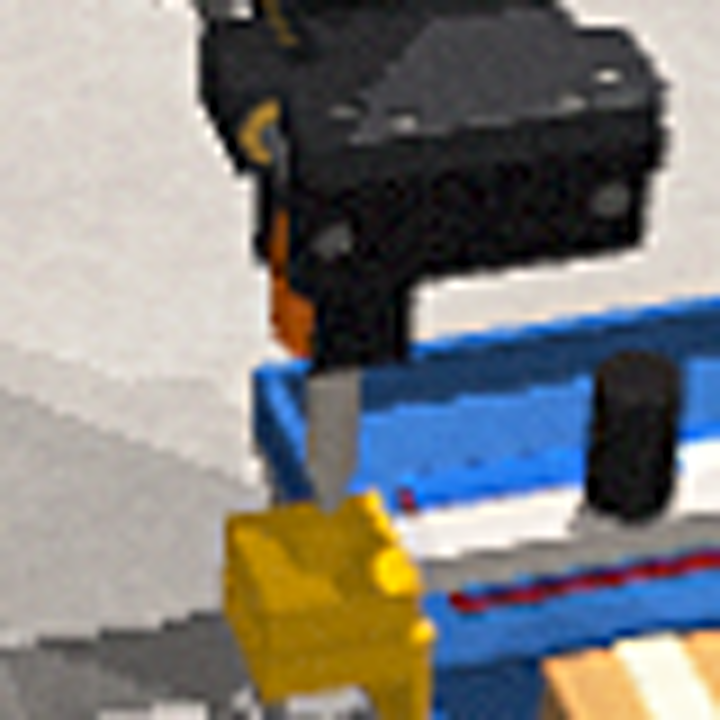

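```bash
python3 -c "
from h import *
o=env.get_obs()
f=lambda u,v:((u+.5)/7-.5+270,(v+.5)/7-.5+200)
print('eye',atz('wrist',[f(364,372)],.064,o)*1000)
print('eye front rim',atz('wrist',[f(364,290)],.064,o)*1000,'-> +8 in x')
print('lug bottom front rim',atz('wrist',[f(370,293)],.036,o)*1000)
print('eye square front corners',atz('wrist',[f(180,198),f(548,198)],.064,o)*1000)
p=o['tool_pos']*1000
# shaft front edge at full radius (12mm above tip): tool z
for zt in (p[2]-24.2+12,): print('shaft front edge',atz('wrist',[f(358,410)],zt/1000,o)*1000)
"
```

```text
eye [[ 485.52010346 -258.35398326   64.        ]]
eye front rim [[ 477.20071371 -258.60903051   64.        ]] -> +8 in x
lug bottom front rim [[ 485.56415124 -257.57658104   36.        ]]
eye square front corners [[ 468.56585871 -276.4814101    64.        ]
 [ 467.53044564 -241.29411687   64.        ]]
shaft front edge [[ 480.99291232 -259.12876361   88.83593492]]
```

Eye hole at (485.8,-258.6), lug y at -257.6, pin axis at (487,-259.1). I'll make a small correction and start the insertion.

Emit:
carry_out(targets=[[[1.1,0,0.7],[0,0,0]],[[0,0,0],[0,0,0]],[[0,5,0],[0,0,0]],[[0,5,0],[0,0,0]],[[0,3,0],[0,0,0]],[[0,0,0],[0,0,0]],[[0,0,0],[0,0,0]]])

```text
time_s: 72.1
tool_pos: [0.4837, -0.2585, 0.0872]
tool_rot: [-89.9, -0.1, 91.7]
force: [0.7, -0.4, -0.0]
grip_width: 0.0294
```

```bash
python3 -c "
from h import *
to(484.9,-257.8,105,91.8)
im,o=snap('wrist','w45'); crop(im,320,250,50,'w45c',7)
im,o=snap('side','s45'); crop(im,335,310,40,'s45c',9)"
```

```text
t 72.1 pos [ 483.7 -258.5   87.2] yaw 91.72 rot [-8.988e+01 -6.000e-02  9.172e+01] F [ 0.7 -0.4 -0. ] w 29.4
shift now-axes [  0.7 -17.8  -1.2] | shift after turn [  0.7 -17.8  -1.3] turn y -0.08
```

View pics/w45c.png

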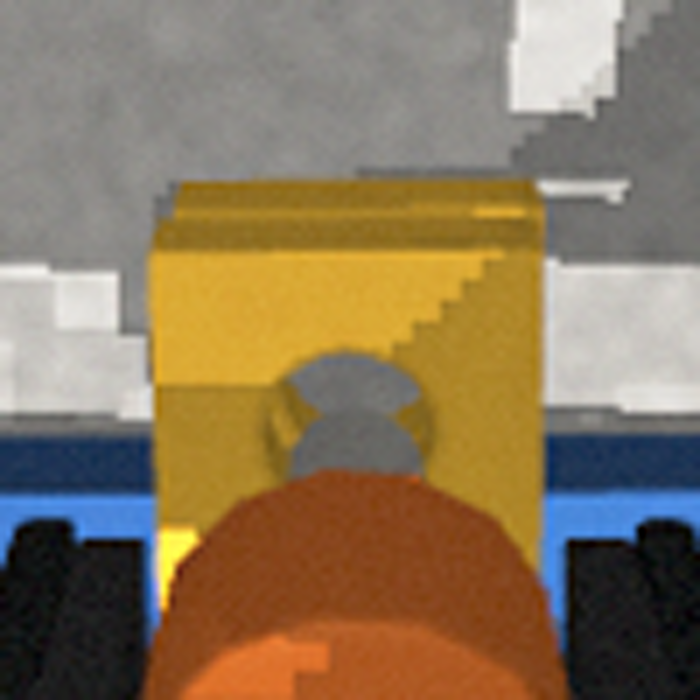

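View pics/s45c.png

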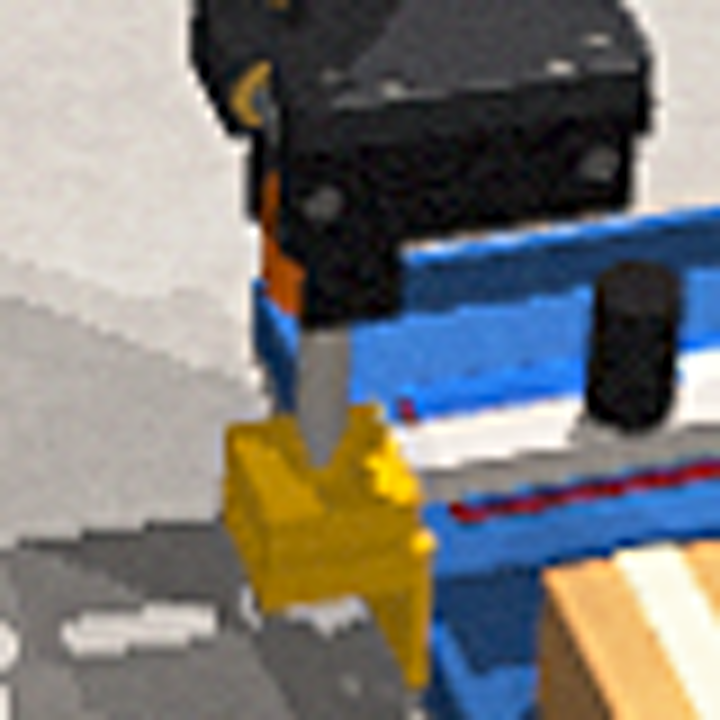

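```bash
python3 -c "
from h import *
o=env.get_obs()
f=lambda u,v:((u+.5)/7-.5+270,(v+.5)/7-.5+200)
p=o['tool_pos']*1000
print('eye front rim',atz('wrist',[f(350,350)],.064,o)*1000)
print('eye sq front',atz('wrist',[f(152,248),f(543,248)],.064,o)*1000)
print('shaft front edge',atz('wrist',[f(356,407)],(p[2]-12.2)/1000,o)*1000)
"
```

```text
eye front rim [[ 477.90192214 -258.70597588   64.        ]]
eye sq front [[ 468.75752768 -276.9072985    64.        ]
 [ 467.72318335 -241.51555663   64.        ]]
shaft front edge [[ 479.57397778 -258.12291222   75.28620112]]
```

The pin axis is within 0.5 mm of the hole. I'll descend with force checks.

Emit:
carry_out(targets=[[[0,2,-0.4],[0,0,0]],[[0,2,0],[0,0,0]],[[0,2,0],[0,0,0]],[[0,2,0],[0,0,0]],[[0,2,0],[0,0,0]],[[0,0,0],[0,0,0]]])

```text
time_s: 72.8
tool_pos: [0.484, -0.2583, 0.0771]
tool_rot: [-89.9, -0.1, 91.7]
force: [0.3, -0.8, -1.3]
grip_width: 0.0292
```

Emit:
carry_out(targets=[[[0,2,0],[0,0,0]],[[0,2,0],[0,0,0]],[[0,2,0],[0,0,0]],[[0,2,0],[0,0,0]],[[0,0,0],[0,0,0]]])

```text
time_s: 73.3
tool_pos: [0.484, -0.2583, 0.0691]
tool_rot: [-89.9, -0.1, 91.7]
force: [0.2, -0.5, -0.7]
grip_width: 0.0292
```

Emit:
carry_out(targets=[[[0,3,0],[0,0,0]],[[0,3,0],[0,0,0]],[[0,3,0],[0,0,0]],[[0,3,0],[0,0,0]],[[0,0,0],[0,0,0]]])

```text
time_s: 73.8
tool_pos: [0.4838, -0.2582, 0.0569]
tool_rot: [-89.9, -0.1, 91.7]
force: [-0.7, 0.7, -1.0]
grip_width: 0.0291
```

Emit:
carry_out(targets=[[[0,3,0],[0,0,0]],[[0,3,0],[0,0,0]],[[0,3,0],[0,0,0]],[[0,3,0],[0,0,0]],[[0,2,0],[0,0,0]],[[0,0,0],[0,0,0]]])

```text
time_s: 74.4
tool_pos: [0.4839, -0.2583, 0.043]
tool_rot: [-89.9, -0.1, 91.7]
force: [0.3, 0.2, -0.5]
grip_width: 0.0291
```

```bash
python3 -c "
from h import *
to(484.9,-257.8,38,91.8)
im,o=snap('side','s46'); crop(im,335,310,40,'s46c',9)"
```

```text
t 74.4 pos [ 483.9 -258.3   43. ] yaw 91.73 rot [-8.987e+01 -7.000e-02  9.173e+01] F [ 0.3  0.2 -0.5] w 29.1
shift now-axes [ 0.4  5.  -1. ] | shift after turn [ 0.4  5.  -1. ] turn y -0.07
```

View pics/s46c.png

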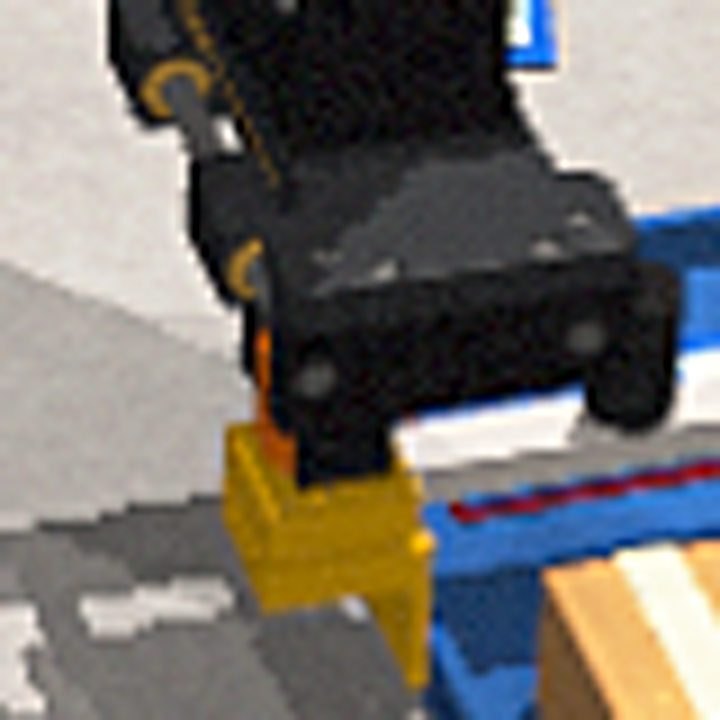

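Emit:
carry_out(targets=[[[0,1.5,0],[0,0,0]],[[0,1.5,0],[0,0,0]],[[0,1,0],[0,0,0]],[[0,0.5,0],[0,0,0]],[[0,0,0],[0,0,0]]])

```text
time_s: 74.95
tool_pos: [0.4841, -0.2583, 0.0388]
tool_rot: [-89.9, -0.1, 91.7]
force: [-0.1, -0.7, 0.0]
grip_width: 0.0292
```

Fully down, no contact force. I'll release, let the head settle onto the bar, rise and check.

Emit:
carry_out(targets=[[[0,0,0],[0,0,0]],[[0,0,0],[0,0,0]],[[0,0,0],[0,0,0]],[[0,0,0],[0,0,0]],[[0,0,0],[0,0,0]]], jaw=0.6)

```text
time_s: 75.45
tool_pos: [0.4842, -0.2584, 0.0389]
tool_rot: [-89.9, -0.1, 91.7]
force: [0.1, 0.5, 1.0]
grip_width: 0.051
```

Emit:
carry_out(targets=[[[0,-5,0],[0,0,0]],[[0,-10,0],[0,0,0]],[[0,-20,0],[0,0,0]],[[0,-30,0],[0,0,0]],[[0,-40,0],[0,0,0]],[[0,-30,0],[0,0,0]],[[0,0,-35],[0,0,0]],[[0,0,-35],[0,0,0]],[[0,0,0],[0,0,0]],[[0,0,0],[0,0,0]],[[0,0,0],[0,0,0]]])

```text
time_s: 76.55
tool_pos: [0.5532, -0.2573, 0.1742]
tool_rot: [-89.9, -0.0, 91.6]
force: [0.2, -0.6, -0.4]
grip_width: 0.052
```

```bash
python3 -c "
from h import *
to(484.9,-257.8,38,91.8)
im,o=snap('side','s47'); crop(im,365,310,70,'s47c',7)
im,o=snap('wrist','w47'); 
hsv=cv2.cvtColor(im,cv2.COLOR_RGB2HSV).astype(int)
m=((hsv[...,0]>7)&(hsv[...,0]<19)&(hsv[...,1]>180)&(hsv[...,2]>150)).astype(np.uint8); m[200:]=0
k=max(cv2.findContours(m,0,1)[0],key=cv2.contourArea); x,y,w,h=cv2.boundingRect(k); c=(x+w/2-.5,y+h/2-.5)
print(c,w,h,atz('wrist',[c],.092,o)*1000); crop(im,int(c[0]),int(c[1]),45,'w47c',8)"
```

```text
t 76.55 pos [ 553.2 -257.3  174.2] yaw 91.64 rot [-8.988e+01 -4.000e-02  9.164e+01] F [ 0.2 -0.6 -0.4] w 52.0
shift now-axes [  1.3 136.3  68. ] | shift after turn [  1.6 136.2  68.3] turn y -0.16
(321.0, 148.5) 39 40 [[ 485.61518692 -257.96135317   92.        ]]
```

View pics/s47c.png

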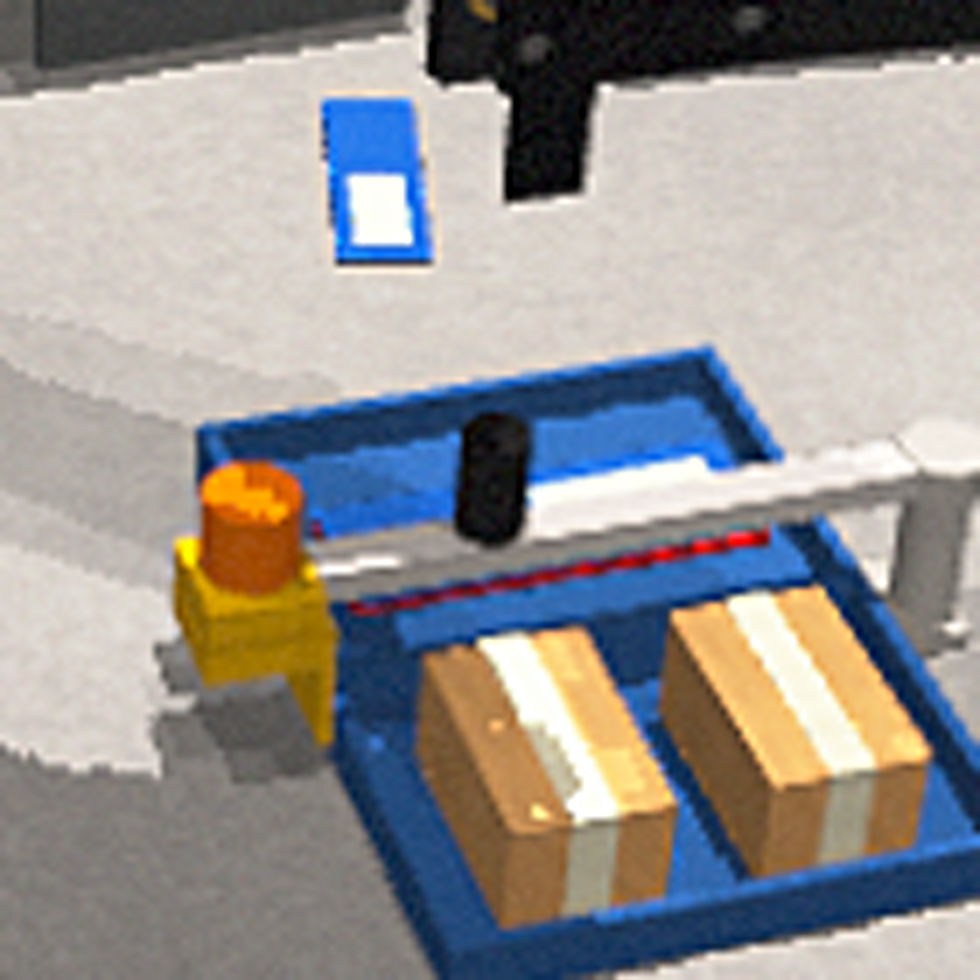

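View pics/w47.png

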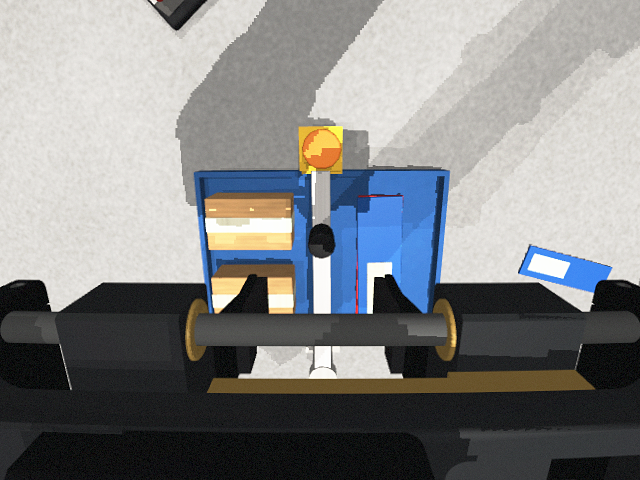

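The side view shows the pin head resting on the eye, the bar closed and everything in its bay. The wrist view puts the head at (485.6,-258.0), within 1 mm of the hole axis. The gripper is clear, so I'll hand in.

```bash
python3 -c "
from h import *
print(env.sign_off())"
```

```text
the job is handed in; nothing more can be done
None
```

I packed the tray, closed the keeper bar, seated the locking pin and handed the job in at about 77 s. No verdict was reported.

**What I did**
- **Plates:** I pressed and slid the red plate and the full-size blue plate about 40 mm over the rack's front edge. I gripped them there and stacked them flat in the left bay. I saw no green plate, and I left the two small blue look-alikes (about 102 x 34 mm) alone.
- **Cartons:** Both stand flat in the right bay, one behind the other.
- **Keeper and pin:** I swung the bar closed by its knob. The pin then went down through both holes with no contact force.

**Last checks**
- **Pin:** The side view shows its head resting on the bar. The wrist view puts the head within about 1 mm of the hole axis.
- **Bar:** It is past exact closure by about 0.006 rad, against the 0.04 rad limit. The two holes are about 1.2 mm apart.
- **Bays:** The last views show the cartons flat in their bay and the plates in theirs. I judged those positions from the placing moves and did not measure them again at the end.
- **Untouched items:** I never moved near the mug, binder or hole punch. I did not re-measure them either.

**What disagreed or failed**
- **Fingertips:** The real tips sit about 31 mm behind the stated TCP. I found this by contact and corrected for it.
- **Carton grip:** The first grip on one carton was slanted, because the rack kept the gripper from going in square. I set it down in free space and gripped it again square.
- **Pin position:** The first estimate was about 4 mm off in y against the wrist camera. I used the wrist value.

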